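# Unload the curing pot and read the resin blocks

## Task

The resin blocks have finished curing: draw the reading stage's carrier to its front stop, undo the pot's bayonet cover a quarter turn, lift it off and lay it right way up on the blue mat, then stand each block from the pot on the carrier and nudge it home against both pins of the nest marked in its colour. When all are in their nests, step the carrier with its knob so that the blocks stand centred under the fixed pointer one after the other, amber, then blue, then green (there may be fewer), each held still there for a good second for its reading. Finally bring the carrier back to its front stop with the blocks still home in their nests and the cover on the mat; do not bump the reading head or disturb the other things on the bench.

Things in the scene. Friction and masses are not known exactly. Their poses are not given: they have to be found in the camera images.
- pot: Aluminium pressure pot, fixed to the bench: outside 152 mm across (170 over its two lugs), rim 60 mm above the bench. Origin: centre of its underside, z up. Its two outward lugs (60 degrees of arc each, 50 to 59 mm up) are centred on its +x and -x sides; the gaps between them on +y and -y.
- pot_floor (a point): Centre of the pot's inner floor, 8 mm above the bench; the bore is 140 mm across; a white insert dish with a rim 4.5 mm high and 121 mm across inside keeps the blocks off the wall. They stand upright in it, about 36 mm from the axis at places 120 degrees apart.
- cover: Loose grey bayonet cover, 187 mm across, 70 mm high, 0.45 kg; stands on its two claws when laid down. Origin: on its axis at the claws' underside, 37 mm above the bench when on the pot; z up. The claws (44 degrees of arc each) hang at its +x and -x edges, hooked 3 mm below the pot's lugs; red dots on top mark them. A brass valve stands 68 mm from the axis at +y.
- fin (a point): Point to grip on the cover, on its axis, 55 mm above its origin: black upright fin along the cover's x, 84 mm long, 14 mm thick (in y), 30 to 70 mm above the origin. Locked at the start with the fin along the pot's x (within 0.06 rad). Turn counter-clockwise seen from above: free of the lugs from 55 degrees on, stop at about 94; light friction; then it lifts straight up.
- mat: Blue round bench mat, 200 mm across, 3 mm thick, fixed; origin: centre of its underside.
- block_amber: Amber round resin block, 40 mm diameter, 28 mm high, 70 g, pale top with a cross; origin: centre of its underside, z up. May be absent.
- block_blue: Blue round resin block, 40 mm diameter, 28 mm high, 70 g, pale top with a cross; origin: centre of its underside, z up. May be absent.
- block_green: Green round resin block, 40 mm diameter, 28 mm high, 70 g, pale top with a cross; origin: centre of its underside, z up. May be absent.
- nest_amber (a point): Home of the amber block's origin in the left nest, on the carrier's top face 42 mm above the bench. Home, it touches two steel pins (8 mm diameter, 16 mm high) 18.4 mm ahead (+x) and 15.4 mm to either side of this point; open towards -x. Marked by a ring on its floor and a dot between the pins in the block's colour. Axes as the stage's.
- nest_blue (a point): Home of the blue block's origin in the middle (rear) nest, on the carrier's top face 42 mm above the bench. Home, it touches two steel pins (8 mm diameter, 16 mm high) 18.4 mm ahead (+x) and 15.4 mm to either side of this point; open towards -x. Marked by a ring on its floor and a dot between the pins in the block's colour. Axes as the stage's.
- nest_green (a point): Home of the green block's origin in the right nest, on the carrier's top face 42 mm above the bench. Home, it touches two steel pins (8 mm diameter, 16 mm high) 18.4 mm ahead (+x) and 15.4 mm to either side of this point; open towards -x. Marked by a ring on its floor and a dot between the pins in the block's colour. Axes as the stage's.
- knob (a point): Point on the carrier's black upright post (18 mm diameter), 70 mm above the bench; the post reaches from 42 to 87 mm. Grip it to move the carrier. Axes as the stage's: x away from the robot. From here the nests lie: amber 80 mm in x and 65 mm in y, blue 140 and 0, green 80 and -65.
- pointer_tip (a point): Tip of the fixed reading head's needle, 76 mm above the bench, 6 mm above the tops of blocks in their nests; the 26 mm thick head begins 142 mm above the bench and is carried by an arm from the +x side.
- reading_head: The fixed reading head with its column and arm; origin and axes are the stage's: on the bench, x along the long slide, z up.
- long_slide (a joint): Travel of the carrier along the stage's x, m: 0 at the front stop (nearest the robot), up to 0.155; starts at 0.03 to 0.12. 5 N of friction, stays where left. At 0 all nests are clear of the pointer (blue nest 80 mm in front of it) and free from above.
- carrier (a joint): Travel of the carrier along the stage's y (to the left), m: -0.075 to 0.075, 0 in the middle; 5 N of friction, stays where left. The carrier plate is 165 mm in x by 236 mm in y with a rim 5 mm high round it.
- petri: Bystander: clear petri dish, 61 mm across, 14 mm high; origin: centre of its underside.
- brown_bottle: Bystander: small brown bottle, black cap, 36 x 36 x 92 mm; origin: centre of its underside.
- blue_bottle: Bystander: small blue bottle, black cap, 39 x 39 x 98 mm; origin: centre of its underside.
- cup: Bystander: specimen cup with yellow lid, 39 x 39 x 48 mm; origin: centre of its underside.
- kitchen_timer: Bystander: white wedge-shaped timer, 62 x 24 x 58 mm; origin: centre of its underside.
- pen: Bystander: red and blue pen lying on the bench, 142 mm long, 12 mm high; origin: centre of its underside.

How it is judged:
On the way, in this order (a step that is already met when the one before it is completed fails the run):
1. the carrier is drawn to its front stop (within 10 mm) (value of joint long_slide below 0.01 m), for 0.2 s.
2. the cover is turned free of the lugs (at least 50 degrees) while still seated on the pot (angle between the x axis of cover and the x axis of pot, either way round above 0.87 rad and horizontal distance between cover and pot below 0.008 m and height (world z) of cover below 0.043 m), for 0.1 s.
3. the cover lies right way up on the mat (horizontal distance between cover and mat below 0.05 m and height (world z) of cover below 0.012 m and angle between cover's own z axis and vertical below 0.08 rad), for 0.3 s.
4. every block stands home in the nest of its colour (within 3 mm) (horizontal distance between block_amber and nest_amber below 0.003 m and height (world z) of block_amber between 0.037 and 0.047 m and angle between each of block_amber, block_blue, block_green's own z axis and vertical below 0.1 rad and horizontal distance between block_blue and nest_blue below 0.003 m and height (world z) of block_blue between 0.037 and 0.047 m and horizontal distance between block_green and nest_green below 0.003 m and height (world z) of block_green between 0.037 and 0.047 m and linear speed of each of block_amber, block_blue, block_green below 0.01 m/s), for 0.3 s.
5. the amber block, in its nest, stands still under the pointer (within 4 mm) for 0.8 s (horizontal distance between block_amber and pointer_tip below 0.004 m and horizontal distance between block_amber and nest_amber below 0.004 m and height (world z) of block_amber between 0.037 and 0.047 m and angle between block_amber's own z axis and vertical below 0.1 rad and linear speed of block_amber below 0.006 m/s), for 0.8 s.
6. the blue block, in its nest, stands still under the pointer (within 4 mm) for 0.8 s (horizontal distance between block_blue and pointer_tip below 0.004 m and horizontal distance between block_blue and nest_blue below 0.004 m and height (world z) of block_blue between 0.037 and 0.047 m and angle between block_blue's own z axis and vertical below 0.1 rad and linear speed of block_blue below 0.006 m/s), for 0.8 s.
7. the green block, in its nest, stands still under the pointer (within 4 mm) for 0.8 s (horizontal distance between block_green and pointer_tip below 0.004 m and horizontal distance between block_green and nest_green below 0.004 m and height (world z) of block_green between 0.037 and 0.047 m and angle between block_green's own z axis and vertical below 0.1 rad and linear speed of block_green below 0.006 m/s), for 0.8 s.
At the end, for the whole second after the job is handed in: The carrier is at its front stop (within 10 mm), every block present stands upright and still in the nest of its colour within 3 mm of home, and the cover lies right way up on the mat, its centre within 50 mm of the mat's centre (all of step 3 and all of step 4 and value of joint long_slide below 0.01 m and linear speed of cover below 0.01 m/s); the robot touches nothing.
It fails at once if the reading head is bumped (more than 5 N) (contact force between reading_head and anything else above 5 N).
It fails at once if a bystander is moved more than 30 mm (distance of any of petri, brown_bottle, blue_bottle, cup, kitchen_timer, pen from where it was at the start of the episode above 0.03 m).
It fails at once if the cover is tipped over (angle between cover's own z axis and vertical above 1 rad).
Of block_amber, block_blue, block_green only 2 to 3 are there at a start; the rules pass over those that are not, and their reading is None.
At some moment in a run one of block_amber, block_blue, block_green may be knocked a few centimetres aside while the robot is not near it.
It also fails if it takes over 210 s, if anything falls off the work surface, if the arm or the gripper's body presses on something with over 40 N, if the wrist force passes 120 N, or if a joint passes its speed limit or range.

## Robot

A 7-joint arm with a two-finger parallel gripper is mounted at the origin on a cart in front of the work surface, level with it; the furniture and walls round the work are solid. World frame = base frame: x ahead of the robot, y to its left, z up, the work surface at z = 0. Lengths are in m, angles in rad, forces in N, time in s.
With the tool pointing down it reaches from about 0.4 to 0.85 m from the base axis. Payload 10.4 kg.
Tool frame: the origin (TCP) lies on the front face of the gripper's body, between the roots of the fingers; the fingertips stand manip.tips_ahead ahead of it and the grasp point (between the pads) lies 54 mm ahead of it (manip.tips_ahead is the distance from the TCP to the fingertips, in m); z points along the fingers, y is the line along which they close (so a half turn about z gives the same grasp; the last joint's range is limited). The gripper opens to 85 mm and grips with 20 to 120 N. Pads are 22 mm wide; open, the fingers measure 114 mm over their backs; the gripper's body (76 mm by 85 mm) begins 54 mm behind the grasp point. The pads swing forward as they close: fully open they stand 13 mm farther back than shut.
Start: joints at [-1.136, 0.332, -0.065, 1.46, 0.022, 1.35, -0.088], TCP at [0.276, 0.561, 0.304] pointing down, gripper open.
Joint ranges: [-2.6, 2.6], [-0.5, 2.12], [-1.47, 1.34], [0.16, 2.42], [-1.27, 4.41], [0.06, 2.06], [-2.6, 2.6]. Speed limits (rad/s): [2.22, 2.22, 2.79, 2.79, 3.14, 3.14, 3.14].

## Interface

Orientations are given as a rotation vector (axis times angle).
In Python, from plant import manip, eyes gives the robot as it stands.
- The arm moves only by the tool servo_tool, never from a script. Its argument "deltas" is a list of rows, each an object with "grip": the opening, from -1 (shut) to 1 (fully open); "xyz": the shift along the tool's x, y, z scaled (see below), a list of three; "angular": the turn, a rotation vector about the tool's x, y, z scaled (see below), a list of three. A call has exactly 8 rows; each row is the pose to reach, as a shift and turn from the pose commanded when the call began, along the tool's axes at that moment, turning the shorter way round; what a row does not reach only later rows make up. The controller multiplies each number of a shift by 0.3 m and each number of a turn by 180 degrees. A row lasts 1/12 s, in which the tool goes at most 41.7 mm and 7.16 degrees, less where a joint would pass 70% of its speed; a pose out of reach is approached as far as the arm can. A call with a number of a shift or a turn outside -1 to 1 is refused whole. A call with a gripper value outside its range is refused whole. The fingers move at their own pace and stop on an object; "force" is the grip in N (left out, the last holds). Time passes only in rows, so rows that repeat a pose let the fingers close, or fill a call up. It gives the time, the measured TCP pose, the force, the opening and the grip force at its end, in the units of the state.
- manip.get_state(): the state, without advancing time (a new reading comes with each control period).
- eyes.read_camera(name): name is "scene" or "top"; returns (picture, depth): 420x560x3 uint8, red, green, blue; 420x560 float32, m along the optical axis (not along the pixel's ray), 0 where there is no reading.
- eyes.camera_params(name): a dict with "fx", "fy", "cx", "cy" (pixels), "k1" (the pictures are not rectified: a ray, as slopes to the right and down, at radius r is drawn at 1 + k1 r^2 times it, then the intrinsics apply), "camera_from_world" (4x4, takes a point from world to camera coordinates). Camera axes: x right, y up, looking along -z (the intrinsics and any distortion apply to the point x, -y, -z); pixel columns grow to the right and rows downward; lengths in m; the calibration is good to about 2 mm. A picture is of the moment at which its call begins. camera_params takes no time and is no camera call.
- manip.finish_job(): hands the job in; it is judged then, once.
The state is a dict: "clock": time; "joints": joint angles; "qd": joint speeds; "joint_efforts": joint torques, N m; "tcp_pos": TCP position; "orientation": TCP orientation; "wrist_force": force on the tool from outside, world axes, zero at the start; "torque": the same for the moment, N m; "grip_width": finger opening in m; "grip_force": force on a finger pad.
Only numpy, scipy, OpenCV 4.12 (cv2) and the standard library are available. Lean on these libraries where they do the work, as an engineer would, in place of code of your own. Each camera call takes 0.05 s, during which the arm holds its last target. There are 200 camera calls.

## Working session

There is one attempt and no reset: what is moved stays moved. The work goes in short steps, Python scripts to look and compute and a tool call to move; the robot and the scene stay as the last step left them, time stands still between calls to the robot, and variables do not carry over. Pictures are saved under pics/ and viewed, at most 15 in all, crops included, and the job is handed in when it is done.

Besides the shell and the picture viewer there is one more tool, called after "Call:" by a JSON object that holds its "name" and its "arguments", one argument or row to a line. servo_tool: Moves the arm, as the interface text tells. Its arguments: {"type":"object","properties":{"deltas":{"type":"array","items":{"type":"object","properties":{"grip":{"type":"number"},"xyz":{"type":"array","items":{"type":"number","minimum":-1,"maximum":1}},"angular":{"type":"array","items":{"type":"number","minimum":-1,"maximum":1}}}}},"force":{"type":"number"}},"required":["deltas"]}

```bash
ls; mkdir -p pics; python3 - <<'E'
from plant import manip, eyes
import cv2
print(manip.get_state(), manip.tips_ahead)
for n in("scene","top"):
    p,d=eyes.read_camera(n); cv2.imwrite(f"pics/{n}0.png",p[:,:,::-1]); print(eyes.camera_params(n))
    import numpy as np; np.save(f"pics/{n}0.npy",d)
E
```

```text
pics
{'clock': 0.0, 'joints': array([-1.13560749,  0.33285655, -0.06470607,  1.46094261,  0.02158133,
        1.34989129, -0.08850617]), 'qd': array([-0.00021684,  0.00022036,  0.00153168, -0.00080594,  0.00047148,
        0.00093544,  0.00016164]), 'joint_efforts': array([ 5.16837154e-04, -6.25454879e+01,  4.92070033e-02, -3.91586566e+01,
        1.62239018e-02,  1.00985711e-02, -3.61251159e-05]), 'tcp_pos': array([0.27610126, 0.56040443, 0.30312482]), 'orientation': array([-7.12742652e-01, -3.05939123e+00,  2.16139646e-03]), 'wrist_force': array([ 0.27522559, -0.0579117 , -0.15552273]), 'torque': array([-0.02102065,  0.02669353,  0.0512026 ]), 'grip_force': 0.0, 'grip_width': 0.08530406435747924} 0.0726
{'fx': 447.652440511727, 'fy': 447.652440511727, 'cx': 285.0809874582652, 'cy': 207.21437816282702, 'k1': 0.02241641410515827, 'camera_from_world': array([[ 0.75781099, -0.65243801,  0.00686569, -0.40340844],
       [ 0.44907702,  0.52918177,  0.71992811, -0.32208705],
       [-0.47334166, -0.54248622,  0.69401468, -0.80943961],
       [ 0.        ,  0.        ,  0.        ,  1.        ]])}
{'fx': 424.21495337722064, 'fy': 424.21495337722064, 'cx': 278.8562296847174, 'cy': 204.4678403930438, 'k1': 0.018481953263783466, 'camera_from_world': array([[ 1.02983955e-02, -9.99943750e-01,  2.53770095e-03,
         1.57564935e-02],
       [ 9.87902720e-01,  1.05670263e-02,  1.54714427e-01,
        -5.80900712e-01],
       [-1.54732540e-01,  9.13691315e-04,  9.87955974e-01,
        -1.26381568e+00],
       [ 0.00000000e+00,  0.00000000e+00,  0.00000000e+00,
         1.00000000e+00]])}
```

View pics/scene0.png

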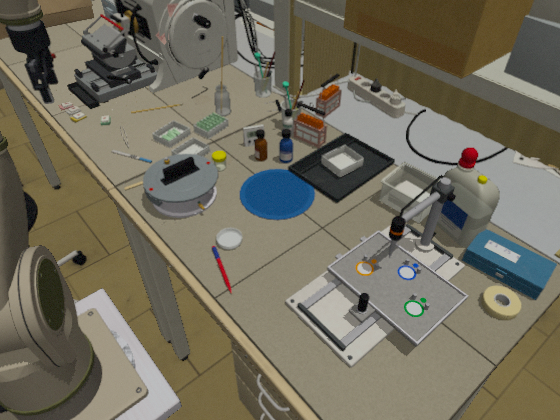

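View pics/top0.png

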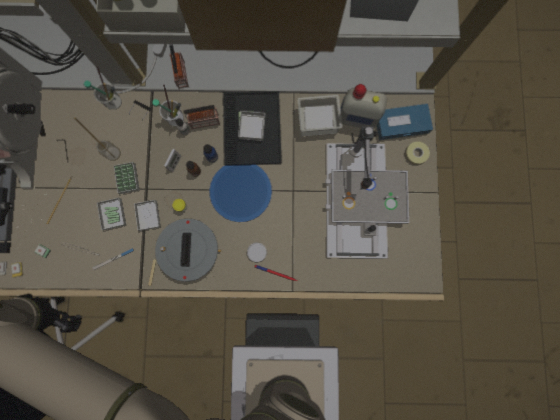

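```bash
cat > h.py <<'E'
import numpy as np, cv2
from plant import manip, eyes
from scipy.spatial.transform import Rotation as R
P={n:eyes.camera_params(n) for n in("scene","top")}
def proj(n,X):
    c=P[n]; X=np.atleast_2d(X); T=c["camera_from_world"]; q=X@T[:3,:3].T+T[:3,3]
    s=np.c_[q[:,0],-q[:,1]]/-q[:,2:]; s=s*(1+c["k1"]*(s**2).sum(1,keepdims=True))
    return s*[c["fx"],c["fy"]]+[c["cx"],c["cy"]]
def ray(n,uv):
    c=P[n]; uv=np.atleast_2d(uv).astype(float); d=(uv-[c["cx"],c["cy"]])/[c["fx"],c["fy"]]; s=d.copy()
    for _ in range(5): s=d/(1+c["k1"]*(s**2).sum(1,keepdims=True))
    return np.c_[s[:,0],-s[:,1],-np.ones(len(s))]   # camera coords, depth 1
def toworld(n,pc):
    T=P[n]["camera_from_world"]; return (pc-T[:3,3])@T[:3,:3]
def at_depth(n,uv,z): return toworld(n,ray(n,uv)*np.reshape(z,(-1,1)))
def at_z(n,uv,z):
    o=toworld(n,np.zeros((1,3))); e=toworld(n,ray(n,uv))-o; return o+e*((z-o[:,2:])/e[:,2:])
def tri(a,b):  # a in scene, b in top
    o1=toworld("scene",np.zeros((1,3)))[0];o2=toworld("top",np.zeros((1,3)))[0]
    d1=toworld("scene",ray("scene",a))[0]-o1;d2=toworld("top",ray("top",b))[0]-o2
    t=np.linalg.lstsq(np.c_[d1,-d2],o2-o1,rcond=None)[0]; p,q=o1+t[0]*d1,o2+t[1]*d2
    return (p+q)/2,np.linalg.norm(p-q)
def cloud(n,d):
    v,u=np.mgrid[:d.shape[0],:d.shape[1]]; return at_depth(n,np.c_[u.ravel(),v.ravel()],d.ravel()).reshape(*d.shape,3)
def snap(n,tag):
    p,d=eyes.read_camera(n); cv2.imwrite(f"pics/{n}{tag}.png",p[:,:,::-1]); np.save(f"pics/{n}{tag}.npy",d); return p,d
def st():
    s=manip.get_state(); print("t%.1f"%s["clock"],"tcp",s["tcp_pos"].round(4),"yaw %.2f"%yaw(s),"tilt",(R.from_rotvec(s["orientation"]).as_matrix()[:,2]).round(3),"F",s["wrist_force"].round(1),"w %.4f gf %.0f"%(s["grip_width"],s["grip_force"]),"q7 %.2f"%s["joints"][6]); return s
def yaw(s):  # heading of tool x axis, deg
    m=R.from_rotvec(s["orientation"]).as_matrix(); return np.degrees(np.arctan2(m[1,0],m[0,0]))
def plan(*targets):
    """targets: (x,y,z_tip_or_tcp,yawdeg) TCP poses; printed as scaled deltas, each relative to the one before"""
    s=st(); p=s["tcp_pos"]; m=R.from_rotvec(s["orientation"])
    for t in targets:
        a=np.radians(t[3]); n=R.from_matrix(np.array([[np.cos(a),np.sin(a),0],[np.sin(a),-np.cos(a),0],[0,0,-1]]))
        q=np.array(t[:3]); print("->",t,"xyz",(m.inv().apply(q-p)/.3).round(4).tolist(),"ang",((m.inv()*n).as_rotvec()/np.pi).round(4).tolist(),"mm %.0f deg %.0f"%(1e3*np.linalg.norm(q-p),np.degrees((m.inv()*n).magnitude())))
        p,m=q,n
E
python3 - <<'E'
from h import *
T=cv2.imread("pics/top0.png");S=cv2.imread("pics/scene0.png")
c=lambda I,x,y,w,h:cv2.resize(I[y:y+h,x:x+w],(400,300),interpolation=cv2.INTER_CUBIC)
b=lambda I:cv2.convertScaleAbs(I,alpha=1.5)
cv2.imwrite("pics/m0.png",np.vstack([np.hstack([b(c(T,140,205,100,75)),c(S,130,142,100,75)]),np.hstack([b(c(T,310,125,140,105)),c(S,320,180,160,120)])]))
S0=np.load("pics/scene0.npy");T0=np.load("pics/top0.npy");st()
for n,d,u in(("scene",S0,(277,193)),("top",T0,(240,191)),("top",T0,(187,250)),("scene",S0,(180,168)),("top",T0,(372,228)),("top",T0,(391,203)),("scene",S0,(415,308))):
    print(n,u,at_depth(n,u,d[u[1],u[0]]).round(4))
for n,d in(("scene",S0),("top",T0)):
    I=cv2.imread(f"pics/{n}0.png").astype(int); m=(I[...,0]>I[...,2]+50)&(I[...,0]>I[...,1]*1.3)
    W=cloud(n,d); m&=(abs(W[...,2])<.015)&(W[...,1]<.4)&(W[...,1]>-.1)&(W[...,0]<.85)
    k,l,s_,c_=cv2.connectedComponentsWithStats(m.astype(np.uint8)); i=1+s_[1:,4].argmax(); q=W[l==i]
    (cx,cy),r=cv2.minEnclosingCircle(q[:,:2].astype(np.float32)); print(n,"mat",cx,cy,r,q.mean(0))
E
```

```text
t0.1 tcp [0.2761 0.5605 0.3032] yaw 153.77 tilt [-0.    -0.001 -1.   ] F [-0.2  0.7 -0.6] w 0.0852 gf 0 q7 -0.09
scene (277, 193) [[0.6278 0.1436 0.0024]]
top (240, 191) [[0.6294 0.1465 0.0039]]
top (187, 250) [[0.4365 0.2914 0.0793]]
scene (180, 168) [[0.4393 0.2921 0.0936]]
top (372, 228) [[ 0.5064 -0.2539  0.0895]]
top (391, 203) [[ 0.5898 -0.3254  0.0403]]
scene (415, 308) [[ 0.591  -0.324   0.0409]]
scene mat 0.6289694905281067 0.14940477907657623 0.1024400144815445 [0.62420243 0.14289913 0.00171009]
top mat 0.6303161978721619 0.1459629386663437 0.09803129732608795 [0.62694379 0.14538153 0.00307163]
```

View pics/m0.png

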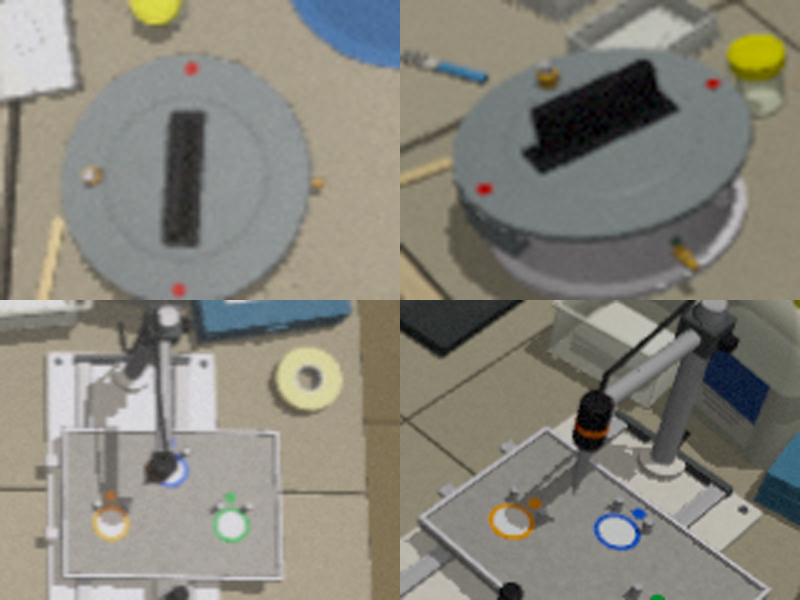

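```bash
cat > m.py <<'E'
from h import *
import sys
tag=sys.argv[1]
for n in("scene","top"):
    I=cv2.imread(f"pics/{n}{tag}.png"); W=cloud(n,np.load(f"pics/{n}{tag}.npy")); V=I.max(2); H=cv2.cvtColor(I,cv2.COLOR_BGR2HSV).astype(int); X,Y,Z=W[...,0],W[...,1],W[...,2]
    k=(V<60)&(Z>.05)&(Z<.1)&(X>.35)&(X<.62)&(Y<-.1)&(Y>-.45); q=W[k]; 
    if len(q): t=q[q[:,2]>.08]; print(n,"knob",np.median(q,0).round(4),"top",t.mean(0).round(4),((t.min(0)+t.max(0))/2).round(4),len(t))
    f=(V<60)&(Z>.09)&(Z<.12)&(Y>.15)&(Y<.4)&(X<.6); q=W[f]
    if len(q)>5:
        r=cv2.minAreaRect((q[:,:2]*1000).astype(np.float32)); e=np.linalg.eigh(np.cov(q[:,:2].T))[1][:,1]; print(n,"fin",q.mean(0).round(4),r,np.degrees(np.arctan(e[1]/e[0])))
    d=(H[...,1]>150)&((H[...,0]<8)|(H[...,0]>172))&(Z>.05)&(Z<.09)&(Y>.15)&(Y<.4)
    N,l,s,c=cv2.connectedComponentsWithStats(d.astype(np.uint8))
    for i in range(1,N): print(n,"dot",c[i].round(1),W[l==i].mean(0).round(4),s[i,4])
    for nm,lo,hi in(("amber",10,25),("blue",105,125),("green",55,80)):
        m=(H[...,1]>120)&(V>60)&(H[...,0]>=lo)&(H[...,0]<=hi)&(abs(Z-.042)<.01)&(Y<-.08)&(Y>-.45)&(X>.4)&(X<.8)
        N,l,s,c=cv2.connectedComponentsWithStats(m.astype(np.uint8),connectivity=8)
        for i in range(1,N):
            if s[i,4]<6: continue
            v,u=np.nonzero(l==i); w=at_z(n,np.c_[u,v],.042); (a,b),r=cv2.minEnclosingCircle(w[:,:2].astype(np.float32)); print(n,nm,c[i].round(1),"circ %.4f %.4f r%.4f"%(a,b,r),s[i,4])
E
python3 m.py 0
python3 - <<'E'
from h import *
W=cloud("top",np.load("pics/top0.npy"));X,Y,Z=W[...,0],W[...,1],W[...,2]
I=np.clip(Z*2000,0,255).astype(np.uint8)
m=((Z>.03)&(X>.3)&(X<.9)&(Y>-.1)&(Y<.5)).astype(np.uint8)
N,l,s,c=cv2.connectedComponentsWithStats(m)
for i in range(1,N):
    if s[i,4]>20: q=W[l==i]; print(c[i].round(),q.min(0).round(3),q.max(0).round(3),s[i,4])
E
```

```text
scene knob [ 0.5029 -0.2601  0.0756] top [ 0.5061 -0.2587  0.0851] [ 0.5068 -0.2579  0.0843] 64
scene fin [0.4357 0.2938 0.1004] ((437.2398681640625, 295.7915344238281), (15.658928871154785, 83.64642333984375), 88.98905944824219) -0.02219498389577599
scene dot [287. 115.] [0.8198 0.326  0.0745] 1
scene dot [257. 135.] [0.6818 0.293  0.083 ] 1
scene dot [284. 136.] [0.7304 0.2356 0.0884] 1
scene dot [207.8 162.4] [0.5217 0.2984 0.0655] 5
scene dot [178. 170.] [0.4336 0.2932 0.0895] 1
scene dot [172. 173.] [0.4163 0.2926 0.0896] 1
scene dot [172. 175.] [0.4149 0.2918 0.0844] 1
scene dot [151.  188.5] [0.3585 0.3014 0.0658] 6
scene amber [373.6 261. ] circ 0.6182 -0.1927 r0.0060 21
scene amber [364.6 268.6] circ 0.5883 -0.1930 r0.0198 82
scene blue [415.1 264.9] circ 0.6776 -0.2575 r0.0057 18
scene blue [406.8 272.4] circ 0.6481 -0.2575 r0.0192 69
scene green [422.7 299.8] circ 0.6168 -0.3224 r0.0051 21
scene green [413.4 308.4] circ 0.5877 -0.3223 r0.0192 87
top knob [ 0.5065 -0.2533  0.0852] top [ 0.5073 -0.2553  0.0865] [ 0.5082 -0.2559  0.0859] 24
top fin [0.4391 0.2958 0.1047] ((43
[... 306 characters left out ...]
187.5 221.5] [0.5224 0.2962 0.0676] 4
top dot [184.3 277.3] [0.3569 0.2982 0.0676] 3
top amber [348. 193.] circ 0.6196 -0.1925 r0.0046 9
top amber [348.5 197.5] circ 0.6038 -0.1939 r0.0109 8
[186. 114.] [0.378 0.023 0.03 ] [0.9   0.403 1.338] 1005
[305. 124.] [ 0.809 -0.099  0.03 ] [ 0.899 -0.035  0.074] 137
[255. 137.] [0.794 0.078 0.031] [0.819 0.132 0.042] 28
[209. 152.] [0.723 0.222 0.032] [0.762 0.26  0.103] 168
[171. 159.] [0.693 0.345 0.03 ] [0.75  0.379 0.063] 135
[192. 167.] [0.676 0.276 0.033] [0.709 0.312 0.097] 138
[178. 205.] [0.558 0.312 0.032] [0.595 0.351 0.054] 135
[186. 250.] [0.349 0.023 0.04 ] [0.531 0.39  1.338] 3077
[  8. 313.] [0.3   0.488 0.537] [0.305 0.5   0.596] 66
```

```bash
python3 - <<'E'
from h import *
plan((.48,.15,.28,120),(.508,-.1575,.26,90),(.508,-.2575,.22,90),(.508,-.2575,.124,90))
E
```

```text
t0.1 tcp [0.2761 0.5605 0.3032] yaw 153.77 tilt [-0.    -0.001 -1.   ] F [-0.2  0.7 -0.6] w 0.0852 gf 0 q7 -0.09
-> (0.48, 0.15, 0.28, 120) xyz [-1.2143, -0.9269, 0.0786] ang [-0.0004, 0.0001, 0.1876] mm 459 deg 34
-> (0.508, -0.1575, 0.26, 90) xyz [-0.9343, -0.4317, 0.0667] ang [0.0, 0.0, 0.1667] mm 309 deg 30
-> (0.508, -0.2575, 0.22, 90) xyz [-0.3333, 0.0, 0.1333] ang [0.0, 0.0, 0.0] mm 108 deg 0
-> (0.508, -0.2575, 0.124, 90) xyz [0.0, 0.0, 0.32] ang [0.0, 0.0, 0.0] mm 96 deg 0
```

Call:
{"name": "servo_tool", "arguments": {
  "deltas": [
    {"xyz":[-0.75,-0.57,0.05],"angular":[0,0,0.18],"grip":1},
    {"xyz":[-0.75,-0.57,0.05],"angular":[0,0,0.18],"grip":1},
    {"xyz":[-0.75,-0.57,0.05],"angular":[0,0,0.18],"grip":1},
    {"xyz":[-0.75,-0.57,0.05],"angular":[0,0,0.18],"grip":1},
    {"xyz":[-0.75,-0.57,0.05],"angular":[0,0,0.18],"grip":1},
    {"xyz":[-0.75,-0.57,0.05],"angular":[0,0,0.18],"grip":1},
    {"xyz":[-0.75,-0.57,0.05],"angular":[0,0,0.18],"grip":1},
    {"xyz":[-0.75,-0.57,0.05],"angular":[0,0,0.18],"grip":1}
  ]
}}

```text
clock: 0.77
tcp_pos: [0.406, 0.3009, 0.2887]
orientation: [1.55, 2.731, -0.002]
wrist_force: [0.5, 0.9, -0.9]
grip_width: 0.0854
grip_force: 0.0
```

```bash
python3 - <<'E'
from h import *
plan((.508,-.10,.26,90),(.508,-.2575,.22,90),(.508,-.2575,.124,90))
E
```

```text
t0.8 tcp [0.406  0.3009 0.2887] yaw 120.83 tilt [ 0.001 -0.002 -1.   ] F [ 0.5  0.9 -0.9] w 0.0854 gf 0 q7 -0.18
-> (0.508, -0.1, 0.26, 90) xyz [-1.3217, -0.3928, 0.0986] ang [0.0, 0.0007, 0.1713] mm 415 deg 31
-> (0.508, -0.2575, 0.22, 90) xyz [-0.525, 0.0, 0.1333] ang [0.0, 0.0, 0.0] mm 162 deg 0
-> (0.508, -0.2575, 0.124, 90) xyz [0.0, 0.0, 0.32] ang [0.0, 0.0, 0.0] mm 96 deg 0
```

Call:
{"name": "servo_tool", "arguments": {
  "deltas": [
    {"xyz":[-0.98,-0.29,0.07],"angular":[0,0,0.171]},
    {"xyz":[-0.98,-0.29,0.07],"angular":[0,0,0.171]},
    {"xyz":[-0.98,-0.29,0.07],"angular":[0,0,0.171]},
    {"xyz":[-0.98,-0.29,0.07],"angular":[0,0,0.171]},
    {"xyz":[-0.98,-0.29,0.07],"angular":[0,0,0.171]},
    {"xyz":[-0.98,-0.29,0.07],"angular":[0,0,0.171]},
    {"xyz":[-0.98,-0.29,0.07],"angular":[0,0,0.171]},
    {"xyz":[-0.98,-0.29,0.07],"angular":[0,0,0.171]}
  ]
}}

```text
invalid input at $.deltas[0]: expected keys grip, xyz, angular
```

```bash
python3 - <<'E'
from h import *
plan((.508,-.2575,.22,90),(.508,-.2575,.124,90))
E
```

```text
t0.8 tcp [0.406  0.3009 0.2887] yaw 120.83 tilt [ 0.001 -0.002 -1.   ] F [ 0.5  0.9 -0.9] w 0.0854 gf 0 q7 -0.18
-> (0.508, -0.2575, 0.22, 90) xyz [-1.7723, -0.6618, 0.233] ang [0.0, 0.0007, 0.1713] mm 572 deg 31
-> (0.508, -0.2575, 0.124, 90) xyz [0.0, 0.0, 0.32] ang [0.0, 0.0, 0.0] mm 96 deg 0
```

Call:
{"name": "servo_tool", "arguments": {
  "deltas": [
    {"xyz":[-0.98,-0.3,0.07],"angular":[0,0,0.171],"grip":1},
    {"xyz":[-0.98,-0.3,0.07],"angular":[0,0,0.171],"grip":1},
    {"xyz":[-0.98,-0.3,0.07],"angular":[0,0,0.171],"grip":1},
    {"xyz":[-0.98,-0.3,0.07],"angular":[0,0,0.171],"grip":1},
    {"xyz":[-0.98,-0.3,0.07],"angular":[0,0,0.171],"grip":1},
    {"xyz":[-0.98,-0.3,0.07],"angular":[0,0,0.171],"grip":1},
    {"xyz":[-0.98,-0.3,0.07],"angular":[0,0,0.171],"grip":1},
    {"xyz":[-0.98,-0.3,0.07],"angular":[0,0,0.171],"grip":1}
  ]
}}

```text
clock: 1.43
tcp_pos: [0.479, 0.0044, 0.2677]
orientation: [2.216, 2.226, -0.001]
wrist_force: [-0.8, -0.0, -0.5]
grip_width: 0.0856
grip_force: 0.0
```

```bash
python3 - <<'E'
from h import *
plan((.508,-.2575,.21,90),(.508,-.2575,.124,90))
E
```

```text
t1.4 tcp [0.479  0.0044 0.2677] yaw 90.26 tilt [ 0.    -0.001 -1.   ] F [-0.8 -0.  -0.5] w 0.0856 gf 0 q7 -0.09
-> (0.508, -0.2575, 0.21, 90) xyz [-0.8731, 0.0927, 0.1934] ang [0.0001, 0.0004, 0.0014] mm 270 deg 0
-> (0.508, -0.2575, 0.124, 90) xyz [0.0, 0.0, 0.2867] ang [0.0, 0.0, 0.0] mm 86 deg 0
```

Call:
{"name": "servo_tool", "arguments": {
  "deltas": [
    {"xyz":[-0.873,0.093,0.193],"angular":[0,0,0.001],"grip":1},
    {"xyz":[-0.873,0.093,0.193],"angular":[0,0,0.001],"grip":1},
    {"xyz":[-0.873,0.093,0.193],"angular":[0,0,0.001],"grip":1},
    {"xyz":[-0.873,0.093,0.193],"angular":[0,0,0.001],"grip":1},
    {"xyz":[-0.873,0.093,0.193],"angular":[0,0,0.001],"grip":1},
    {"xyz":[-0.873,0.093,0.193],"angular":[0,0,0.001],"grip":1},
    {"xyz":[-0.873,0.093,0.193],"angular":[0,0,0.001],"grip":1},
    {"xyz":[-0.873,0.093,0.193],"angular":[0,0,0.001],"grip":1}
  ]
}}

```text
clock: 2.1
tcp_pos: [0.5078, -0.2565, 0.2087]
orientation: [-2.22, -2.222, 0.005]
wrist_force: [-0.5, -1.5, -0.2]
grip_width: 0.0856
grip_force: 0.0
```

Call:
{"name": "servo_tool", "arguments": {
  "deltas": [
    {"xyz":[0,0,0.08],"angular":[0,0,0],"grip":1},
    {"xyz":[0,0,0.16],"angular":[0,0,0],"grip":1},
    {"xyz":[0,0,0.22],"angular":[0,0,0],"grip":1},
    {"xyz":[0,0,0.287],"angular":[0,0,0],"grip":1},
    {"xyz":[0,0,0.287],"angular":[0,0,0],"grip":1},
    {"xyz":[0,0,0.287],"angular":[0,0,0],"grip":-1},
    {"xyz":[0,0,0.287],"angular":[0,0,0],"grip":-1},
    {"xyz":[0,0,0.287],"angular":[0,0,0],"grip":-1}
  ],
  "force": 60
}}

```text
clock: 2.77
tcp_pos: [0.5101, -0.2517, 0.1253]
orientation: [2.212, 2.229, 0.002]
wrist_force: [0.3, -0.4, 0.7]
grip_width: 0.0516
grip_force: 0.0
```

Call:
{"name": "servo_tool", "arguments": {
  "deltas": [
    {"xyz":[0,0,0],"angular":[0,0,0],"grip":-1},
    {"xyz":[0,0,0],"angular":[0,0,0],"grip":-1},
    {"xyz":[0,0,0],"angular":[0,0,0],"grip":-1},
    {"xyz":[0,0,0],"angular":[0,0,0],"grip":-1},
    {"xyz":[0,0,0],"angular":[0,0,0],"grip":-1},
    {"xyz":[0,0,0],"angular":[0,0,0],"grip":-1},
    {"xyz":[0,0,0],"angular":[0,0,0],"grip":-1},
    {"xyz":[0,0,0],"angular":[0,0,0],"grip":-1}
  ]
}}

```text
clock: 3.43
tcp_pos: [0.5095, -0.2517, 0.1247]
orientation: [2.213, 2.229, 0.001]
wrist_force: [-2.2, 0.4, 5.8]
grip_width: 0.0165
grip_force: 58.3
```

Call:
{"name": "servo_tool", "arguments": {
  "deltas": [
    {"xyz":[0,-0.02,0],"angular":[0,0,0],"grip":-1},
    {"xyz":[0,-0.04,0],"angular":[0,0,0],"grip":-1},
    {"xyz":[0,-0.06,0],"angular":[0,0,0],"grip":-1},
    {"xyz":[0,-0.08,0],"angular":[0,0,0],"grip":-1},
    {"xyz":[0,-0.1,0],"angular":[0,0,0],"grip":-1},
    {"xyz":[0,-0.1,0],"angular":[0,0,0],"grip":-1},
    {"xyz":[0,-0.1,0],"angular":[0,0,0],"grip":-1},
    {"xyz":[0,-0.1,0],"angular":[0,0,0],"grip":-1}
  ]
}}

```text
clock: 4.1
tcp_pos: [0.4794, -0.2518, 0.1246]
orientation: [-2.213, -2.229, -0.001]
wrist_force: [-3.6, 3.5, 9.9]
grip_width: 0.0165
grip_force: 60.3
```

Call:
{"name": "servo_tool", "arguments": {
  "deltas": [
    {"xyz":[0,-0.005,0],"angular":[0,0,0],"grip":-1},
    {"xyz":[0,-0.01,0],"angular":[0,0,0],"grip":-1},
    {"xyz":[0,-0.015,0],"angular":[0,0,0],"grip":-1},
    {"xyz":[0,-0.02,0],"angular":[0,0,0],"grip":-1},
    {"xyz":[0,-0.025,0],"angular":[0,0,0],"grip":-1},
    {"xyz":[0,-0.03,0],"angular":[0,0,0],"grip":-1},
    {"xyz":[0,-0.03,0],"angular":[0,0,0],"grip":-1},
    {"xyz":[0,-0.03,0],"angular":[0,0,0],"grip":-1}
  ]
}}

```text
clock: 4.77
tcp_pos: [0.4714, -0.2517, 0.1246]
orientation: [2.212, 2.229, 0.003]
wrist_force: [3.3, 2.4, 6.3]
grip_width: 0.0166
grip_force: 59.9
```

```bash
python3 - <<'E'
from h import *
st()
for n in P: snap(n,"1")
E
python3 m.py 1
python3 - <<'E'
from h import *
T=cv2.imread("pics/top1.png");S=cv2.imread("pics/scene1.png")
c=lambda I,x,y,w,h:cv2.resize(I[y:y+h,x:x+w],(400,300),interpolation=cv2.INTER_CUBIC)
cv2.imwrite("pics/m1.png",np.hstack([cv2.convertScaleAbs(c(T,330,130,80,60),alpha=1.5),c(S,360,195,80,60)]))
E
```

```text
t4.8 tcp [ 0.4714 -0.2517  0.1246] yaw 90.44 tilt [ 0.002  0.    -1.   ] F [3.3 2.4 6.3] w 0.0166 gf 60 q7 0.64
scene knob [ 0.4661 -0.2631  0.0817] top [ 0.4663 -0.2622  0.0902] [ 0.4611 -0.2575  0.09  ] 78
scene fin [0.4357 0.2938 0.1005] ((436.9097900390625, 295.388671875), (15.493123054504395, 83.80912780761719), 88.8533935546875) -0.5032208777778662
scene dot [207.8 162.4] [0.5216 0.2982 0.0657] 5
scene dot [188. 167.] [0.46   0.29   0.0874] 1
scene dot [185. 169.] [0.4513 0.2906 0.0851] 1
scene dot [176. 172.] [0.4278 0.2944 0.0855] 1
scene dot [150.7 188.6] [0.358  0.3021 0.0654] 7
scene blue [404.4 273.9] circ 0.6412 -0.2582 r0.0058 21
scene blue [395.3 281.8] circ 0.6107 -0.2573 r0.0194 76
scene green [411.5 310. ] circ 0.5813 -0.3227 r0.0050 22
scene green [401.9 319.2] circ 0.5510 -0.3222 r0.0190 87
top fin [0.4398 0.2958 0.1045] ((439.9040222167969, 296.4835510253906), (12.295951843261719, 84.03225708007812), 88.79067993164062) -1.222008484505245
top dot [175.  55.] [1.0538 0.3571 0.0737] 1
top dot [176.  61.] [1.0349 0.3537 0.0712] 1
top dot [181.  75.] [0.986  0.3348 0.0753] 1
top dot [200. 115.] [0.853  0.269  0.0808] 1
top dot [187.5 221.5] [0.5223 0.296  0.0684] 4
top dot [184.3 277.3] [0.3569 0.2978 0.0694] 3
top amber [348.5 205. ] circ 0.5818 -0.1935 r0.0036 6
```

View pics/m1.png

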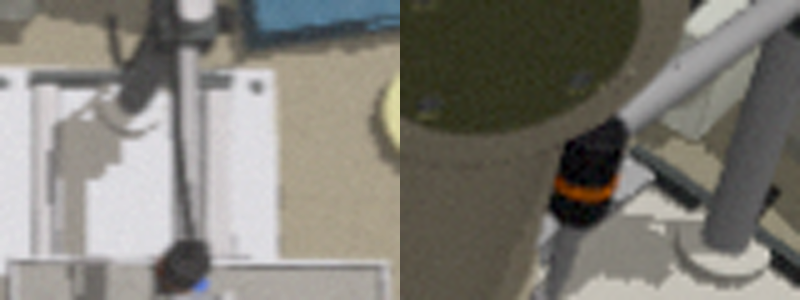

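```bash
python3 - <<'E'
from h import *
print(at_z("scene",[(391.5,258)],.076),at_z("top",[(367,183.5)],.155))
S=cv2.imread("pics/scene0.png")
print(cv2.imwrite("pics/m2.png",cv2.resize(S[235:280,370:430],(800,600),interpolation=cv2.INTER_CUBIC)))
E
```

```text
[[ 0.6278989 -0.2268449  0.076    ]] [[ 0.62656089 -0.22816554  0.155     ]]
True
```

View pics/m2.png

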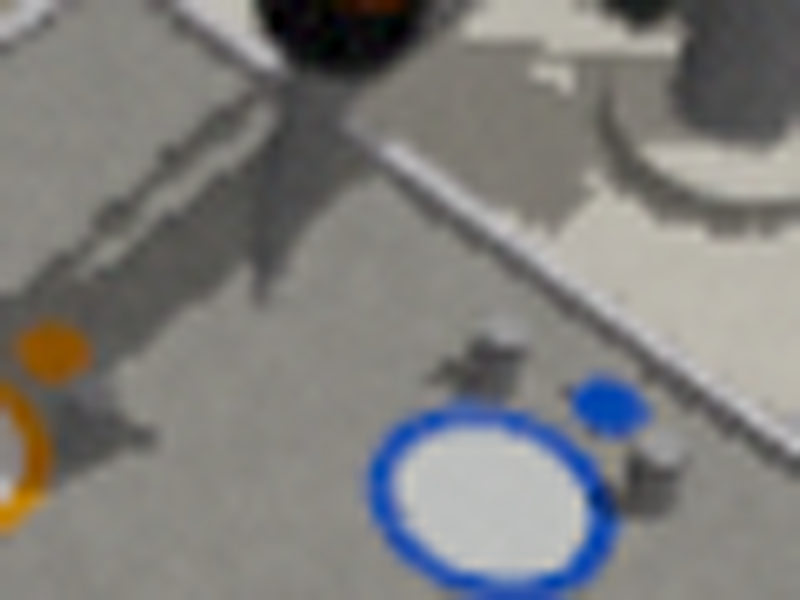

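Call:
{"name": "servo_tool", "arguments": {
  "deltas": [
    {"xyz":[0,-0.01,0],"angular":[0,0,0],"grip":-1},
    {"xyz":[0,-0.02,0],"angular":[0,0,0],"grip":-1},
    {"xyz":[0,-0.03,0],"angular":[0,0,0],"grip":-1},
    {"xyz":[0,-0.04,0],"angular":[0,0,0],"grip":-1},
    {"xyz":[0,-0.05,0],"angular":[0,0,0],"grip":-1},
    {"xyz":[0,-0.05,0],"angular":[0,0,0],"grip":-1},
    {"xyz":[0,-0.05,0],"angular":[0,0,0],"grip":-1},
    {"xyz":[0,-0.05,0],"angular":[0,0,0],"grip":-1}
  ]
}}

```text
clock: 5.53
tcp_pos: [0.456, -0.2517, 0.1246]
orientation: [2.212, 2.229, 0.002]
wrist_force: [1.3, 3.6, 9.2]
grip_width: 0.0164
grip_force: 60.2
```

Call:
{"name": "servo_tool", "arguments": {
  "deltas": [
    {"xyz":[0,-0.025,0],"angular":[0,0,0],"grip":-1},
    {"xyz":[0,-0.05,0],"angular":[0,0,0],"grip":-1},
    {"xyz":[0,-0.075,0],"angular":[0,0,0],"grip":-1},
    {"xyz":[0,-0.1,0],"angular":[0,0,0],"grip":-1},
    {"xyz":[0,-0.12,0],"angular":[0,0,0],"grip":-1},
    {"xyz":[0,-0.13,0],"angular":[0,0,0],"grip":-1},
    {"xyz":[0,-0.13,0],"angular":[0,0,0],"grip":-1},
    {"xyz":[0,-0.13,0],"angular":[0,0,0],"grip":-1}
  ]
}}

```text
clock: 6.2
tcp_pos: [0.4167, -0.2519, 0.1245]
orientation: [-2.213, -2.23, -0.002]
wrist_force: [-0.8, 5.0, 10.7]
grip_width: 0.0162
grip_force: 60.5
```

Call:
{"name": "servo_tool", "arguments": {
  "deltas": [
    {"xyz":[0,-0.006,0],"angular":[0,0,0],"grip":-1},
    {"xyz":[0,-0.012,0],"angular":[0,0,0],"grip":-1},
    {"xyz":[0,-0.018,0],"angular":[0,0,0],"grip":-1},
    {"xyz":[0,-0.024,0],"angular":[0,0,0],"grip":-1},
    {"xyz":[0,-0.03,0],"angular":[0,0,0],"grip":-1},
    {"xyz":[0,-0.036,0],"angular":[0,0,0],"grip":-1},
    {"xyz":[0,-0.04,0],"angular":[0,0,0],"grip":-1},
    {"xyz":[0,-0.04,0],"angular":[0,0,0],"grip":-1}
  ]
}}

```text
clock: 6.87
tcp_pos: [0.4053, -0.2519, 0.1246]
orientation: [2.212, 2.229, 0.003]
wrist_force: [3.2, 4.1, 7.6]
grip_width: 0.0165
grip_force: 60.1
```

```bash
python3 - <<'E'
from h import *
print(at_z("scene",[(389.7,257.7)],.076));st()
E
```

```text
[[ 0.62567704 -0.22390677  0.076     ]]
t6.9 tcp [ 0.4053 -0.2519  0.1246] yaw 90.45 tilt [ 0.002  0.001 -1.   ] F [3.2 4.1 7.6] w 0.0165 gf 60 q7 0.64
```

Call:
{"name": "servo_tool", "arguments": {
  "deltas": [
    {"xyz":[0,-0.004,0],"angular":[0,0,0],"grip":-1},
    {"xyz":[0,-0.008,0],"angular":[0,0,0],"grip":-1},
    {"xyz":[0,-0.012,0],"angular":[0,0,0],"grip":-1},
    {"xyz":[0,-0.016,0],"angular":[0,0,0],"grip":-1},
    {"xyz":[0,-0.02,0],"angular":[0,0,0],"grip":-1},
    {"xyz":[0,-0.02,0],"angular":[0,0,0],"grip":-1},
    {"xyz":[0,-0.02,0],"angular":[0,0,0],"grip":-1},
    {"xyz":[0,-0.02,0],"angular":[0,0,0],"grip":-1}
  ]
}}

```text
clock: 7.53
tcp_pos: [0.4044, -0.2516, 0.1249]
orientation: [2.201, 2.226, 0.009]
wrist_force: [36.1, -1.2, -27.4]
grip_width: 0.0167
grip_force: 59.2
```

Call:
{"name": "servo_tool", "arguments": {
  "deltas": [
    {"xyz":[0,-0.004,0],"angular":[0,0,0],"grip":-1},
    {"xyz":[0,-0.008,0],"angular":[0,0,0],"grip":-1},
    {"xyz":[0,-0.012,0],"angular":[0,0,0],"grip":-1},
    {"xyz":[0,-0.016,0],"angular":[0,0,0],"grip":-1},
    {"xyz":[0,-0.016,0],"angular":[0,0,0],"grip":-1},
    {"xyz":[0,-0.016,0],"angular":[0,0,0],"grip":-1},
    {"xyz":[0,-0.016,0],"angular":[0,0,0],"grip":-1},
    {"xyz":[0,-0.016,0],"angular":[0,0,0],"grip":-1}
  ]
}}

```text
clock: 8.2
tcp_pos: [0.4037, -0.251, 0.1251]
orientation: [2.193, 2.224, 0.014]
wrist_force: [62.7, -5.5, -56.9]
grip_width: 0.0164
grip_force: 59.5
```

Call:
{"name": "servo_tool", "arguments": {
  "deltas": [
    {"xyz":[0,0.035,0],"angular":[0,0,0],"grip":-1},
    {"xyz":[0,0.035,0],"angular":[0,0,0],"grip":-1},
    {"xyz":[0,0.035,0],"angular":[0,0,0],"grip":-1},
    {"xyz":[0,0.035,0],"angular":[0,0,0],"grip":-1},
    {"xyz":[0,0.035,0],"angular":[0,0,0],"grip":-1},
    {"xyz":[0,0.035,0],"angular":[0,0,0],"grip":-1},
    {"xyz":[0,0.035,0],"angular":[0,0,0],"grip":-1},
    {"xyz":[0,0.035,0],"angular":[0,0,0],"grip":-1}
  ]
}}

```text
clock: 8.87
tcp_pos: [0.4054, -0.2518, 0.1246]
orientation: [2.211, 2.23, 0.003]
wrist_force: [5.9, 5.5, 6.0]
grip_width: 0.0165
grip_force: 63.9
```

Call:
{"name": "servo_tool", "arguments": {
  "deltas": [
    {"xyz":[0,0,0],"angular":[0,0,0],"grip":1},
    {"xyz":[0,0,0],"angular":[0,0,0],"grip":1},
    {"xyz":[0,0,0],"angular":[0,0,0],"grip":1},
    {"xyz":[0,0,0],"angular":[0,0,0],"grip":1},
    {"xyz":[0,0,0],"angular":[0,0,0],"grip":1},
    {"xyz":[0,0,-0.1],"angular":[0,0,0],"grip":1},
    {"xyz":[0,0,-0.25],"angular":[0,0,0],"grip":1},
    {"xyz":[0,0,-0.35],"angular":[0,0,0],"grip":1}
  ]
}}

```text
clock: 9.53
tcp_pos: [0.4033, -0.2529, 0.2306]
orientation: [-2.215, -2.228, 0.002]
wrist_force: [1.9, -0.1, 0.6]
grip_width: 0.0856
grip_force: 0.0
```

```bash
python3 - <<'E'
from h import *
plan((.438,.10,.25,45),(.439,.297,.22,-1),(.439,.297,.148,-1))
E
```

```text
t9.5 tcp [ 0.4033 -0.2529  0.2306] yaw 90.34 tilt [-0.001 -0.001 -1.   ] F [ 1.9 -0.1  0.6] w 0.0856 gf 0 q7 0.51
-> (0.438, 0.1, 0.25, 45) xyz [1.1756, 0.1224, -0.0657] ang [-0.0003, 0.0003, 0.2519] mm 355 deg 45
-> (0.439, 0.297, 0.22, -1) xyz [0.4667, -0.462, 0.1] ang [0.0, 0.0, 0.2556] mm 199 deg 46
-> (0.439, 0.297, 0.148, -1) xyz [0.0, 0.0, 0.24] ang [0.0, 0.0, 0.0] mm 72 deg 0
```

Call:
{"name": "servo_tool", "arguments": {
  "deltas": [
    {"xyz":[0.95,0.15,-0.06],"angular":[0,0,0.252],"grip":1},
    {"xyz":[0.95,0.15,-0.06],"angular":[0,0,0.252],"grip":1},
    {"xyz":[0.95,0.15,-0.06],"angular":[0,0,0.252],"grip":1},
    {"xyz":[0.95,0.15,-0.06],"angular":[0,0,0.252],"grip":1},
    {"xyz":[0.95,0.15,-0.06],"angular":[0,0,0.252],"grip":1},
    {"xyz":[0.95,0.15,-0.06],"angular":[0,0,0.252],"grip":1},
    {"xyz":[0.95,0.15,-0.06],"angular":[0,0,0.252],"grip":1},
    {"xyz":[0.95,0.15,-0.06],"angular":[0,0,0.252],"grip":1}
  ]
}}

```text
clock: 10.2
tcp_pos: [0.445, 0.0206, 0.2462]
orientation: [-2.906, -1.193, -0.0]
wrist_force: [0.4, -0.6, 0.0]
grip_width: 0.0851
grip_force: 0.0
```

```bash
python3 - <<'E'
from h import *
plan((.439,.297,.22,-1),(.439,.297,.148,-1))
E
```

```text
t10.2 tcp [0.445  0.0206 0.2462] yaw 44.62 tilt [ 0.  0. -1.] F [ 0.4 -0.6  0. ] w 0.0851 gf 0 q7 -0.95
-> (0.439, 0.297, 0.22, -1) xyz [0.633, -0.6697, 0.0874] ang [-0.0, -0.0, 0.2534] mm 278 deg 46
-> (0.439, 0.297, 0.148, -1) xyz [0.0, 0.0, 0.24] ang [0.0, 0.0, 0.0] mm 72 deg 0
```

Call:
{"name": "servo_tool", "arguments": {
  "deltas": [
    {"xyz":[0.633,-0.67,0.06],"angular":[0,0,0.253],"grip":0.2},
    {"xyz":[0.633,-0.67,0.06],"angular":[0,0,0.253],"grip":0.2},
    {"xyz":[0.633,-0.67,0.06],"angular":[0,0,0.253],"grip":0.2},
    {"xyz":[0.633,-0.67,0.06],"angular":[0,0,0.253],"grip":0.2},
    {"xyz":[0.633,-0.67,0.06],"angular":[0,0,0.253],"grip":0.2},
    {"xyz":[0.633,-0.67,0.06],"angular":[0,0,0.253],"grip":0.2},
    {"xyz":[0.633,-0.67,0.06],"angular":[0,0,0.253],"grip":0.2},
    {"xyz":[0.633,-0.67,0.06],"angular":[0,0,0.253],"grip":0.2}
  ]
}}

```text
clock: 10.87
tcp_pos: [0.4349, 0.3028, 0.2273]
orientation: [-3.14, 0.018, 0.002]
wrist_force: [-1.4, -0.5, -0.5]
grip_width: 0.0513
grip_force: 0.0
```

Call:
{"name": "servo_tool", "arguments": {
  "deltas": [
    {"xyz":[0,0,0],"angular":[0,0,0],"grip":0.2},
    {"xyz":[0,0,0],"angular":[0,0,0],"grip":0.2},
    {"xyz":[0,0,0],"angular":[0,0,0],"grip":0.2},
    {"xyz":[0,0,0],"angular":[0,0,0],"grip":0.2},
    {"xyz":[0,0,0],"angular":[0,0,0],"grip":0.2},
    {"xyz":[0,0,0],"angular":[0,0,0],"grip":0.2},
    {"xyz":[0,0,0],"angular":[0,0,0],"grip":0.2},
    {"xyz":[0,0,0],"angular":[0,0,0],"grip":0.2}
  ]
}}

```text
clock: 11.53
tcp_pos: [0.4372, 0.2961, 0.2282]
orientation: [-3.141, 0.014, -0.0]
wrist_force: [1.0, -0.6, -0.4]
grip_width: 0.0515
grip_force: 0.0
```

```bash
python3 - <<'E'
from h import *
plan((.439,.2968,.148,-1))
E
```

```text
t11.5 tcp [0.4372 0.2961 0.2282] yaw -0.52 tilt [ 0.  0. -1.] F [ 1.  -0.6 -0.4] w 0.0515 gf 0 q7 -2.24
-> (0.439, 0.2968, 0.148, -1) xyz [0.0058, -0.0022, 0.2674] ang [-0.0001, -0.0001, 0.0027] mm 80 deg 0
```

Call:
{"name": "servo_tool", "arguments": {
  "deltas": [
    {"xyz":[0.006,-0.002,0.08],"angular":[0,0,0.003],"grip":0.2},
    {"xyz":[0.006,-0.002,0.16],"angular":[0,0,0.003],"grip":0.2},
    {"xyz":[0.006,-0.002,0.22],"angular":[0,0,0.003],"grip":0.2},
    {"xyz":[0.006,-0.002,0.267],"angular":[0,0,0.003],"grip":0.2},
    {"xyz":[0.006,-0.002,0.267],"angular":[0,0,0.003],"grip":0.2},
    {"xyz":[0.006,-0.002,0.267],"angular":[0,0,0.003],"grip":0.2},
    {"xyz":[0.006,-0.002,0.267],"angular":[0,0,0.003],"grip":-1},
    {"xyz":[0.006,-0.002,0.267],"angular":[0,0,0.003],"grip":-1}
  ],
  "force": 60
}}

```text
clock: 12.2
tcp_pos: [0.4395, 0.2974, 0.1493]
orientation: [-3.14, 0.028, -0.002]
wrist_force: [-0.2, -0.3, -0.2]
grip_width: 0.0274
grip_force: 0.0
```

Call:
{"name": "servo_tool", "arguments": {
  "deltas": [
    {"xyz":[0,0,0],"angular":[0,0,0],"grip":-1},
    {"xyz":[0,0,0],"angular":[0,0,0],"grip":-1},
    {"xyz":[0,0,0],"angular":[0,0,0],"grip":-1},
    {"xyz":[0,0,0],"angular":[0,0,0],"grip":-1},
    {"xyz":[0,0,0],"angular":[0,0,0],"grip":-1},
    {"xyz":[0,0,0],"angular":[0,0,0],"grip":-1},
    {"xyz":[0,0,0],"angular":[0,0,0],"grip":-1},
    {"xyz":[0,0,0],"angular":[0,0,0],"grip":-1}
  ]
}}

```text
clock: 12.87
tcp_pos: [0.4395, 0.2976, 0.1493]
orientation: [-3.14, 0.028, -0.003]
wrist_force: [-0.1, 0.8, 7.0]
grip_width: 0.0133
grip_force: 59.9
```

Call:
{"name": "servo_tool", "arguments": {
  "deltas": [
    {"xyz":[0,0,0],"angular":[0,0,-0.03],"grip":-1},
    {"xyz":[0,0,0],"angular":[0,0,-0.06],"grip":-1},
    {"xyz":[0,0,0],"angular":[0,0,-0.09],"grip":-1},
    {"xyz":[0,0,0],"angular":[0,0,-0.12],"grip":-1},
    {"xyz":[0,0,0],"angular":[0,0,-0.15],"grip":-1},
    {"xyz":[0,0,0],"angular":[0,0,-0.18],"grip":-1},
    {"xyz":[0,0,0],"angular":[0,0,-0.2],"grip":-1},
    {"xyz":[0,0,0],"angular":[0,0,-0.2],"grip":-1}
  ]
}}

```text
clock: 13.53
tcp_pos: [0.4397, 0.2974, 0.1493]
orientation: [-2.994, -0.949, -0.004]
wrist_force: [0.4, 0.3, 6.3]
grip_width: 0.0127
grip_force: 59.9
```

Call:
{"name": "servo_tool", "arguments": {
  "deltas": [
    {"xyz":[0,0,0],"angular":[0,0,-0.04],"grip":-1},
    {"xyz":[0,0,0],"angular":[0,0,-0.08],"grip":-1},
    {"xyz":[0,0,0],"angular":[0,0,-0.12],"grip":-1},
    {"xyz":[0,0,0],"angular":[0,0,-0.16],"grip":-1},
    {"xyz":[0,0,0],"angular":[0,0,-0.2],"grip":-1},
    {"xyz":[0,0,0],"angular":[0,0,-0.24],"grip":-1},
    {"xyz":[0,0,0],"angular":[0,0,-0.265],"grip":-1},
    {"xyz":[0,0,0],"angular":[0,0,-0.265],"grip":-1}
  ]
}}

```text
clock: 14.2
tcp_pos: [0.4397, 0.2974, 0.1493]
orientation: [-2.354, -2.081, -0.004]
wrist_force: [-0.6, 0.8, 6.3]
grip_width: 0.0135
grip_force: 59.9
```

```bash
python3 - <<'E'
from h import *
plan((.4395,.2975,.25,84),(.629,.146,.25,84),(.629,.146,.114,84))
for n in P: snap(n,"3")
E
python3 m.py 3 | grep -v -e blue -e green -e knob
```

```text
t14.2 tcp [0.4397 0.2974 0.1493] yaw 82.96 tilt [ 0.002  0.002 -1.   ] F [-0.6  0.8  6.3] w 0.0135 gf 60 q7 -0.82
-> (0.4395, 0.2975, 0.25, 84) xyz [0.0008, -0.0001, -0.3356] ang [0.0005, -0.0006, -0.0058] mm 101 deg 1
-> (0.629, 0.146, 0.25, 84) xyz [-0.4362, 0.681, 0.0] ang [0.0, 0.0, 0.0] mm 243 deg 0
-> (0.629, 0.146, 0.114, 84) xyz [0.0, 0.0, 0.4533] ang [0.0, 0.0, 0.0] mm 136 deg 0
scene fin [0.435  0.2821 0.1041] ((438.9840393066406, 286.60284423828125), (44.29008102416992, 62.308349609375), 21.22591781616211) 81.3298314651437
scene dot [258. 134.] [0.6823 0.289  0.0881] 1
scene dot [262. 138.] [0.6906 0.2823 0.0747] 1
scene dot [183. 179.] [0.4285 0.2635 0.0824] 1
scene dot [195.2 193.6] [0.4305 0.2159 0.0659] 5
scene amber [340.3 286.1] circ 0.5155 -0.1934 r0.0055 24
scene amber [330. 295.] circ 0.4854 -0.1925 r0.0195 89
top fin [0.4372 0.2666 0.1053] ((437.3401794433594, 266.9887390136719), (27.39406967163086, 13.634116172790527), 81.0838851928711) 80.83426880882023
top dot [175.  54.] [1.0569 0.3571 0.0744] 1
top dot [180.  65.] [1.0211 0.3402 0.072 ] 1
top dot [214.  252.5] [0.4305 0.2135 0.0667] 2
top amber [348.7 226. ] circ 0.5166 -0.1925 r0.0036 7
```

Call:
{"name": "servo_tool", "arguments": {
  "deltas": [
    {"xyz":[0,0,-0.03],"angular":[0,0,0],"grip":-1},
    {"xyz":[0,0,-0.06],"angular":[0,0,0],"grip":-1},
    {"xyz":[0,0,-0.1],"angular":[0,0,0],"grip":-1},
    {"xyz":[0,0,-0.15],"angular":[0,0,0],"grip":-1},
    {"xyz":[0,0,-0.2],"angular":[0,0,0],"grip":-1},
    {"xyz":[0,0,-0.25],"angular":[0,0,0],"grip":-1},
    {"xyz":[0,0,-0.3],"angular":[0,0,0],"grip":-1},
    {"xyz":[0,0,-0.35],"angular":[0,0,0],"grip":-1}
  ]
}}

```text
clock: 14.97
tcp_pos: [0.4386, 0.2963, 0.2543]
orientation: [2.359, 2.074, -0.001]
wrist_force: [-0.1, -0.6, -3.4]
grip_width: 0.0133
grip_force: 59.5
```

Call:
{"name": "servo_tool", "arguments": {
  "deltas": [
    {"xyz":[-0.05,0.08,0],"angular":[0,0,0],"grip":-1},
    {"xyz":[-0.1,0.16,0],"angular":[0,0,0],"grip":-1},
    {"xyz":[-0.16,0.26,0],"angular":[0,0,0],"grip":-1},
    {"xyz":[-0.23,0.36,0],"angular":[0,0,0],"grip":-1},
    {"xyz":[-0.3,0.46,0],"angular":[0,0,0],"grip":-1},
    {"xyz":[-0.36,0.56,0],"angular":[0,0,0],"grip":-1},
    {"xyz":[-0.42,0.64,0],"angular":[0,0,0],"grip":-1},
    {"xyz":[-0.45,0.675,0],"angular":[0,0,0],"grip":-1}
  ]
}}

```text
clock: 15.63
tcp_pos: [0.6246, 0.1324, 0.2532]
orientation: [2.362, 2.068, -0.003]
wrist_force: [-1.0, -1.4, -4.0]
grip_width: 0.0129
grip_force: 59.8
```

Call:
{"name": "servo_tool", "arguments": {
  "deltas": [
    {"xyz":[0,0,0],"angular":[0,0,0],"grip":-1},
    {"xyz":[0,0,0],"angular":[0,0,0],"grip":-1},
    {"xyz":[0,0,0],"angular":[0,0,0],"grip":-1},
    {"xyz":[0,0,0],"angular":[0,0,0],"grip":-1},
    {"xyz":[0,0,0],"angular":[0,0,0],"grip":-1},
    {"xyz":[0,0,0],"angular":[0,0,0],"grip":-1},
    {"xyz":[0,0,0],"angular":[0,0,0],"grip":-1},
    {"xyz":[0,0,0],"angular":[0,0,0],"grip":-1}
  ]
}}

```text
clock: 16.3
tcp_pos: [0.6224, 0.1375, 0.2531]
orientation: [-2.358, -2.075, -0.0]
wrist_force: [0.4, 0.1, -4.4]
grip_width: 0.013
grip_force: 59.7
```

```bash
python3 - <<'E'
from h import *
plan((.625,.140,.130,84),(.625,.140,.116,84))
E
```

```text
t16.3 tcp [0.6224 0.1375 0.2531] yaw 82.70 tilt [-0.  0. -1.] F [ 0.4  0.1 -4.4] w 0.0130 gf 60 q7 -0.39
-> (0.625, 0.14, 0.13, 84) xyz [0.0093, 0.0077, 0.4102] ang [-0.0, -0.0, -0.0072] mm 123 deg 1
-> (0.625, 0.14, 0.116, 84) xyz [0.0, 0.0, 0.0467] ang [0.0, 0.0, 0.0] mm 14 deg 0
```

Call:
{"name": "servo_tool", "arguments": {
  "deltas": [
    {"xyz":[0.01,0.008,0.06],"angular":[0,0,0],"grip":-1},
    {"xyz":[0.01,0.008,0.12],"angular":[0,0,0],"grip":-1},
    {"xyz":[0.01,0.008,0.19],"angular":[0,0,0],"grip":-1},
    {"xyz":[0.01,0.008,0.26],"angular":[0,0,0],"grip":-1},
    {"xyz":[0.01,0.008,0.33],"angular":[0,0,0],"grip":-1},
    {"xyz":[0.01,0.008,0.39],"angular":[0,0,0],"grip":-1},
    {"xyz":[0.01,0.008,0.43],"angular":[0,0,0],"grip":-1},
    {"xyz":[0.01,0.008,0.44],"angular":[0,0,0],"grip":-1}
  ]
}}

```text
clock: 16.97
tcp_pos: [0.6242, 0.1398, 0.1186]
orientation: [-2.358, -2.074, 0.005]
wrist_force: [-0.6, 0.3, -5.7]
grip_width: 0.013
grip_force: 59.6
```

Call:
{"name": "servo_tool", "arguments": {
  "deltas": [
    {"xyz":[0,0,0.005],"angular":[0,0,0],"grip":-1},
    {"xyz":[0,0,0.01],"angular":[0,0,0],"grip":-1},
    {"xyz":[0,0,0.015],"angular":[0,0,0],"grip":-1},
    {"xyz":[0,0,0.02],"angular":[0,0,0],"grip":-1},
    {"xyz":[0,0,0.023],"angular":[0,0,0],"grip":-1},
    {"xyz":[0,0,0.023],"angular":[0,0,0],"grip":-1},
    {"xyz":[0,0,0.023],"angular":[0,0,0],"grip":-1},
    {"xyz":[0,0,0.023],"angular":[0,0,0],"grip":-1}
  ]
}}

```text
clock: 17.63
tcp_pos: [0.6259, 0.14, 0.1154]
orientation: [2.359, 2.074, 0.003]
wrist_force: [-2.6, -1.6, 6.6]
grip_width: 0.0127
grip_force: 61.1
```

Seated on the mat. Open partly and rise.

Call:
{"name": "servo_tool", "arguments": {
  "deltas": [
    {"xyz":[0,0,0],"angular":[0,0,0],"grip":0.2},
    {"xyz":[0,0,0],"angular":[0,0,0],"grip":0.2},
    {"xyz":[0,0,0],"angular":[0,0,0],"grip":0.2},
    {"xyz":[0,0,0],"angular":[0,0,0],"grip":0.2},
    {"xyz":[0,0,-0.1],"angular":[0,0,0],"grip":0.2},
    {"xyz":[0,0,-0.2],"angular":[0,0,0],"grip":0.2},
    {"xyz":[0,0,-0.3],"angular":[0,0,0],"grip":0.2},
    {"xyz":[0,0,-0.4],"angular":[0,0,0],"grip":0.2}
  ]
}}

```text
clock: 18.3
tcp_pos: [0.6251, 0.1399, 0.2354]
orientation: [-2.359, -2.075, 0.0]
wrist_force: [1.1, 0.6, 0.7]
grip_width: 0.0511
grip_force: 0.0
```

```bash
python3 - <<'E'
from h import *
st()
for n in P: snap(n,"4")
T=cv2.imread("pics/top4.png");S=cv2.imread("pics/scene4.png")
c=lambda I,x,y,w,h:cv2.resize(I[y:y+h,x:x+w],(400,300),interpolation=cv2.INTER_CUBIC)
b=lambda I:cv2.convertScaleAbs(I,alpha=1.5)
cv2.imwrite("pics/m4.png",np.vstack([np.hstack([b(c(T,145,212,80,60)),c(S,140,155,80,60)]),np.hstack([b(c(T,310,155,120,90)),c(S,300,240,160,120)])]))
E
python3 m.py 4 | grep -v -e dot -e fin
```

```text
t18.3 tcp [0.6251 0.1399 0.2354] yaw 82.67 tilt [-0. -0. -1.] F [1.1 0.6 0.7] w 0.0511 gf 0 q7 -0.39
scene knob [ 0.4008 -0.2606  0.0798] top [ 0.4036 -0.2583  0.0852] [ 0.4042 -0.258   0.0847] 72
scene amber [340.3 286.2] circ 0.5155 -0.1934 r0.0055 23
scene amber [330.  295.1] circ 0.4854 -0.1925 r0.0195 88
scene blue [383.8 290.8] circ 0.5740 -0.2592 r0.0045 22
scene blue [374.  298.8] circ 0.5453 -0.2575 r0.0193 83
scene green [389.7 329.4] circ 0.5148 -0.3238 r0.0048 23
scene green [379.2 338.7] circ 0.4854 -0.3225 r0.0192 97
top knob [ 0.4044 -0.253   0.0838] top [ 0.4055 -0.2551  0.0861] [ 0.4056 -0.2555  0.0865] 30
top amber [348.9 226.1] circ 0.5166 -0.1941 r0.0044 8
top blue [369.5 207. ] circ 0.5763 -0.2583 r0.0036 6
```

View pics/m4.png

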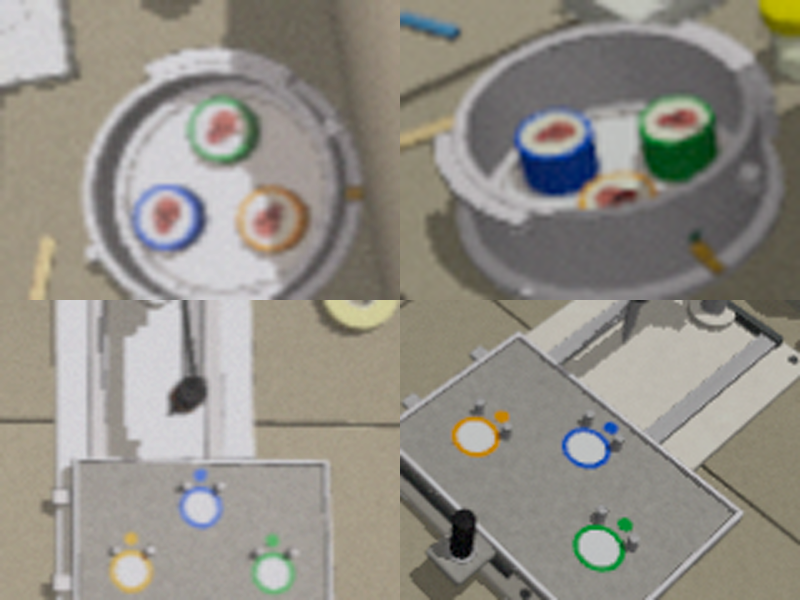

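```bash
python3 - <<'E'
from h import *
print(at_z("top",[(349.3,236),(370,216.8),(391.6,236.6)],.042).round(4))
D=np.load("pics/top4.npy");DS=np.load("pics/scene4.npy")
for nm,a,b in(("blue",(171.2,181.6),(178.6,255.4)),("green",(195.6,178.8),(189.4,238)),("amber",(183.6,192.6),(199.4,255.8))):
    p,e=tri(a,b); u=np.round(b).astype(int);v=np.round(a).astype(int); print(nm,p.round(4),round(e,4),at_depth("top",b,np.median(D[u[1]-1:u[1]+2,u[0]-1:u[0]+2])).round(4),at_depth("scene",a,np.median(DS[v[1]-1:v[1]+2,v[0]-1:v[0]+2])).round(4),at_z("top",b,.038)[0].round(4),at_z("scene",a,.038)[0].round(4))
E
```

```text
[[ 0.4859 -0.1945  0.042 ]
 [ 0.5458 -0.2591  0.042 ]
 [ 0.4855 -0.3236  0.042 ]]
blue [0.4223 0.325  0.037 ] 0.001 [[0.4219 0.3251 0.0373]] [[0.4227 0.3246 0.0372]] [0.4219 0.325  0.038 ] [0.4223 0.3237 0.038 ]
green [0.476  0.2943 0.0369] 0.002 [[0.4752 0.2949 0.0364]] [[0.4778 0.2956 0.0353]] [0.475  0.2945 0.038 ] [0.4763 0.2926 0.038 ]
amber [0.4213 0.2607 0.0437] 0.0006 [[0.4213 0.2621 0.0365]] [[0.4259 0.2702 0.0344]] [0.4213 0.2618 0.038 ] [0.4242 0.2665 0.038 ]
```

```bash
python3 - <<'E'
from h import *
plan((.4222,.3245,.2,122))
E
```

```text
t18.4 tcp [0.6274 0.1404 0.24  ] yaw 82.66 tilt [ 0.009  0.003 -1.   ] F [0.9 0.7 0.5] w 0.0513 gf 0 q7 -0.39
-> (0.4222, 0.3245, 0.2, 122) xyz [0.5209, -0.758, 0.129] ang [0.0029, -0.0002, -0.2185] mm 279 deg 39
```

Call:
{"name": "servo_tool", "arguments": {
  "deltas": [
    {"xyz":[0.52,-0.758,0.1],"angular":[0.0,0,-0.218],"grip":0.3},
    {"xyz":[0.52,-0.758,0.1],"angular":[0.0,0,-0.218],"grip":0.3},
    {"xyz":[0.52,-0.758,0.1],"angular":[0.0,0,-0.218],"grip":0.3},
    {"xyz":[0.52,-0.758,0.1],"angular":[0.0,0,-0.218],"grip":0.3},
    {"xyz":[0.52,-0.758,0.1],"angular":[0.0,0,-0.218],"grip":0.3},
    {"xyz":[0.52,-0.758,0.1],"angular":[0.0,0,-0.218],"grip":0.3},
    {"xyz":[0.52,-0.758,0.1],"angular":[0.0,0,-0.218],"grip":0.3},
    {"xyz":[0.52,-0.758,0.1],"angular":[0.0,0,-0.218],"grip":0.3}
  ]
}}

```text
clock: 19.07
tcp_pos: [0.4143, 0.3283, 0.2032]
orientation: [-1.512, -2.751, 0.0]
wrist_force: [0.6, 1.1, -0.5]
grip_width: 0.0558
grip_force: 0.0
```

Call:
{"name": "servo_tool", "arguments": {
  "deltas": [
    {"xyz":[0,0,0],"angular":[0,0,0],"grip":0.3},
    {"xyz":[0,0,0],"angular":[0,0,0],"grip":0.3},
    {"xyz":[0,0,0],"angular":[0,0,0],"grip":0.3},
    {"xyz":[0,0,0],"angular":[0,0,0],"grip":0.3},
    {"xyz":[0,0,0],"angular":[0,0,0],"grip":0.3},
    {"xyz":[0,0,0],"angular":[0,0,0],"grip":0.3},
    {"xyz":[0,0,0],"angular":[0,0,0],"grip":0.3},
    {"xyz":[0,0,0],"angular":[0,0,0],"grip":0.3}
  ]
}}

```text
clock: 19.73
tcp_pos: [0.4198, 0.3235, 0.2041]
orientation: [-1.526, -2.746, -0.0]
wrist_force: [0.6, 0.3, 0.5]
grip_width: 0.0557
grip_force: 0.0
```

```bash
python3 - <<'E'
from h import *
plan((.4222,.3245,.085,122))
E
```

```text
t19.7 tcp [0.4198 0.3235 0.2041] yaw 121.89 tilt [ 0.  0. -1.] F [0.6 0.3 0.5] w 0.0557 gf 0 q7 -0.21
-> (0.4222, 0.3245, 0.085, 122) xyz [-0.0015, 0.0084, 0.3969] ang [0.0, -0.0, -0.0006] mm 119 deg 0
```

Call:
{"name": "servo_tool", "arguments": {
  "deltas": [
    {"xyz":[-0.002,0.008,0.08],"angular":[0,0,0],"grip":0.3},
    {"xyz":[-0.002,0.008,0.16],"angular":[0,0,0],"grip":0.3},
    {"xyz":[-0.002,0.008,0.23],"angular":[0,0,0],"grip":0.3},
    {"xyz":[-0.002,0.008,0.29],"angular":[0,0,0],"grip":0.3},
    {"xyz":[-0.002,0.008,0.34],"angular":[0,0,0],"grip":0.3},
    {"xyz":[-0.002,0.008,0.38],"angular":[0,0,0],"grip":0.3},
    {"xyz":[-0.002,0.008,0.397],"angular":[0,0,0],"grip":0.3},
    {"xyz":[-0.002,0.008,0.397],"angular":[0,0,0],"grip":0.3}
  ],
  "force": 30
}}

```text
clock: 20.4
tcp_pos: [0.4217, 0.3242, 0.0841]
orientation: [-1.525, -2.746, 0.002]
wrist_force: [-1.4, -0.6, -0.0]
grip_width: 0.0552
grip_force: 0.0
```

Call:
{"name": "servo_tool", "arguments": {
  "deltas": [
    {"xyz":[0,0,0],"angular":[0,0,0],"grip":-1},
    {"xyz":[0,0,0],"angular":[0,0,0],"grip":-1},
    {"xyz":[0,0,0],"angular":[0,0,0],"grip":-1},
    {"xyz":[0,0,0],"angular":[0,0,0],"grip":-1},
    {"xyz":[0,0,0],"angular":[0,0,0],"grip":-1},
    {"xyz":[0,0,0],"angular":[0,0,0],"grip":-1},
    {"xyz":[0,0,0],"angular":[0,0,0],"grip":-1},
    {"xyz":[0,0,0],"angular":[0,0,0],"grip":-1}
  ],
  "force": 30
}}

```text
clock: 21.07
tcp_pos: [0.4225, 0.3248, 0.086]
orientation: [1.525, 2.746, 0.002]
wrist_force: [-1.2, -0.6, 6.7]
grip_width: 0.0389
grip_force: 30.7
```

Call:
{"name": "servo_tool", "arguments": {
  "deltas": [
    {"xyz":[0,0,-0.03],"angular":[0,0,0],"grip":-1},
    {"xyz":[0,0,-0.08],"angular":[0,0,0],"grip":-1},
    {"xyz":[0,0,-0.14],"angular":[0,0,0],"grip":-1},
    {"xyz":[0,0,-0.2],"angular":[0,0,0],"grip":-1},
    {"xyz":[0,0,-0.26],"angular":[0,0,0],"grip":-1},
    {"xyz":[0,0,-0.32],"angular":[0,0,0],"grip":-1},
    {"xyz":[0,0,-0.37],"angular":[0,0,0],"grip":-1},
    {"xyz":[0,0,-0.4],"angular":[0,0,0],"grip":-1}
  ]
}}

```text
clock: 21.73
tcp_pos: [0.4223, 0.3247, 0.2073]
orientation: [1.525, 2.746, 0.003]
wrist_force: [0.0, 0.6, -0.9]
grip_width: 0.0391
grip_force: 30.3
```

```bash
python3 - <<'E'
from h import *
plan((.46,.03,.21,66),(.539,-.2575,.21,0))
E
```

```text
t21.7 tcp [0.4223 0.3247 0.2073] yaw 121.91 tilt [ 0.002  0.001 -1.   ] F [ 0.   0.6 -0.9] w 0.0391 gf 30 q7 -0.21
-> (0.46, 0.03, 0.21, 66) xyz [-0.9002, -0.4127, -0.0101] ang [0.0006, -0.0004, 0.3106] mm 297 deg 56
-> (0.539, -0.2575, 0.21, 0) xyz [-0.7684, 0.6304, 0.0] ang [0.0, 0.0, 0.3667] mm 298 deg 66
```

Call:
{"name": "servo_tool", "arguments": {
  "deltas": [
    {"xyz":[-0.9,-0.41,-0.01],"angular":[0,0,0.31],"grip":-1},
    {"xyz":[-0.9,-0.41,-0.01],"angular":[0,0,0.31],"grip":-1},
    {"xyz":[-0.9,-0.41,-0.01],"angular":[0,0,0.31],"grip":-1},
    {"xyz":[-0.9,-0.41,-0.01],"angular":[0,0,0.31],"grip":-1},
    {"xyz":[-0.9,-0.41,-0.01],"angular":[0,0,0.31],"grip":-1},
    {"xyz":[-0.9,-0.41,-0.01],"angular":[0,0,0.31],"grip":-1},
    {"xyz":[-0.9,-0.41,-0.01],"angular":[0,0,0.31],"grip":-1},
    {"xyz":[-0.9,-0.41,-0.01],"angular":[0,0,0.31],"grip":-1}
  ]
}}

```text
clock: 22.4
tcp_pos: [0.4604, 0.0228, 0.2082]
orientation: [2.645, 1.693, -0.001]
wrist_force: [-0.1, -0.9, -0.5]
grip_width: 0.039
grip_force: 30.4
```

Call:
{"name": "servo_tool", "arguments": {
  "deltas": [
    {"xyz":[-0.72,0.59,0],"angular":[0,0,0.31],"grip":-1},
    {"xyz":[-0.72,0.59,0],"angular":[0,0,0.31],"grip":-1},
    {"xyz":[-0.72,0.59,0],"angular":[0,0,0.31],"grip":-1},
    {"xyz":[-0.72,0.59,0],"angular":[0,0,0.31],"grip":-1},
    {"xyz":[-0.72,0.59,0],"angular":[0,0,0.31],"grip":-1},
    {"xyz":[-0.72,0.59,0],"angular":[0,0,0.31],"grip":-1},
    {"xyz":[-0.72,0.59,0],"angular":[0,0,0.31],"grip":-1},
    {"xyz":[-0.72,0.59,0],"angular":[0,0,0.31],"grip":-1}
  ]
}}

```text
clock: 23.07
tcp_pos: [0.534, -0.2458, 0.2081]
orientation: [3.127, 0.261, -0.001]
wrist_force: [-0.8, 0.2, -0.6]
grip_width: 0.0391
grip_force: 30.6
```

```bash
python3 - <<'E'
from h import *
plan((.536,-.258,.19,0))
E
```

```text
t23.1 tcp [ 0.534  -0.2458  0.2081] yaw 9.53 tilt [-0.    -0.004 -1.   ] F [-0.8  0.2 -0.6] w 0.0391 gf 31 q7 -0.93
-> (0.536, -0.258, 0.19, 0) xyz [-0.0, 0.041, 0.0603] ang [0.0011, 0.0002, 0.0529] mm 22 deg 10
```

Call:
{"name": "servo_tool", "arguments": {
  "deltas": [
    {"xyz":[0,0.041,0.06],"angular":[0,0,0.053],"grip":-1},
    {"xyz":[0,0.041,0.06],"angular":[0,0,0.053],"grip":-1},
    {"xyz":[0,0.041,0.06],"angular":[0,0,0.053],"grip":-1},
    {"xyz":[0,0.041,0.06],"angular":[0,0,0.053],"grip":-1},
    {"xyz":[0,0.041,0.06],"angular":[0,0,0.053],"grip":-1},
    {"xyz":[0,0.041,0.06],"angular":[0,0,0.053],"grip":-1},
    {"xyz":[0,0.041,0.06],"angular":[0,0,0.053],"grip":-1},
    {"xyz":[0,0.041,0.06],"angular":[0,0,0.053],"grip":-1}
  ]
}}

```text
clock: 23.73
tcp_pos: [0.537, -0.2509, 0.1903]
orientation: [-3.141, -0.022, -0.001]
wrist_force: [0.5, -0.5, -0.7]
grip_width: 0.0387
grip_force: 30.6
```

```bash
python3 - <<'E'
from h import *
plan((.537,-.258,.121,0),(.537,-.258,.1185,0))
E
```

```text
t23.7 tcp [ 0.537  -0.2509  0.1903] yaw 0.82 tilt [ 0.001  0.    -1.   ] F [ 0.5 -0.5 -0.7] w 0.0387 gf 31 q7 -1.05
-> (0.537, -0.258, 0.121, 0) xyz [-0.0005, 0.0238, 0.2309] ang [-0.0001, -0.0002, 0.0046] mm 70 deg 1
-> (0.537, -0.258, 0.1185, 0) xyz [0.0, 0.0, 0.0083] ang [0.0, 0.0, 0.0] mm 3 deg 0
```

Call:
{"name": "servo_tool", "arguments": {
  "deltas": [
    {"xyz":[0,0.024,0.06],"angular":[0,0,0.005],"grip":-1},
    {"xyz":[0,0.024,0.12],"angular":[0,0,0.005],"grip":-1},
    {"xyz":[0,0.024,0.18],"angular":[0,0,0.005],"grip":-1},
    {"xyz":[0,0.024,0.22],"angular":[0,0,0.005],"grip":-1},
    {"xyz":[0,0.024,0.225],"angular":[0,0,0.005],"grip":-1},
    {"xyz":[0,0.024,0.23],"angular":[0,0,0.005],"grip":-1},
    {"xyz":[0,0.024,0.235],"angular":[0,0,0.005],"grip":-1},
    {"xyz":[0,0.024,0.238],"angular":[0,0,0.005],"grip":-1}
  ]
}}

```text
clock: 24.4
tcp_pos: [0.5375, -0.2585, 0.1199]
orientation: [3.141, -0.003, 0.002]
wrist_force: [-5.5, 2.8, 12.7]
grip_width: 0.0388
grip_force: 31.6
```

```bash
python3 - <<'E'
from h import *
plan((.547,-.258,.1185,0))
E
```

```text
t24.4 tcp [ 0.5375 -0.2585  0.1199] yaw -0.12 tilt [ 0.001 -0.    -1.   ] F [-5.5  2.8 12.7] w 0.0388 gf 32 q7 -1.02
-> (0.547, -0.258, 0.1185, 0) xyz [0.0315, -0.0017, 0.0047] ang [0.0001, -0.0005, -0.0007] mm 10 deg 0
```

Call:
{"name": "servo_tool", "arguments": {
  "deltas": [
    {"xyz":[0.004,0,-0.003],"angular":[0,0,0],"grip":-1},
    {"xyz":[0.008,0,-0.003],"angular":[0,0,0],"grip":-1},
    {"xyz":[0.013,0,-0.003],"angular":[0,0,0],"grip":-1},
    {"xyz":[0.018,0,-0.003],"angular":[0,0,0],"grip":-1},
    {"xyz":[0.023,0,-0.003],"angular":[0,0,0],"grip":-1},
    {"xyz":[0.028,0,-0.003],"angular":[0,0,0],"grip":-1},
    {"xyz":[0.031,0,-0.003],"angular":[0,0,0],"grip":-1},
    {"xyz":[0.031,0,-0.003],"angular":[0,0,0],"grip":-1}
  ]
}}

```text
clock: 25.07
tcp_pos: [0.5463, -0.2583, 0.12]
orientation: [-3.141, 0.004, 0.0]
wrist_force: [-3.4, 1.6, 5.7]
grip_width: 0.0389
grip_force: 31.2
```

```bash
python3 - <<'E'
from h import *
st()
E
```

```text
t25.1 tcp [ 0.5463 -0.2583  0.12  ] yaw -0.13 tilt [-0.  0. -1.] F [-3.4  1.6  5.7] w 0.0389 gf 31 q7 -1.02
```

Call:
{"name": "servo_tool", "arguments": {
  "deltas": [
    {"xyz":[0.003,0,0],"angular":[0,0,0],"grip":-1},
    {"xyz":[0.006,0,0],"angular":[0,0,0],"grip":-1},
    {"xyz":[0.006,0,0],"angular":[0,0,0],"grip":-1},
    {"xyz":[0.006,0,0],"angular":[0,0,0],"grip":-1},
    {"xyz":[0.006,0,0],"angular":[0,0,0],"grip":-1},
    {"xyz":[0.006,0,0],"angular":[0,0,0],"grip":-1},
    {"xyz":[0.006,0,0],"angular":[0,0,0],"grip":-1},
    {"xyz":[0.006,0,0],"angular":[0,0,0],"grip":-1}
  ]
}}

```text
clock: 25.73
tcp_pos: [0.548, -0.2583, 0.12]
orientation: [-3.141, 0.004, 0.0]
wrist_force: [-3.2, 1.4, 5.1]
grip_width: 0.0392
grip_force: 31.2
```

Call:
{"name": "servo_tool", "arguments": {
  "deltas": [
    {"xyz":[0,0,0],"angular":[0,0,0],"grip":0.3},
    {"xyz":[0,0,0],"angular":[0,0,0],"grip":0.3},
    {"xyz":[0,0,0],"angular":[0,0,0],"grip":0.3},
    {"xyz":[0,0,-0.05],"angular":[0,0,0],"grip":0.3},
    {"xyz":[0,0,-0.15],"angular":[0,0,0],"grip":0.3},
    {"xyz":[0,0,-0.25],"angular":[0,0,0],"grip":0.3},
    {"xyz":[0,0,-0.3],"angular":[0,0,0],"grip":0.3},
    {"xyz":[0,0,-0.3],"angular":[0,0,0],"grip":0.3}
  ]
}}

```text
clock: 26.4
tcp_pos: [0.5497, -0.2591, 0.2135]
orientation: [3.14, -0.004, 0.01]
wrist_force: [0.4, 1.2, -0.5]
grip_width: 0.0555
grip_force: 0.0
```

```bash
python3 - <<'E'
from h import *
plan((.46,-.02,.24,50),(.4213,.2615,.2,63))
for n in P: snap(n,"5")
T=cv2.imread("pics/top5.png");S=cv2.imread("pics/scene5.png")
c=lambda I,x,y,w,h:cv2.resize(I[y:y+h,x:x+w],(400,300),interpolation=cv2.INTER_CUBIC)
b=lambda I:cv2.convertScaleAbs(I,alpha=1.5)
cv2.imwrite("pics/m5.png",np.vstack([np.hstack([b(c(T,145,212,80,60)),c(S,140,155,80,60)]),np.hstack([b(c(T,330,170,80,60)),c(S,330,255,80,60)])]))
E
python3 m.py 5 | grep -v -e dot -e fin
```

```text
t26.4 tcp [ 0.5497 -0.2591  0.2135] yaw -0.14 tilt [ 0.006 -0.002 -1.   ] F [ 0.4  1.2 -0.5] w 0.0555 gf 0 q7 -1.06
-> (0.46, -0.02, 0.24, 50) xyz [-0.3003, -0.7963, -0.0914] ang [0.0014, -0.0016, -0.2785] mm 257 deg 50
-> (0.4213, 0.2615, 0.2, 63) xyz [0.6359, -0.702, 0.1333] ang [0.0, 0.0, -0.0722] mm 287 deg 13
scene knob [ 0.4084 -0.2606  0.079 ] top [ 0.4112 -0.2588  0.0853] [ 0.4117 -0.2588  0.0841] 68
scene amber [343.  284.3] circ 0.5230 -0.1932 r0.0063 24
scene amber [333.  292.2] circ 0.4933 -0.1928 r0.0197 99
scene blue [375.  301.9] circ 0.5496 -0.2600 r0.0176 51
scene green [392.2 327. ] circ 0.5226 -0.3234 r0.0052 25
scene green [382.3 336.3] circ 0.4930 -0.3226 r0.0190 101m.py:7: RuntimeWarning: Mean of empty slice.
  if len(q): t=q[q[:,2]>.08]; print(n,"knob",np.median(q,0).round(4),"top",t.mean(0).round(4),((t.min(0)+t.max(0))/2).round(4),len(t))
  ret = um.true_divide(
Traceback (most recent call last):
  File "m.py", line 7, in <module>
    if len(q): t=q[q[:,2]>.08]; print(n,"knob",np.median(q,0).round(4),"top",t.mean(0).round(4),((t.min(0)+t.max(0))/2).round(4),len(t))
                                                                                                  ~~~~~^^^
ValueError: zero-size array to reduction operation minimum which has no identity
```

View pics/m5.png

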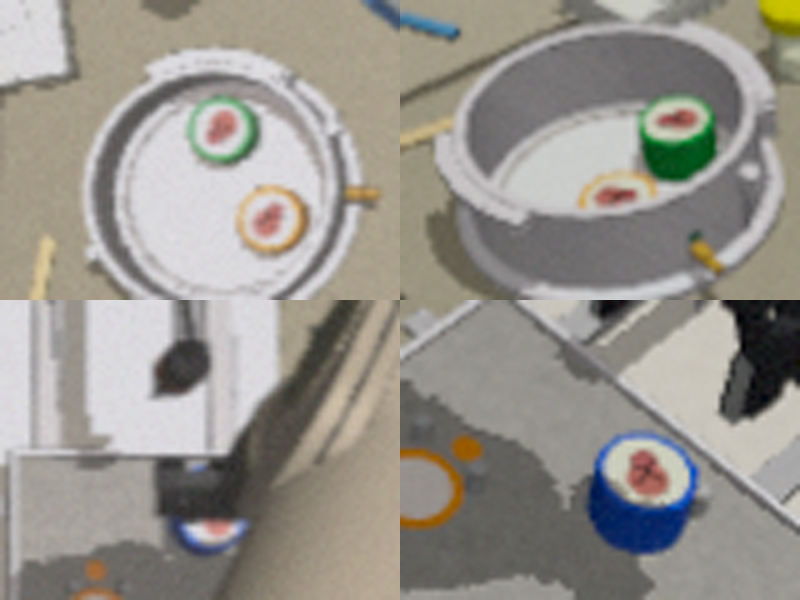

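```bash
sed -i 's/    if len(q): t=q/    if (q[:,2]>.08).sum()>5: t=q/' m.py; python3 - <<'E'
from h import *
print(at_z("scene",[(379.4,288.8)],.070))
I=cv2.imread("pics/scene5.png");W=cloud("scene",np.load("pics/scene5.npy"))
m=(abs(W[...,2]-.070)<.004)&(np.hypot(W[...,0]-.553,W[...,1]+.2575)<.03); q=W[m]
(a,b),r=cv2.minEnclosingCircle(q[:,:2].astype(np.float32)); print(len(q),q.mean(0),a,b,r)
H=cv2.cvtColor(I,cv2.COLOR_BGR2HSV); v,u=np.nonzero(m); w=at_z("scene",np.c_[u,v],.07); print(w.mean(0), cv2.minEnclosingCircle(w[:,:2].astype(np.float32)))
E
```

```text
[[ 0.5532427  -0.25933128  0.07      ]]
271 [ 0.55118874 -0.26011313  0.06934392] 0.5526154041290283 -0.25957462191581726 0.020970331504940987
[ 0.55075319 -0.26035766  0.07      ] ((0.550809383392334, -0.2611974775791168), 0.02089773863554001)
```

Call:
{"name": "servo_tool", "arguments": {
  "deltas": [
    {"xyz":[-0.3,-0.8,-0.09],"angular":[0,0,-0.28],"grip":0.3},
    {"xyz":[-0.3,-0.8,-0.09],"angular":[0,0,-0.28],"grip":0.3},
    {"xyz":[-0.3,-0.8,-0.09],"angular":[0,0,-0.28],"grip":0.3},
    {"xyz":[-0.3,-0.8,-0.09],"angular":[0,0,-0.28],"grip":0.3},
    {"xyz":[-0.3,-0.8,-0.09],"angular":[0,0,-0.28],"grip":0.3},
    {"xyz":[-0.3,-0.8,-0.09],"angular":[0,0,-0.28],"grip":0.3},
    {"xyz":[-0.3,-0.8,-0.09],"angular":[0,0,-0.28],"grip":0.3},
    {"xyz":[-0.3,-0.8,-0.09],"angular":[0,0,-0.28],"grip":0.3}
  ]
}}

```text
clock: 27.17
tcp_pos: [0.4575, -0.0149, 0.2356]
orientation: [-2.835, -1.351, 0.001]
wrist_force: [0.9, 0.1, 0.7]
grip_width: 0.0554
grip_force: 0.0
```

Call:
{"name": "servo_tool", "arguments": {
  "deltas": [
    {"xyz":[0.635,-0.7,0.08],"angular":[0,0,-0.072],"grip":0.3},
    {"xyz":[0.635,-0.7,0.08],"angular":[0,0,-0.072],"grip":0.3},
    {"xyz":[0.635,-0.7,0.08],"angular":[0,0,-0.072],"grip":0.3},
    {"xyz":[0.635,-0.7,0.08],"angular":[0,0,-0.072],"grip":0.3},
    {"xyz":[0.635,-0.7,0.08],"angular":[0,0,-0.072],"grip":0.3},
    {"xyz":[0.635,-0.7,0.08],"angular":[0,0,-0.072],"grip":0.3},
    {"xyz":[0.635,-0.7,0.08],"angular":[0,0,-0.072],"grip":0.3},
    {"xyz":[0.635,-0.7,0.08],"angular":[0,0,-0.072],"grip":0.3}
  ]
}}

```text
clock: 27.83
tcp_pos: [0.4168, 0.2685, 0.2106]
orientation: [-2.67, -1.651, 0.003]
wrist_force: [-2.1, -0.8, -0.8]
grip_width: 0.0556
grip_force: 0.0
```

Call:
{"name": "servo_tool", "arguments": {
  "deltas": [
    {"xyz":[0,0,0],"angular":[0,0,0],"grip":0.3},
    {"xyz":[0,0,0],"angular":[0,0,0],"grip":0.3},
    {"xyz":[0,0,0],"angular":[0,0,0],"grip":0.3},
    {"xyz":[0,0,0],"angular":[0,0,0],"grip":0.3},
    {"xyz":[0,0,0],"angular":[0,0,0],"grip":0.3},
    {"xyz":[0,0,0],"angular":[0,0,0],"grip":0.3},
    {"xyz":[0,0,0],"angular":[0,0,0],"grip":0.3},
    {"xyz":[0,0,0],"angular":[0,0,0],"grip":0.3}
  ]
}}

```text
clock: 28.5
tcp_pos: [0.419, 0.2625, 0.2126]
orientation: [-2.676, -1.646, -0.0]
wrist_force: [-1.0, 0.0, 0.9]
grip_width: 0.0556
grip_force: 0.0
```

```bash
python3 - <<'E'
from h import *
plan((.4215,.2655,.086,62))
E
```

```text
t28.5 tcp [0.419  0.2625 0.2126] yaw 63.21 tilt [ 0.  0. -1.] F [-1.   0.   0.9] w 0.0556 gf 0 q7 -1.12
-> (0.4215, 0.2655, 0.086, 62) xyz [0.0127, 0.0029, 0.422] ang [0.0, -0.0001, 0.0067] mm 127 deg 1
```

Call:
{"name": "servo_tool", "arguments": {
  "deltas": [
    {"xyz":[0.013,0.003,0.08],"angular":[0,0,0],"grip":0.3},
    {"xyz":[0.013,0.003,0.16],"angular":[0,0,0],"grip":0.3},
    {"xyz":[0.013,0.003,0.24],"angular":[0,0,0],"grip":0.3},
    {"xyz":[0.013,0.003,0.31],"angular":[0,0,0],"grip":0.3},
    {"xyz":[0.013,0.003,0.36],"angular":[0,0,0],"grip":0.3},
    {"xyz":[0.013,0.003,0.4],"angular":[0,0,0],"grip":0.3},
    {"xyz":[0.013,0.003,0.422],"angular":[0,0,0],"grip":0.3},
    {"xyz":[0.013,0.003,0.422],"angular":[0,0,0],"grip":0.3}
  ]
}}

```text
clock: 29.17
tcp_pos: [0.421, 0.2654, 0.0849]
orientation: [2.675, 1.647, -0.003]
wrist_force: [0.8, -0.2, 0.6]
grip_width: 0.0555
grip_force: 0.0
```

Call:
{"name": "servo_tool", "arguments": {
  "deltas": [
    {"xyz":[0,0,0],"angular":[0,0,0],"grip":-1},
    {"xyz":[0,0,0],"angular":[0,0,0],"grip":-1},
    {"xyz":[0,0,0],"angular":[0,0,0],"grip":-1},
    {"xyz":[0,0,0],"angular":[0,0,0],"grip":-1},
    {"xyz":[0,0,0],"angular":[0,0,0],"grip":-1},
    {"xyz":[0,0,0],"angular":[0,0,0],"grip":-1},
    {"xyz":[0,0,0],"angular":[0,0,0],"grip":-1},
    {"xyz":[0,0,0],"angular":[0,0,0],"grip":-1}
  ]
}}

```text
clock: 29.83
tcp_pos: [0.4219, 0.266, 0.0867]
orientation: [-2.675, -1.647, -0.002]
wrist_force: [-1.3, -1.2, 6.8]
grip_width: 0.0388
grip_force: 30.7
```

Call:
{"name": "servo_tool", "arguments": {
  "deltas": [
    {"xyz":[0,0,-0.03],"angular":[0,0,0],"grip":-1},
    {"xyz":[0,0,-0.08],"angular":[0,0,0],"grip":-1},
    {"xyz":[0,0,-0.14],"angular":[0,0,0],"grip":-1},
    {"xyz":[0,0,-0.2],"angular":[0,0,0],"grip":-1},
    {"xyz":[0,0,-0.26],"angular":[0,0,0],"grip":-1},
    {"xyz":[0,0,-0.32],"angular":[0,0,0],"grip":-1},
    {"xyz":[0,0,-0.37],"angular":[0,0,0],"grip":-1},
    {"xyz":[0,0,-0.4],"angular":[0,0,0],"grip":-1}
  ]
}}

```text
clock: 30.5
tcp_pos: [0.4218, 0.2659, 0.2081]
orientation: [-2.675, -1.647, -0.003]
wrist_force: [-1.1, 0.1, -0.5]
grip_width: 0.0388
grip_force: 30.4
```

```bash
python3 - <<'E'
from h import *
plan((.45,.02,.21,25),(.484,-.193,.20,0))
E
```

```text
t30.5 tcp [0.4218 0.2659 0.2081] yaw 63.23 tilt [ 0.002  0.001 -1.   ] F [-1.1  0.1 -0.5] w 0.0388 gf 30 q7 -1.13
-> (0.45, 0.02, 0.21, 25) xyz [-0.6895, 0.4533, -0.0072] ang [0.0001, -0.0007, 0.2124] mm 248 deg 38
-> (0.484, -0.193, 0.2, 0) xyz [-0.1973, 0.6914, 0.0333] ang [0.0, 0.0, 0.1389] mm 216 deg 25
```

Call:
{"name": "servo_tool", "arguments": {
  "deltas": [
    {"xyz":[-0.69,0.453,-0.01],"angular":[0,0,0.212],"grip":-1},
    {"xyz":[-0.69,0.453,-0.01],"angular":[0,0,0.212],"grip":-1},
    {"xyz":[-0.69,0.453,-0.01],"angular":[0,0,0.212],"grip":-1},
    {"xyz":[-0.69,0.453,-0.01],"angular":[0,0,0.212],"grip":-1},
    {"xyz":[-0.69,0.453,-0.01],"angular":[0,0,0.212],"grip":-1},
    {"xyz":[-0.69,0.453,-0.01],"angular":[0,0,0.212],"grip":-1},
    {"xyz":[-0.69,0.453,-0.01],"angular":[0,0,0.212],"grip":-1},
    {"xyz":[-0.69,0.453,-0.01],"angular":[0,0,0.212],"grip":-1}
  ]
}}

```text
clock: 31.17
tcp_pos: [0.4494, 0.0175, 0.209]
orientation: [-3.068, -0.675, 0.0]
wrist_force: [0.6, 1.0, 0.3]
grip_width: 0.0391
grip_force: 30.5
```

Call:
{"name": "servo_tool", "arguments": {
  "deltas": [
    {"xyz":[-0.2,0.69,0.03],"angular":[0,0,0.139],"grip":-1},
    {"xyz":[-0.2,0.69,0.03],"angular":[0,0,0.139],"grip":-1},
    {"xyz":[-0.2,0.69,0.03],"angular":[0,0,0.139],"grip":-1},
    {"xyz":[-0.2,0.69,0.03],"angular":[0,0,0.139],"grip":-1},
    {"xyz":[-0.2,0.69,0.03],"angular":[0,0,0.139],"grip":-1},
    {"xyz":[-0.2,0.69,0.03],"angular":[0,0,0.139],"grip":-1},
    {"xyz":[-0.2,0.69,0.03],"angular":[0,0,0.139],"grip":-1},
    {"xyz":[-0.2,0.69,0.03],"angular":[0,0,0.139],"grip":-1}
  ]
}}

```text
clock: 31.83
tcp_pos: [0.4831, -0.1921, 0.1995]
orientation: [-3.141, -0.003, 0.001]
wrist_force: [-0.7, 0.4, -1.2]
grip_width: 0.0389
grip_force: 30.6
```

Call:
{"name": "servo_tool", "arguments": {
  "deltas": [
    {"xyz":[0,0,0],"angular":[0,0,0],"grip":-1},
    {"xyz":[0,0,0],"angular":[0,0,0],"grip":-1},
    {"xyz":[0,0,0],"angular":[0,0,0],"grip":-1},
    {"xyz":[0,0,0],"angular":[0,0,0],"grip":-1},
    {"xyz":[0,0,0],"angular":[0,0,0],"grip":-1},
    {"xyz":[0,0,0],"angular":[0,0,0],"grip":-1},
    {"xyz":[0,0,0],"angular":[0,0,0],"grip":-1},
    {"xyz":[0,0,0],"angular":[0,0,0],"grip":-1}
  ]
}}

```text
clock: 32.5
tcp_pos: [0.4829, -0.1932, 0.1999]
orientation: [-3.141, -0.001, -0.0]
wrist_force: [-0.3, 0.4, -1.8]
grip_width: 0.039
grip_force: 30.6
```

```bash
python3 - <<'E'
from h import *
plan((.484,-.193,.1195,0))
E
```

```text
t32.5 tcp [ 0.4829 -0.1932  0.1999] yaw 0.05 tilt [ 0.  0. -1.] F [-0.3  0.4 -1.8] w 0.0390 gf 31 q7 -1.20
-> (0.484, -0.193, 0.1195, 0) xyz [0.0036, -0.0006, 0.2679] ang [-0.0, -0.0, 0.0003] mm 80 deg 0
```

Call:
{"name": "servo_tool", "arguments": {
  "deltas": [
    {"xyz":[0.003,0,0.06],"angular":[0,0,0],"grip":-1},
    {"xyz":[0.003,0,0.12],"angular":[0,0,0],"grip":-1},
    {"xyz":[0.003,0,0.18],"angular":[0,0,0],"grip":-1},
    {"xyz":[0.003,0,0.23],"angular":[0,0,0],"grip":-1},
    {"xyz":[0.003,0,0.25],"angular":[0,0,0],"grip":-1},
    {"xyz":[0.003,0,0.26],"angular":[0,0,0],"grip":-1},
    {"xyz":[0.003,0,0.265],"angular":[0,0,0],"grip":-1},
    {"xyz":[0.003,0,0.265],"angular":[0,0,0],"grip":-1}
  ]
}}

```text
clock: 33.17
tcp_pos: [0.4841, -0.1934, 0.121]
orientation: [-3.142, -0.001, -0.001]
wrist_force: [0.4, -0.2, -1.1]
grip_width: 0.0388
grip_force: 30.7
```

Call:
{"name": "servo_tool", "arguments": {
  "deltas": [
    {"xyz":[0.005,0,0],"angular":[0,0,0],"grip":-1},
    {"xyz":[0.01,0,0],"angular":[0,0,0],"grip":-1},
    {"xyz":[0.015,0,0],"angular":[0,0,0],"grip":-1},
    {"xyz":[0.02,0,0],"angular":[0,0,0],"grip":-1},
    {"xyz":[0.025,0,0],"angular":[0,0,0],"grip":-1},
    {"xyz":[0.025,0,0],"angular":[0,0,0],"grip":-1},
    {"xyz":[0.025,0,0],"angular":[0,0,0],"grip":-1},
    {"xyz":[0.025,0,0],"angular":[0,0,0],"grip":-1}
  ]
}}

```text
clock: 33.83
tcp_pos: [0.4916, -0.1933, 0.1207]
orientation: [3.142, 0.001, 0.001]
wrist_force: [-0.6, 0.1, 5.0]
grip_width: 0.0391
grip_force: 31.1
```

```bash
python3 - <<'E'
from h import *
st()
snap("scene","6");snap("top","6")
E
python3 m.py 6 | grep -v -e dot -e fin
```

```text
t33.8 tcp [ 0.4916 -0.1933  0.1207] yaw 0.05 tilt [ 0.001 -0.    -1.   ] F [-0.6  0.1  5. ] w 0.0391 gf 31 q7 -1.15
scene knob [ 0.4801 -0.2271  0.0833] top [ 0.4585 -0.2172  0.0897] [ 0.4538 -0.2052  0.09  ] 195
scene amber [329.2 297.6] circ 0.4827 -0.1943 r0.0165 46
scene blue [375.3 301.7] circ 0.5494 -0.2604 r0.0179 44
scene green [392.2 327. ] circ 0.5226 -0.3234 r0.0052 25
scene green [382.2 336.6] circ 0.4928 -0.3225 r0.0193 100
```

Call:
{"name": "servo_tool", "arguments": {
  "deltas": [
    {"xyz":[0.003,0,0],"angular":[0,0,0],"grip":-1},
    {"xyz":[0.006,0,0],"angular":[0,0,0],"grip":-1},
    {"xyz":[0.008,0,0],"angular":[0,0,0],"grip":-1},
    {"xyz":[0.008,0,0],"angular":[0,0,0],"grip":-1},
    {"xyz":[0.008,0,0],"angular":[0,0,0],"grip":-1},
    {"xyz":[0.008,0,0],"angular":[0,0,0],"grip":-1},
    {"xyz":[0.008,0,0],"angular":[0,0,0],"grip":-1},
    {"xyz":[0.008,0,0],"angular":[0,0,0],"grip":-1}
  ]
}}

```text
clock: 34.6
tcp_pos: [0.4935, -0.1933, 0.1206]
orientation: [-3.141, -0.001, 0.0]
wrist_force: [-4.0, -0.0, 8.0]
grip_width: 0.039
grip_force: 31.4
```

Call:
{"name": "servo_tool", "arguments": {
  "deltas": [
    {"xyz":[0.004,0,0],"angular":[0,0,0],"grip":-1},
    {"xyz":[0.006,0,0],"angular":[0,0,0],"grip":-1},
    {"xyz":[0.006,0,0],"angular":[0,0,0],"grip":-1},
    {"xyz":[0.006,0,0],"angular":[0,0,0],"grip":-1},
    {"xyz":[0.006,0,0],"angular":[0,0,0],"grip":-1},
    {"xyz":[0.006,0,0],"angular":[0,0,0],"grip":-1},
    {"xyz":[0.006,0,0],"angular":[0,0,0],"grip":-1},
    {"xyz":[0.006,0,0],"angular":[0,0,0],"grip":-1}
  ]
}}

```text
clock: 35.27
tcp_pos: [0.4953, -0.1933, 0.1206]
orientation: [-3.141, -0.001, 0.001]
wrist_force: [-3.8, 1.2, 8.3]
grip_width: 0.0389
grip_force: 31.5
```

```bash
python3 - <<'E'
from h import *
st()
snap("scene","7");snap("top","7")
E
python3 m.py 7 | grep -v -e dot -e fin
```

```text
t35.3 tcp [ 0.4953 -0.1933  0.1206] yaw 0.04 tilt [-0.  0. -1.] F [-3.8  1.2  8.3] w 0.0389 gf 31 q7 -1.15
scene knob [ 0.4839 -0.2271  0.0837] top [ 0.4622 -0.219   0.09  ] [ 0.4577 -0.2068  0.09  ] 193
scene amber [330.5 296.8] circ 0.4866 -0.1961 r0.0158 45
scene blue [375.9 300.6] circ 0.5537 -0.2594 r0.0184 49
scene green [393.6 326. ] circ 0.5266 -0.3226 r0.0057 24
scene green [383.5 335.1] circ 0.4967 -0.3221 r0.0192 96
```

Call:
{"name": "servo_tool", "arguments": {
  "deltas": [
    {"xyz":[0,0,0],"angular":[0,0,0],"grip":0.3},
    {"xyz":[0,0,0],"angular":[0,0,0],"grip":0.3},
    {"xyz":[0,0,0],"angular":[0,0,0],"grip":0.3},
    {"xyz":[0,0,-0.05],"angular":[0,0,0],"grip":0.3},
    {"xyz":[0,0,-0.15],"angular":[0,0,0],"grip":0.3},
    {"xyz":[0,0,-0.25],"angular":[0,0,0],"grip":0.3},
    {"xyz":[0,0,-0.3],"angular":[0,0,0],"grip":0.3},
    {"xyz":[0,0,-0.3],"angular":[0,0,0],"grip":0.3}
  ]
}}

```text
clock: 36.03
tcp_pos: [0.4971, -0.1938, 0.2139]
orientation: [3.141, 0.001, 0.009]
wrist_force: [0.1, 0.0, 0.5]
grip_width: 0.0556
grip_force: 0.0
```

Call:
{"name": "servo_tool", "arguments": {
  "deltas": [
    {"xyz":[-0.03,-0.8,0],"angular":[0,0,0],"grip":0.3},
    {"xyz":[-0.03,-0.8,0],"angular":[0,0,0],"grip":0.3},
    {"xyz":[-0.03,-0.8,0],"angular":[0,0,0],"grip":0.3},
    {"xyz":[-0.03,-0.8,0],"angular":[0,0,0],"grip":0.3},
    {"xyz":[-0.03,-0.8,0],"angular":[0,0,0],"grip":0.3},
    {"xyz":[-0.03,-0.8,0],"angular":[0,0,0],"grip":0.3},
    {"xyz":[-0.03,-0.8,0],"angular":[0,0,0],"grip":0.3},
    {"xyz":[-0.03,-0.8,0],"angular":[0,0,0],"grip":0.3}
  ]
}}

```text
clock: 36.7
tcp_pos: [0.4858, 0.0486, 0.2095]
orientation: [3.142, 0.008, -0.002]
wrist_force: [0.3, -0.7, 0.2]
grip_width: 0.0555
grip_force: 0.0
```

Call:
{"name": "servo_tool", "arguments": {
  "deltas": [
    {"xyz":[-0.03,-0.83,0],"angular":[0,0,0],"grip":0.3},
    {"xyz":[-0.03,-0.83,0],"angular":[0,0,0],"grip":0.3},
    {"xyz":[-0.03,-0.83,0],"angular":[0,0,0],"grip":0.3},
    {"xyz":[-0.03,-0.83,0],"angular":[0,0,0],"grip":0.3},
    {"xyz":[-0.03,-0.83,0],"angular":[0,0,0],"grip":0.3},
    {"xyz":[-0.03,-0.83,0],"angular":[0,0,0],"grip":0.3},
    {"xyz":[-0.03,-0.83,0],"angular":[0,0,0],"grip":0.3},
    {"xyz":[-0.03,-0.83,0],"angular":[0,0,0],"grip":0.3}
  ]
}}

```text
clock: 37.37
tcp_pos: [0.4769, 0.2968, 0.2093]
orientation: [3.141, 0.005, -0.002]
wrist_force: [-0.5, -1.0, -0.0]
grip_width: 0.0556
grip_force: 0.0
```

Call:
{"name": "servo_tool", "arguments": {
  "deltas": [
    {"xyz":[0,0,0],"angular":[0,0,0],"grip":0.3},
    {"xyz":[0,0,0],"angular":[0,0,0],"grip":0.3},
    {"xyz":[0,0,0],"angular":[0,0,0],"grip":0.3},
    {"xyz":[0,0,0],"angular":[0,0,0],"grip":0.3},
    {"xyz":[0,0,0],"angular":[0,0,0],"grip":0.3},
    {"xyz":[0,0,0],"angular":[0,0,0],"grip":0.3},
    {"xyz":[0,0,0],"angular":[0,0,0],"grip":0.3},
    {"xyz":[0,0,0],"angular":[0,0,0],"grip":0.3}
  ]
}}

```text
clock: 38.03
tcp_pos: [0.4771, 0.2957, 0.2104]
orientation: [-3.141, -0.001, -0.0]
wrist_force: [-0.2, -0.4, -0.5]
grip_width: 0.0554
grip_force: 0.0
```

```bash
python3 - <<'E'
from h import *
plan((.476,.2972,.086,0))
snap("scene","8");snap("top","8")
I=cv2.imread("pics/scene8.png")
cv2.imwrite("pics/m8.png",np.hstack([cv2.resize(I[155:215,140:220],(400,300),interpolation=cv2.INTER_CUBIC),cv2.resize(I[255:345,310:430],(400,300),interpolation=cv2.INTER_CUBIC)]))
E
```

```text
t38.0 tcp [0.4771 0.2957 0.2104] yaw 0.05 tilt [ 0.  0. -1.] F [-0.2 -0.4 -0.5] w 0.0554 gf 0 q7 -2.19
-> (0.476, 0.2972, 0.086, 0) xyz [-0.0037, -0.0049, 0.4148] ang [-0.0, -0.0, 0.0003] mm 124 deg 0
```

View pics/m8.png

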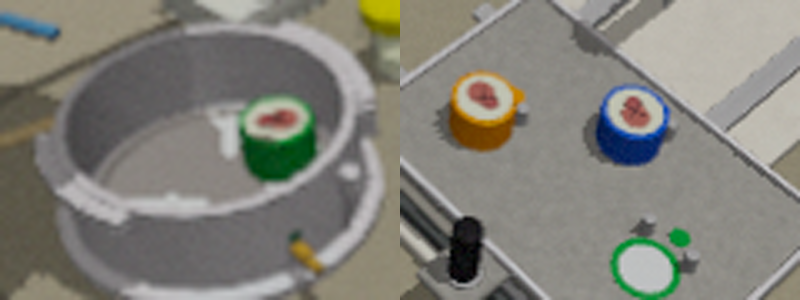

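Call:
{"name": "servo_tool", "arguments": {
  "deltas": [
    {"xyz":[-0.003,-0.004,0.08],"angular":[0,0,0],"grip":0.3},
    {"xyz":[-0.003,-0.004,0.16],"angular":[0,0,0],"grip":0.3},
    {"xyz":[-0.003,-0.004,0.24],"angular":[0,0,0],"grip":0.3},
    {"xyz":[-0.003,-0.004,0.31],"angular":[0,0,0],"grip":0.3},
    {"xyz":[-0.003,-0.004,0.36],"angular":[0,0,0],"grip":0.3},
    {"xyz":[-0.003,-0.004,0.4],"angular":[0,0,0],"grip":0.3},
    {"xyz":[-0.003,-0.004,0.415],"angular":[0,0,0],"grip":0.3},
    {"xyz":[-0.003,-0.004,0.415],"angular":[0,0,0],"grip":0.3}
  ]
}}

```text
clock: 38.8
tcp_pos: [0.4759, 0.2968, 0.0852]
orientation: [3.141, 0.002, -0.002]
wrist_force: [-1.0, 0.3, -0.5]
grip_width: 0.0557
grip_force: 0.0
```

Call:
{"name": "servo_tool", "arguments": {
  "deltas": [
    {"xyz":[0,0,0],"angular":[0,0,0],"grip":-1},
    {"xyz":[0,0,0],"angular":[0,0,0],"grip":-1},
    {"xyz":[0,0,0],"angular":[0,0,0],"grip":-1},
    {"xyz":[0,0,0],"angular":[0,0,0],"grip":-1},
    {"xyz":[0,0,0],"angular":[0,0,0],"grip":-1},
    {"xyz":[0,0,0],"angular":[0,0,0],"grip":-1},
    {"xyz":[0,0,0],"angular":[0,0,0],"grip":-1},
    {"xyz":[0,0,0],"angular":[0,0,0],"grip":-1}
  ]
}}

```text
clock: 39.47
tcp_pos: [0.4768, 0.2974, 0.087]
orientation: [-3.14, -0.001, -0.002]
wrist_force: [-0.9, -0.2, 6.8]
grip_width: 0.0386
grip_force: 30.7
```

Call:
{"name": "servo_tool", "arguments": {
  "deltas": [
    {"xyz":[0,0,-0.03],"angular":[0,0,0],"grip":-1},
    {"xyz":[0,0,-0.08],"angular":[0,0,0],"grip":-1},
    {"xyz":[0,0,-0.14],"angular":[0,0,0],"grip":-1},
    {"xyz":[0,0,-0.2],"angular":[0,0,0],"grip":-1},
    {"xyz":[0,0,-0.26],"angular":[0,0,0],"grip":-1},
    {"xyz":[0,0,-0.32],"angular":[0,0,0],"grip":-1},
    {"xyz":[0,0,-0.37],"angular":[0,0,0],"grip":-1},
    {"xyz":[0,0,-0.4],"angular":[0,0,0],"grip":-1}
  ]
}}

```text
clock: 40.13
tcp_pos: [0.4765, 0.2972, 0.2083]
orientation: [-3.14, -0.001, -0.003]
wrist_force: [1.1, 1.0, -0.7]
grip_width: 0.0392
grip_force: 30.3
```

```bash
python3 - <<'E'
from h import *
plan((.478,0.02,.21,0),(.482,-.24,.21,0),(.487,-.3225,.20,0))
E
python3 m.py 8|grep green
```

```text
t40.1 tcp [0.4765 0.2972 0.2083] yaw 0.05 tilt [ 0.002  0.001 -1.   ] F [ 1.1  1.  -0.7] w 0.0392 gf 30 q7 -2.19
-> (0.478, 0.02, 0.21, 0) xyz [0.0042, 0.924, -0.0072] ang [-0.0005, -0.0006, 0.0003] mm 277 deg 0
-> (0.482, -0.24, 0.21, 0) xyz [0.0133, 0.8667, 0.0] ang [0.0, 0.0, 0.0] mm 260 deg 0
-> (0.487, -0.3225, 0.2, 0) xyz [0.0167, 0.275, 0.0333] ang [0.0, 0.0, 0.0] mm 83 deg 0
scene green [393.6 325.9] circ 0.5266 -0.3226 r0.0057 25
scene green [383.5 335.1] circ 0.4967 -0.3221 r0.0192 96
```

Call:
{"name": "servo_tool", "arguments": {
  "deltas": [
    {"xyz":[0.004,0.924,-0.01],"angular":[0,0,0],"grip":-1},
    {"xyz":[0.004,0.924,-0.01],"angular":[0,0,0],"grip":-1},
    {"xyz":[0.004,0.924,-0.01],"angular":[0,0,0],"grip":-1},
    {"xyz":[0.004,0.924,-0.01],"angular":[0,0,0],"grip":-1},
    {"xyz":[0.004,0.924,-0.01],"angular":[0,0,0],"grip":-1},
    {"xyz":[0.004,0.924,-0.01],"angular":[0,0,0],"grip":-1},
    {"xyz":[0.004,0.924,-0.01],"angular":[0,0,0],"grip":-1},
    {"xyz":[0.004,0.924,-0.01],"angular":[0,0,0],"grip":-1}
  ]
}}

```text
clock: 40.8
tcp_pos: [0.4772, 0.0133, 0.2091]
orientation: [3.14, -0.012, -0.0]
wrist_force: [-0.1, 0.7, -1.7]
grip_width: 0.0389
grip_force: 30.4
```

Call:
{"name": "servo_tool", "arguments": {
  "deltas": [
    {"xyz":[0.02,0.97,0],"angular":[0,0,0],"grip":-1},
    {"xyz":[0.02,0.97,0],"angular":[0,0,0],"grip":-1},
    {"xyz":[0.02,0.97,0],"angular":[0,0,0],"grip":-1},
    {"xyz":[0.02,0.97,0],"angular":[0,0,0],"grip":-1},
    {"xyz":[0.02,0.97,0],"angular":[0,0,0],"grip":-1},
    {"xyz":[0.02,0.97,0],"angular":[0,0,0],"grip":-1},
    {"xyz":[0.02,0.97,0],"angular":[0,0,0],"grip":-1},
    {"xyz":[0.02,0.97,0],"angular":[0,0,0],"grip":-1}
  ]
}}

```text
clock: 41.47
tcp_pos: [0.4816, -0.2795, 0.2092]
orientation: [3.137, -0.013, -0.0]
wrist_force: [-1.3, 0.8, -0.2]
grip_width: 0.0389
grip_force: 30.6
```

Call:
{"name": "servo_tool", "arguments": {
  "deltas": [
    {"xyz":[0.01,0.17,0.03],"angular":[0,0,0],"grip":-1},
    {"xyz":[0.01,0.17,0.03],"angular":[0,0,0],"grip":-1},
    {"xyz":[0.01,0.17,0.03],"angular":[0,0,0],"grip":-1},
    {"xyz":[0.01,0.17,0.03],"angular":[0,0,0],"grip":-1},
    {"xyz":[0.01,0.17,0.03],"angular":[0,0,0],"grip":-1},
    {"xyz":[0.01,0.17,0.03],"angular":[0,0,0],"grip":-1},
    {"xyz":[0.01,0.17,0.03],"angular":[0,0,0],"grip":-1},
    {"xyz":[0.01,0.17,0.03],"angular":[0,0,0],"grip":-1}
  ]
}}

```text
clock: 42.13
tcp_pos: [0.4873, -0.3214, 0.2001]
orientation: [-3.141, -0.003, -0.001]
wrist_force: [0.5, -0.3, -0.1]
grip_width: 0.0388
grip_force: 30.7
```

```bash
python3 - <<'E'
from h import *
plan((.487,-.3225,.1205,0),(.497,-.3225,.1205,0))
E
```

```text
t42.1 tcp [ 0.4873 -0.3214  0.2001] yaw 0.12 tilt [ 0.001  0.    -1.   ] F [ 0.5 -0.3 -0.1] w 0.0388 gf 31 q7 -0.91
-> (0.487, -0.3225, 0.1205, 0) xyz [-0.001, 0.0037, 0.2654] ang [-0.0001, -0.0002, 0.0007] mm 80 deg 0
-> (0.497, -0.3225, 0.1205, 0) xyz [0.0333, 0.0, 0.0] ang [0.0, 0.0, 0.0] mm 10 deg 0
```

Call:
{"name": "servo_tool", "arguments": {
  "deltas": [
    {"xyz":[-0.001,0.004,0.06],"angular":[0,0,0],"grip":-1},
    {"xyz":[-0.001,0.004,0.12],"angular":[0,0,0],"grip":-1},
    {"xyz":[-0.001,0.004,0.18],"angular":[0,0,0],"grip":-1},
    {"xyz":[-0.001,0.004,0.23],"angular":[0,0,0],"grip":-1},
    {"xyz":[-0.001,0.004,0.25],"angular":[0,0,0],"grip":-1},
    {"xyz":[-0.001,0.004,0.26],"angular":[0,0,0],"grip":-1},
    {"xyz":[-0.001,0.004,0.264],"angular":[0,0,0],"grip":-1},
    {"xyz":[-0.001,0.004,0.264],"angular":[0,0,0],"grip":-1}
  ]
}}

```text
clock: 42.8
tcp_pos: [0.487, -0.3235, 0.1214]
orientation: [3.141, 0.002, 0.002]
wrist_force: [-0.5, 0.4, -0.5]
grip_width: 0.0389
grip_force: 30.8
```

Call:
{"name": "servo_tool", "arguments": {
  "deltas": [
    {"xyz":[0.006,0,0],"angular":[0,0,0],"grip":-1},
    {"xyz":[0.012,0,0],"angular":[0,0,0],"grip":-1},
    {"xyz":[0.018,0,0],"angular":[0,0,0],"grip":-1},
    {"xyz":[0.024,0,0],"angular":[0,0,0],"grip":-1},
    {"xyz":[0.029,0,0],"angular":[0,0,0],"grip":-1},
    {"xyz":[0.034,0,0],"angular":[0,0,0],"grip":-1},
    {"xyz":[0.034,0,0],"angular":[0,0,0],"grip":-1},
    {"xyz":[0.034,0,0],"angular":[0,0,0],"grip":-1}
  ]
}}

```text
clock: 43.47
tcp_pos: [0.4968, -0.3237, 0.121]
orientation: [3.142, 0.001, 0.0]
wrist_force: [-2.9, 0.5, 5.1]
grip_width: 0.0387
grip_force: 31.3
```

Call:
{"name": "servo_tool", "arguments": {
  "deltas": [
    {"xyz":[0.004,0,0],"angular":[0,0,0],"grip":-1},
    {"xyz":[0.007,0,0],"angular":[0,0,0],"grip":-1},
    {"xyz":[0.007,0,0],"angular":[0,0,0],"grip":-1},
    {"xyz":[0.007,0,0],"angular":[0,0,0],"grip":-1},
    {"xyz":[0.007,0,0],"angular":[0,0,0],"grip":-1},
    {"xyz":[0.007,0,0],"angular":[0,0,0],"grip":-1},
    {"xyz":[0.007,0,0],"angular":[0,0,0],"grip":-1},
    {"xyz":[0.007,0,0],"angular":[0,0,0],"grip":-1}
  ]
}}

```text
clock: 44.13
tcp_pos: [0.4987, -0.3237, 0.121]
orientation: [-3.142, -0.001, 0.0]
wrist_force: [-3.7, 0.3, 6.3]
grip_width: 0.039
grip_force: 31.4
```

```bash
python3 - <<'E'
from h import *
st()
snap("scene","9");snap("top","9")
E
python3 m.py 9 | grep -v -e fin
```

```text
t44.1 tcp [ 0.4987 -0.3237  0.121 ] yaw 0.03 tilt [-0.  0. -1.] F [-3.7  0.3  6.3] w 0.0390 gf 31 q7 -0.88
scene knob [ 0.487  -0.299   0.0809] top [ 0.4645 -0.3005  0.0902] [ 0.459  -0.3112  0.09  ] 196
scene amber [346.4 282.9] circ 0.5305 -0.1946 r0.0052 7
scene amber [333.4 296.2] circ 0.4947 -0.1966 r0.0176 51
scene green [382.2 341.4] circ 0.4887 -0.3275 r0.0141 43
top knob [ 0.4245 -0.2582  0.0835] top [ 0.4334 -0.2631  0.0878] [ 0.4536 -0.2745  0.0898] 37
top dot [176.  58.] [1.0411 0.3522 0.0788] 1
top dot [179.  74.] [0.9874 0.3402 0.0792] 1
top dot [198. 116.] [0.8496 0.275  0.0809] 1
top amber [348.8 221.8] circ 0.5290 -0.1927 r0.0035 6
```

Call:
{"name": "servo_tool", "arguments": {
  "deltas": [
    {"xyz":[0,0,0],"angular":[0,0,0],"grip":0.3},
    {"xyz":[0,0,0],"angular":[0,0,0],"grip":0.3},
    {"xyz":[0,0,0],"angular":[0,0,0],"grip":0.3},
    {"xyz":[0,0,-0.05],"angular":[0,0,0],"grip":0.3},
    {"xyz":[0,0,-0.15],"angular":[0,0,0],"grip":0.3},
    {"xyz":[0,0,-0.25],"angular":[0,0,0],"grip":0.3},
    {"xyz":[0,0,-0.3],"angular":[0,0,0],"grip":0.3},
    {"xyz":[0,0,-0.4],"angular":[0,0,0],"grip":0.3}
  ]
}}

```text
clock: 44.9
tcp_pos: [0.4985, -0.3228, 0.24]
orientation: [-3.14, -0.002, 0.003]
wrist_force: [0.3, -0.1, -0.5]
grip_width: 0.0554
grip_force: 0.0
```

Call:
{"name": "servo_tool", "arguments": {
  "deltas": [
    {"xyz":[-0.1,-0.9,0],"angular":[0,0,-0.25],"grip":0.3},
    {"xyz":[-0.1,-0.9,0],"angular":[0,0,-0.25],"grip":0.3},
    {"xyz":[-0.1,-0.9,0],"angular":[0,0,-0.25],"grip":0.3},
    {"xyz":[-0.1,-0.9,0],"angular":[0,0,-0.25],"grip":0.3},
    {"xyz":[-0.1,-0.9,0],"angular":[0,0,-0.25],"grip":0.3},
    {"xyz":[-0.1,-0.9,0],"angular":[0,0,-0.25],"grip":0.3},
    {"xyz":[-0.1,-0.9,0],"angular":[0,0,-0.25],"grip":0.3},
    {"xyz":[-0.1,-0.9,0],"angular":[0,0,-0.25],"grip":0.3}
  ]
}}

```text
clock: 45.57
tcp_pos: [0.4685, -0.0481, 0.2408]
orientation: [-2.895, -1.216, -0.002]
wrist_force: [0.3, 0.1, -0.3]
grip_width: 0.0557
grip_force: 0.0
```

```bash
cat > b.py <<'E'
from h import *
import sys
tag=sys.argv[1]; T,_=snap("top",tag); S,_=snap("scene",tag); st()
c=lambda I,x,y,w,h:cv2.resize(I[y:y+h,x:x+w,::-1],(400,300),interpolation=cv2.INTER_CUBIC)
cv2.imwrite(f"pics/m{tag}.png",np.hstack([cv2.convertScaleAbs(c(T,325,175,100,75),alpha=1.5),c(S,320,250,100,75)]))
for n in P:
    W=cloud(n,np.load(f"pics/{n}{tag}.npy")); X,Y,Z=W[...,0],W[...,1],W[...,2]
    m=((abs(Z-.0700)<.006)&(X>.43)&(X<.8)&(Y<-.1)&(Y>-.42)).astype(np.uint8)
    N,l,s,cc=cv2.connectedComponentsWithStats(m)
    for i in range(1,N):
        if s[i,4]<40: continue
        v,u=np.nonzero(l==i); w=at_z(n,np.c_[u,v],.07)[:,:2].astype(np.float32); print(n,cc[i].round(1),s[i,4],"mean",w.mean(0).round(4),"ell",np.round(cv2.fitEllipse(cv2.convexHull(w)*1000)[0],1), "circ",np.round(cv2.minEnclosingCircle(w*1000),1) if 0 else cv2.minEnclosingCircle(w*1000))
E
python3 b.py 10; python3 m.py 10 | grep -v fin
```

```text
t45.7 tcp [ 0.4688 -0.053   0.2408] yaw 45.09 tilt [ 0.  0. -1.] F [ 0.4 -0.8  0.1] w 0.0555 gf 0 q7 -0.76
scene [336.  284.2] 277 mean [ 0.496  -0.1962] ell [ 496.1 -196.3] circ ((495.69647216796875, -196.44085693359375), 21.46858024597168)
scene [380.9 288.5] 282 mean [ 0.5561 -0.2606] ell [ 556.2 -260.4] circ ((555.7512817382812, -260.7325439453125), 21.55208969116211)
scene [386.5 328.4] 347 mean [ 0.4961 -0.3252] ell [ 496.2 -324.7] circ ((496.0887451171875, -324.29180908203125), 20.93861961364746)
top [371.5 211.4] 137 mean [ 0.5588 -0.2579] ell [ 558.5 -257.7] circ ((558.5027465820312, -257.7066650390625), 20.115144729614258)
top [350.1 231.2] 136 mean [ 0.4979 -0.1925] ell [ 498.3 -192.3] circ ((497.72540283203125, -193.05357360839844), 19.967321395874023)
top [394.2 231.8] 146 mean [ 0.4978 -0.3243] ell [ 497.8 -323.6] circ ((497.1293029785156, -323.68780517578125), 22.00975799560547)
scene knob [ 0.4153 -0.2613  0.0761] top [ 0.4177 -0.2586  0.0854] [ 0.4184 -0.2576  0.0853] 69
scene amber [346.4 282.9] circ 0.5305 -0.1946 r0.0052 7
scene amber [332.9 296.1] circ 0.4948 -0.1951 r0.0189 51
scene blue [377.4 300.1] circ 0.5561 -0.2599 r0.0180 50
scene green [384.2 342. ] circ 0.4923 -0.3305 r0.0167 46
top knob [ 0.4216 -0.2552  0.0804] top [ 0.4195 -0.2556  0.0858] [ 0.4201 -0.2563  0.0859] 26
top dot [175.  54.] [1.057  0.3571 0.0742] 1
top dot [179.  67.] [1.014  0.3429 0.0727] 1
top dot [177.  68.] [1.0115 0.3496 0.0709] 1
top dot [175.  75.] [0.9854 0.3535 0.076 ] 1
top amber [348.8 221.8] circ 0.5290 -0.1927 r0.0035 6
```

View pics/m10.png

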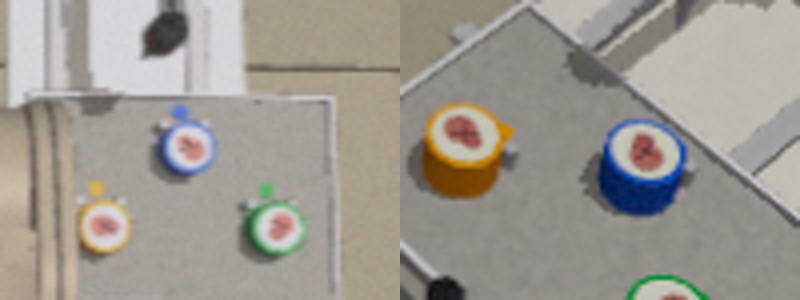

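```bash
python3 - <<'E'
from h import *
plan((.455,-.193,.19,0))
E
```

```text
t45.7 tcp [ 0.4688 -0.053   0.2408] yaw 45.09 tilt [ 0.  0. -1.] F [ 0.4 -0.8  0.1] w 0.0555 gf 0 q7 -0.76
-> (0.455, -0.193, 0.19, 0) xyz [-0.3632, 0.2968, 0.1693] ang [0.0001, -0.0001, 0.2505] mm 150 deg 45
```

Call:
{"name": "servo_tool", "arguments": {
  "deltas": [
    {"xyz":[-0.36,0.297,0.169],"angular":[0,0,0.25],"grip":-1},
    {"xyz":[-0.36,0.297,0.169],"angular":[0,0,0.25],"grip":-1},
    {"xyz":[-0.36,0.297,0.169],"angular":[0,0,0.25],"grip":-1},
    {"xyz":[-0.36,0.297,0.169],"angular":[0,0,0.25],"grip":-1},
    {"xyz":[-0.36,0.297,0.169],"angular":[0,0,0.25],"grip":-1},
    {"xyz":[-0.36,0.297,0.169],"angular":[0,0,0.25],"grip":-1},
    {"xyz":[-0.36,0.297,0.169],"angular":[0,0,0.25],"grip":-1},
    {"xyz":[-0.36,0.297,0.169],"angular":[0,0,0.25],"grip":-1}
  ]
}}

```text
clock: 46.33
tcp_pos: [0.455, -0.1947, 0.1898]
orientation: [3.141, -0.008, -0.001]
wrist_force: [0.6, 0.2, -0.0]
grip_width: -0.0004
grip_force: 0.0
```

Call:
{"name": "servo_tool", "arguments": {
  "deltas": [
    {"xyz":[0,0,0],"angular":[0,0,0],"grip":-1},
    {"xyz":[0,0,0],"angular":[0,0,0],"grip":-1},
    {"xyz":[0,0,0],"angular":[0,0,0],"grip":-1},
    {"xyz":[0,0,0],"angular":[0,0,0],"grip":-1},
    {"xyz":[0,0,0],"angular":[0,0,0],"grip":-1},
    {"xyz":[0,0,0],"angular":[0,0,0],"grip":-1},
    {"xyz":[0,0,0],"angular":[0,0,0],"grip":-1},
    {"xyz":[0,0,0],"angular":[0,0,0],"grip":-1}
  ]
}}

```text
clock: 47.0
tcp_pos: [0.4555, -0.1928, 0.19]
orientation: [-3.142, -0.002, -0.0]
wrist_force: [-0.0, 0.3, 0.0]
grip_width: 0.0
grip_force: 0.0
```

```bash
python3 - <<'E'
from h import *
plan((.455,-.193,.125,0),(.470,-.193,.125,0))
E
```

```text
t47.0 tcp [ 0.4555 -0.1928  0.19  ] yaw 0.06 tilt [ 0.  0. -1.] F [-0.   0.3  0. ] w 0.0000 gf 0 q7 -1.19
-> (0.455, -0.193, 0.125, 0) xyz [-0.0016, 0.0007, 0.2166] ang [-0.0, -0.0, 0.0003] mm 65 deg 0
-> (0.47, -0.193, 0.125, 0) xyz [0.05, 0.0, 0.0] ang [0.0, 0.0, 0.0] mm 15 deg 0
```

Call:
{"name": "servo_tool", "arguments": {
  "deltas": [
    {"xyz":[0,0,0.05],"angular":[0,0,0],"grip":-1},
    {"xyz":[0,0,0.1],"angular":[0,0,0],"grip":-1},
    {"xyz":[0,0,0.15],"angular":[0,0,0],"grip":-1},
    {"xyz":[0,0,0.19],"angular":[0,0,0],"grip":-1},
    {"xyz":[0,0,0.216],"angular":[0,0,0],"grip":-1},
    {"xyz":[0,0,0.216],"angular":[0,0,0],"grip":-1},
    {"xyz":[0,0,0.216],"angular":[0,0,0],"grip":-1},
    {"xyz":[0,0,0.216],"angular":[0,0,0],"grip":-1}
  ]
}}

```text
clock: 47.67
tcp_pos: [0.4559, -0.193, 0.1258]
orientation: [3.141, 0.001, 0.002]
wrist_force: [0.0, -0.6, 0.2]
grip_width: -0.0002
grip_force: 0.0
```

Call:
{"name": "servo_tool", "arguments": {
  "deltas": [
    {"xyz":[0.008,0,0],"angular":[0,0,0],"grip":-1},
    {"xyz":[0.016,0,0],"angular":[0,0,0],"grip":-1},
    {"xyz":[0.024,0,0],"angular":[0,0,0],"grip":-1},
    {"xyz":[0.03,0,0],"angular":[0,0,0],"grip":-1},
    {"xyz":[0.036,0,0],"angular":[0,0,0],"grip":-1},
    {"xyz":[0.041,0,0],"angular":[0,0,0],"grip":-1},
    {"xyz":[0.045,0,0],"angular":[0,0,0],"grip":-1},
    {"xyz":[0.045,0,0],"angular":[0,0,0],"grip":-1}
  ]
}}

```text
clock: 48.33
tcp_pos: [0.4685, -0.1928, 0.125]
orientation: [-3.141, -0.001, 0.002]
wrist_force: [-4.4, 0.8, 3.0]
grip_width: -0.0002
grip_force: 1.9
```

```bash
python3 b.py 11; python3 m.py 11|grep knob
```

```text
t48.4 tcp [ 0.4685 -0.1928  0.125 ] yaw 0.04 tilt [-0.001  0.    -1.   ] F [-4.6  0.   2.9] w 0.0001 gf 2 q7 -1.15
scene [428.6 230.2] 41 mean [ 0.7578 -0.226 ] ell [ 762.5 -223.4] circ ((760.3762817382812, -223.18199157714844), 12.801412582397461)
scene [381.3 288.3] 282 mean [ 0.557  -0.2609] ell [ 556.8 -260.6] circ ((557.1484985351562, -260.8617858886719), 21.34754180908203)
scene [324.  294.4] 52 mean [ 0.461  -0.1982] ell [ 465.1 -194.7] circ ((462.49456787109375, -195.595458984375), 14.682592391967773)
scene [386.7 328.3] 351 mean [ 0.4965 -0.3253] ell [ 496.8 -324.8] circ ((496.8164978027344, -324.7131042480469), 20.849096298217773)
scene knob [ 0.4216 -0.2549  0.079 ] top [ 0.4361 -0.2323  0.089 ] [ 0.4373 -0.2182  0.0902] 125
```

Call:
{"name": "servo_tool", "arguments": {
  "deltas": [
    {"xyz":[-0.03,0,0],"angular":[0,0,0],"grip":-1},
    {"xyz":[-0.045,0,0],"angular":[0,0,0],"grip":-1},
    {"xyz":[-0.045,0,-0.08],"angular":[0,0,0],"grip":-1},
    {"xyz":[-0.045,0,-0.16],"angular":[0,0,0],"grip":-1},
    {"xyz":[-0.045,0,-0.22],"angular":[0,0,0],"grip":-1},
    {"xyz":[-0.045,0,-0.25],"angular":[0,0,0],"grip":-1},
    {"xyz":[-0.045,0,-0.25],"angular":[0,0,0],"grip":-1},
    {"xyz":[-0.045,0,-0.25],"angular":[0,0,0],"grip":-1}
  ]
}}

```text
clock: 49.1
tcp_pos: [0.4553, -0.1927, 0.1998]
orientation: [-3.141, -0.002, -0.001]
wrist_force: [-0.2, 0.7, -1.3]
grip_width: 0.0004
grip_force: 0.0
```

Call:
{"name": "servo_tool", "arguments": {
  "deltas": [
    {"xyz":[0.1,0.1,0],"angular":[0,0,0],"grip":-1},
    {"xyz":[0.2,0.216,0],"angular":[0,0,0],"grip":-1},
    {"xyz":[0.2,0.216,0],"angular":[0,0,0],"grip":-1},
    {"xyz":[0.2,0.216,0],"angular":[0,0,0],"grip":-1},
    {"xyz":[0.2,0.216,0],"angular":[0,0,0],"grip":-1},
    {"xyz":[0.2,0.216,0],"angular":[0,0,0],"grip":-1},
    {"xyz":[0.2,0.216,0],"angular":[0,0,0],"grip":-1},
    {"xyz":[0.2,0.216,0],"angular":[0,0,0],"grip":-1}
  ]
}}

```text
clock: 49.77
tcp_pos: [0.5152, -0.2568, 0.2003]
orientation: [-3.141, -0.003, -0.001]
wrist_force: [-0.0, 0.1, 0.2]
grip_width: 0.0003
grip_force: 0.0
```

Call:
{"name": "servo_tool", "arguments": {
  "deltas": [
    {"xyz":[0,0,0.05],"angular":[0,0,0],"grip":-1},
    {"xyz":[0,0,0.1],"angular":[0,0,0],"grip":-1},
    {"xyz":[0,0,0.15],"angular":[0,0,0],"grip":-1},
    {"xyz":[0,0,0.2],"angular":[0,0,0],"grip":-1},
    {"xyz":[0,0,0.24],"angular":[0,0,0],"grip":-1},
    {"xyz":[0,0,0.25],"angular":[0,0,0],"grip":-1},
    {"xyz":[0,0,0.25],"angular":[0,0,0],"grip":-1},
    {"xyz":[0,0,0.25],"angular":[0,0,0],"grip":-1}
  ]
}}

```text
clock: 50.43
tcp_pos: [0.5157, -0.2576, 0.1258]
orientation: [3.142, 0.001, 0.001]
wrist_force: [0.2, -0.5, 0.6]
grip_width: -0.0003
grip_force: 0.0
```

```bash
python3 - <<'E'
from h import *
plan((.530,-.2577,.125,0))
E
```

```text
t50.4 tcp [ 0.5157 -0.2576  0.1258] yaw 0.05 tilt [ 0.001 -0.    -1.   ] F [ 0.2 -0.5  0.6] w -0.0003 gf 0 q7 -1.01
-> (0.53, -0.2577, 0.125, 0) xyz [0.0476, 0.0003, 0.0026] ang [0.0, -0.0002, 0.0003] mm 14 deg 0
```

Call:
{"name": "servo_tool", "arguments": {
  "deltas": [
    {"xyz":[0.008,0,0],"angular":[0,0,0],"grip":-1},
    {"xyz":[0.016,0,0],"angular":[0,0,0],"grip":-1},
    {"xyz":[0.024,0,0],"angular":[0,0,0],"grip":-1},
    {"xyz":[0.03,0,0],"angular":[0,0,0],"grip":-1},
    {"xyz":[0.036,0,0],"angular":[0,0,0],"grip":-1},
    {"xyz":[0.041,0,0],"angular":[0,0,0],"grip":-1},
    {"xyz":[0.045,0,0],"angular":[0,0,0],"grip":-1},
    {"xyz":[0.045,0,0],"angular":[0,0,0],"grip":-1}
  ]
}}

```text
clock: 51.1
tcp_pos: [0.5287, -0.2576, 0.125]
orientation: [-3.141, -0.001, 0.002]
wrist_force: [-1.8, 0.9, 1.5]
grip_width: -0.0001
grip_force: 1.3
```

Call:
{"name": "servo_tool", "arguments": {
  "deltas": [
    {"xyz":[-0.03,0,0],"angular":[0,0,0],"grip":-1},
    {"xyz":[-0.045,0,0],"angular":[0,0,0],"grip":-1},
    {"xyz":[-0.045,0,-0.08],"angular":[0,0,0],"grip":-1},
    {"xyz":[-0.045,0,-0.16],"angular":[0,0,0],"grip":-1},
    {"xyz":[-0.045,0,-0.22],"angular":[0,0,0],"grip":-1},
    {"xyz":[-0.045,0,-0.25],"angular":[0,0,0],"grip":-1},
    {"xyz":[-0.045,0,-0.25],"angular":[0,0,0],"grip":-1},
    {"xyz":[-0.045,0,-0.25],"angular":[0,0,0],"grip":-1}
  ]
}}

```text
clock: 51.77
tcp_pos: [0.5153, -0.2574, 0.1998]
orientation: [-3.141, -0.001, -0.001]
wrist_force: [-0.5, -0.7, -1.8]
grip_width: 0.0003
grip_force: 0.0
```

Call:
{"name": "servo_tool", "arguments": {
  "deltas": [
    {"xyz":[-0.1,0.1,0],"angular":[0,0,0],"grip":-1},
    {"xyz":[-0.2,0.217,0],"angular":[0,0,0],"grip":-1},
    {"xyz":[-0.2,0.217,0],"angular":[0,0,0],"grip":-1},
    {"xyz":[-0.2,0.217,0],"angular":[0,0,0],"grip":-1},
    {"xyz":[-0.2,0.217,0],"angular":[0,0,0],"grip":-1},
    {"xyz":[-0.2,0.217,0],"angular":[0,0,0],"grip":-1},
    {"xyz":[-0.2,0.217,0],"angular":[0,0,0],"grip":-1},
    {"xyz":[-0.2,0.217,0],"angular":[0,0,0],"grip":-1}
  ]
}}

```text
clock: 52.43
tcp_pos: [0.4562, -0.3217, 0.1997]
orientation: [-3.141, -0.004, 0.001]
wrist_force: [0.3, -0.5, -0.6]
grip_width: 0.0
grip_force: 0.0
```

Call:
{"name": "servo_tool", "arguments": {
  "deltas": [
    {"xyz":[0,0,0.05],"angular":[0,0,0],"grip":-1},
    {"xyz":[0,0,0.1],"angular":[0,0,0],"grip":-1},
    {"xyz":[0,0,0.15],"angular":[0,0,0],"grip":-1},
    {"xyz":[0,0,0.2],"angular":[0,0,0],"grip":-1},
    {"xyz":[0,0,0.24],"angular":[0,0,0],"grip":-1},
    {"xyz":[0,0,0.25],"angular":[0,0,0],"grip":-1},
    {"xyz":[0,0,0.25],"angular":[0,0,0],"grip":-1},
    {"xyz":[0,0,0.25],"angular":[0,0,0],"grip":-1}
  ]
}}

```text
clock: 53.1
tcp_pos: [0.4559, -0.3228, 0.1256]
orientation: [3.141, 0.002, 0.001]
wrist_force: [-0.1, -0.0, 0.1]
grip_width: 0.0002
grip_force: 0.0
```

Call:
{"name": "servo_tool", "arguments": {
  "deltas": [
    {"xyz":[0.008,0,0],"angular":[0,0,0],"grip":-1},
    {"xyz":[0.016,0,0],"angular":[0,0,0],"grip":-1},
    {"xyz":[0.024,0,0],"angular":[0,0,0],"grip":-1},
    {"xyz":[0.03,0,0],"angular":[0,0,0],"grip":-1},
    {"xyz":[0.036,0,0],"angular":[0,0,0],"grip":-1},
    {"xyz":[0.041,0,0],"angular":[0,0,0],"grip":-1},
    {"xyz":[0.045,0,0],"angular":[0,0,0],"grip":-1},
    {"xyz":[0.045,0,0],"angular":[0,0,0],"grip":-1}
  ]
}}

```text
clock: 53.77
tcp_pos: [0.4686, -0.3228, 0.125]
orientation: [-3.141, -0.001, 0.002]
wrist_force: [-4.0, 1.2, 2.5]
grip_width: -0.0002
grip_force: 1.8
```

Call:
{"name": "servo_tool", "arguments": {
  "deltas": [
    {"xyz":[-0.03,0,0],"angular":[0,0,0],"grip":-1},
    {"xyz":[-0.045,0,0],"angular":[0,0,0],"grip":-1},
    {"xyz":[-0.045,0,-0.08],"angular":[0,0,0],"grip":-1},
    {"xyz":[-0.045,0,-0.16],"angular":[0,0,0],"grip":-1},
    {"xyz":[-0.045,0,-0.22],"angular":[0,0,0],"grip":-1},
    {"xyz":[-0.045,0,-0.25],"angular":[0,0,0],"grip":-1},
    {"xyz":[-0.045,0,-0.25],"angular":[0,0,0],"grip":-1},
    {"xyz":[-0.045,0,-0.25],"angular":[0,0,0],"grip":-1}
  ]
}}

```text
clock: 54.43
tcp_pos: [0.4554, -0.3226, 0.1997]
orientation: [-3.141, -0.002, -0.001]
wrist_force: [-0.6, -0.3, -0.1]
grip_width: 0.0001
grip_force: 0.0
```

Call:
{"name": "servo_tool", "arguments": {
  "deltas": [
    {"xyz":[-0.12,-0.217,0],"angular":[0,0,0],"grip":0.3},
    {"xyz":[-0.12,-0.217,0],"angular":[0,0,0],"grip":0.3},
    {"xyz":[-0.12,-0.217,0],"angular":[0,0,0],"grip":0.3},
    {"xyz":[-0.12,-0.217,0],"angular":[0,0,0],"grip":0.3},
    {"xyz":[-0.12,-0.217,0],"angular":[0,0,0],"grip":0.3},
    {"xyz":[-0.12,-0.217,0],"angular":[0,0,0],"grip":0.3},
    {"xyz":[-0.12,-0.217,0],"angular":[0,0,0],"grip":0.3},
    {"xyz":[-0.12,-0.217,0],"angular":[0,0,0],"grip":0.3}
  ]
}}

```text
clock: 55.1
tcp_pos: [0.4196, -0.2583, 0.1999]
orientation: [3.141, -0.0, -0.001]
wrist_force: [-0.3, -0.2, -0.1]
grip_width: 0.0556
grip_force: 0.0
```

```bash
python3 - <<'E'
from h import *
plan((.4202,-.2577,.1245,0))
E
python3 b.py 12;python3 m.py 12|grep -e knob -e amber
```

```text
t55.1 tcp [ 0.4196 -0.2583  0.1999] yaw -0.01 tilt [-0. -0. -1.] F [-0.3 -0.2 -0.1] w 0.0556 gf 0 q7 -1.04
-> (0.4202, -0.2577, 0.1245, 0) xyz [0.0022, -0.0021, 0.2514] ang [0.0001, 0.0001, -0.0] mm 75 deg 0
t55.2 tcp [ 0.4196 -0.2581  0.2   ] yaw 0.02 tilt [-0. -0. -1.] F [-0.2 -0.2 -0.8] w 0.0551 gf 0 q7 -1.04
scene [381.5 287.9] 273 mean [ 0.558  -0.2606] ell [ 558.3 -260. ] circ ((557.5379638671875, -260.24481201171875), 21.12903594970703)
scene [387.  327.9] 349 mean [ 0.4975 -0.3251] ell [ 497.4 -325.2] circ ((497.3231506347656, -324.866943359375), 21.31671142578125)
top [371.4 211.1] 138 mean [ 0.5595 -0.2575] ell [ 559.7 -257.4] circ ((559.1434936523438, -257.468017578125), 20.094440460205078)
top [350.2 230.6] 133 mean [ 0.4997 -0.1928] ell [ 499.9 -192.6] circ ((499.916015625, -193.28465270996094), 19.80869483947754)
top [392.4 229.8] 87 mean [ 0.5037 -0.3191] ell [ 502.6 -320. ] circ ((501.7922668457031, -322.1297607421875), 19.980066299438477)
scene knob [ 0.4159 -0.261   0.0785] top [ 0.4187 -0.2585  0.0853] [ 0.4193 -0.2579  0.0843] 71
scene amber [332.4 296.2] circ 0.4881 -0.1989 r0.0114 30
top amber [348.9 221.1] circ 0.5321 -0.1943 r0.0044 8
```

View pics/m12.png

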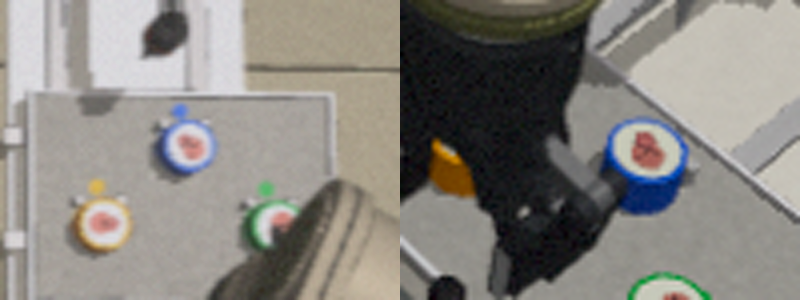

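Call:
{"name": "servo_tool", "arguments": {
  "deltas": [
    {"xyz":[0.002,-0.001,0.06],"angular":[0,0,0],"grip":0.3},
    {"xyz":[0.002,-0.001,0.12],"angular":[0,0,0],"grip":0.3},
    {"xyz":[0.002,-0.001,0.18],"angular":[0,0,0],"grip":0.3},
    {"xyz":[0.002,-0.001,0.23],"angular":[0,0,0],"grip":0.3},
    {"xyz":[0.002,-0.001,0.251],"angular":[0,0,0],"grip":0.3},
    {"xyz":[0.002,-0.001,0.251],"angular":[0,0,0],"grip":0.3},
    {"xyz":[0.002,-0.001,0.251],"angular":[0,0,0],"grip":-1},
    {"xyz":[0.002,-0.001,0.251],"angular":[0,0,0],"grip":-1}
  ],
  "force": 60
}}

```text
clock: 55.87
tcp_pos: [0.4206, -0.2577, 0.1258]
orientation: [3.141, 0.001, 0.002]
wrist_force: [0.5, 0.5, -0.0]
grip_width: 0.0326
grip_force: 0.0
```

Call:
{"name": "servo_tool", "arguments": {
  "deltas": [
    {"xyz":[0,0,0],"angular":[0,0,0],"grip":-1},
    {"xyz":[0,0,0],"angular":[0,0,0],"grip":-1},
    {"xyz":[0,0,0],"angular":[0,0,0],"grip":-1},
    {"xyz":[0,0,0],"angular":[0,0,0],"grip":-1},
    {"xyz":[0,0,0],"angular":[0,0,0],"grip":-1},
    {"xyz":[0,0,0],"angular":[0,0,0],"grip":-1},
    {"xyz":[0,0,0],"angular":[0,0,0],"grip":-1},
    {"xyz":[0,0,0],"angular":[0,0,0],"grip":-1}
  ]
}}

```text
clock: 56.53
tcp_pos: [0.4206, -0.2575, 0.1259]
orientation: [3.142, 0.001, 0.003]
wrist_force: [-1.9, 0.7, 5.6]
grip_width: 0.017
grip_force: 58.3
```

Call:
{"name": "servo_tool", "arguments": {
  "deltas": [
    {"xyz":[-0.006,0,0],"angular":[0,0,0],"grip":-1},
    {"xyz":[-0.012,0,0],"angular":[0,0,0],"grip":-1},
    {"xyz":[-0.019,0,0],"angular":[0,0,0],"grip":-1},
    {"xyz":[-0.026,0,0],"angular":[0,0,0],"grip":-1},
    {"xyz":[-0.033,0,0],"angular":[0,0,0],"grip":-1},
    {"xyz":[-0.038,0,0],"angular":[0,0,0],"grip":-1},
    {"xyz":[-0.042,0,0],"angular":[0,0,0],"grip":-1},
    {"xyz":[-0.042,0,0],"angular":[0,0,0],"grip":-1}
  ]
}}

```text
clock: 57.2
tcp_pos: [0.4085, -0.2575, 0.1259]
orientation: [3.141, 0.002, 0.005]
wrist_force: [3.9, 1.6, 7.7]
grip_width: 0.0164
grip_force: 59.1
```

Call:
{"name": "servo_tool", "arguments": {
  "deltas": [
    {"xyz":[-0.004,0,0],"angular":[0,0,0],"grip":-1},
    {"xyz":[-0.008,0,0],"angular":[0,0,0],"grip":-1},
    {"xyz":[-0.012,0,0],"angular":[0,0,0],"grip":-1},
    {"xyz":[-0.016,0,0],"angular":[0,0,0],"grip":-1},
    {"xyz":[-0.02,0,0],"angular":[0,0,0],"grip":-1},
    {"xyz":[-0.02,0,0],"angular":[0,0,0],"grip":-1},
    {"xyz":[-0.02,0,0],"angular":[0,0,0],"grip":-1},
    {"xyz":[-0.02,0,0],"angular":[0,0,0],"grip":-1}
  ]
}}

```text
clock: 57.87
tcp_pos: [0.4049, -0.2573, 0.126]
orientation: [3.139, 0.004, 0.011]
wrist_force: [18.0, -1.7, -7.1]
grip_width: 0.0168
grip_force: 59.2
```

Call:
{"name": "servo_tool", "arguments": {
  "deltas": [
    {"xyz":[0.009,0,0],"angular":[0,0,0],"grip":-1},
    {"xyz":[0.009,0.02,0],"angular":[0,0,0],"grip":-1},
    {"xyz":[0.009,0.04,0],"angular":[0,0,0],"grip":-1},
    {"xyz":[0.009,0.06,0],"angular":[0,0,0],"grip":-1},
    {"xyz":[0.009,0.08,0],"angular":[0,0,0],"grip":-1},
    {"xyz":[0.009,0.1,0],"angular":[0,0,0],"grip":-1},
    {"xyz":[0.009,0.11,0],"angular":[0,0,0],"grip":-1},
    {"xyz":[0.009,0.115,0],"angular":[0,0,0],"grip":-1}
  ]
}}

```text
clock: 58.53
tcp_pos: [0.4053, -0.2918, 0.1259]
orientation: [-3.141, -0.002, -0.003]
wrist_force: [2.5, 5.1, 10.1]
grip_width: 0.0161
grip_force: 61.1
```

Call:
{"name": "servo_tool", "arguments": {
  "deltas": [
    {"xyz":[0,0.005,0],"angular":[0,0,0],"grip":-1},
    {"xyz":[0,0.01,0],"angular":[0,0,0],"grip":-1},
    {"xyz":[0,0.015,0],"angular":[0,0,0],"grip":-1},
    {"xyz":[0,0.02,0],"angular":[0,0,0],"grip":-1},
    {"xyz":[0,0.025,0],"angular":[0,0,0],"grip":-1},
    {"xyz":[0,0.025,0],"angular":[0,0,0],"grip":-1},
    {"xyz":[0,0.025,0],"angular":[0,0,0],"grip":-1},
    {"xyz":[0,0.025,0],"angular":[0,0,0],"grip":-1}
  ]
}}

```text
clock: 59.2
tcp_pos: [0.4054, -0.2966, 0.1257]
orientation: [-3.137, -0.005, -0.001]
wrist_force: [-0.4, 15.5, 18.1]
grip_width: 0.0162
grip_force: 62.2
```

Call:
{"name": "servo_tool", "arguments": {
  "deltas": [
    {"xyz":[0,0.005,0],"angular":[0,0,0],"grip":-1},
    {"xyz":[0,0.01,0],"angular":[0,0,0],"grip":-1},
    {"xyz":[0,0.015,0],"angular":[0,0,0],"grip":-1},
    {"xyz":[0,0.015,0],"angular":[0,0,0],"grip":-1},
    {"xyz":[0,0.015,0],"angular":[0,0,0],"grip":-1},
    {"xyz":[0,0.015,0],"angular":[0,0,0],"grip":-1},
    {"xyz":[0,0.015,0],"angular":[0,0,0],"grip":-1},
    {"xyz":[0,0.015,0],"angular":[0,0,0],"grip":-1}
  ]
}}

```text
clock: 59.87
tcp_pos: [0.4056, -0.2973, 0.1256]
orientation: [-3.13, -0.009, 0.002]
wrist_force: [-4.4, 34.3, 33.4]
grip_width: 0.0166
grip_force: 64.4
```

Call:
{"name": "servo_tool", "arguments": {
  "deltas": [
    {"xyz":[0,-0.02,0],"angular":[0,0,0],"grip":-1},
    {"xyz":[0,-0.03,0],"angular":[0,0,0],"grip":-1},
    {"xyz":[0,-0.04,0],"angular":[0,0,0],"grip":-1},
    {"xyz":[0,-0.045,0],"angular":[0,0,0],"grip":-1},
    {"xyz":[0,-0.045,0],"angular":[0,0,0],"grip":-1},
    {"xyz":[0,-0.045,0],"angular":[0,0,0],"grip":-1},
    {"xyz":[0,-0.045,0],"angular":[0,0,0],"grip":-1},
    {"xyz":[0,-0.045,0],"angular":[0,0,0],"grip":-1}
  ]
}}

```text
clock: 60.53
tcp_pos: [0.4053, -0.2912, 0.1259]
orientation: [3.14, 0.001, 0.005]
wrist_force: [4.3, -1.6, 5.3]
grip_width: 0.0165
grip_force: 60.7
```

Call:
{"name": "servo_tool", "arguments": {
  "deltas": [
    {"xyz":[0.01,0,0],"angular":[0,0,0],"grip":-1},
    {"xyz":[0.03,0,0],"angular":[0,0,0],"grip":-1},
    {"xyz":[0.06,0,0],"angular":[0,0,0],"grip":-1},
    {"xyz":[0.09,0,0],"angular":[0,0,0],"grip":-1},
    {"xyz":[0.12,0,0],"angular":[0,0,0],"grip":-1},
    {"xyz":[0.145,0,0],"angular":[0,0,0],"grip":-1},
    {"xyz":[0.16,0,0],"angular":[0,0,0],"grip":-1},
    {"xyz":[0.165,0,0],"angular":[0,0,0],"grip":-1}
  ]
}}

```text
clock: 61.2
tcp_pos: [0.4538, -0.2914, 0.1259]
orientation: [3.141, 0.0, -0.0]
wrist_force: [-5.6, -0.5, 14.1]
grip_width: 0.0164
grip_force: 61.5
```

```bash
python3 - <<'E'
from h import *
plan((.5454,-.287,.1258,0))
print(at_z("scene",[(370+262.5*.075-.5,235+303.5*.075-.5)],.076))
E
python3 b.py 13
```

```text
t61.2 tcp [ 0.4538 -0.2914  0.1259] yaw 0.01 tilt [-0.    -0.001 -1.   ] F [-5.6 -0.5 14.1] w 0.0164 gf 62 q7 -0.92
-> (0.5454, -0.287, 0.1258, 0) xyz [0.3055, -0.0147, 0.0002] ang [0.0003, 0.0, 0.0001] mm 92 deg 0
[[ 0.62578105 -0.22245706  0.076     ]]
t61.3 tcp [ 0.4538 -0.2914  0.1259] yaw 0.01 tilt [ 0.001 -0.001 -1.   ] F [-1.5 -1.2 10.6] w 0.0165 gf 62 q7 -0.92
scene [405.8 290.2] 283 mean [ 0.5902 -0.2949] ell [ 589.9 -294.8] circ ((590.1338500976562, -294.7680358886719), 21.36069107055664)
scene [413.5 330.6] 358 mean [ 0.5298 -0.3598] ell [ 529.7 -359.5] circ ((530.2493896484375, -360.7531433105469), 21.30714225769043)
scene [356.3 333.2] 88 mean [ 0.4466 -0.2962] ell [ 451.  -293.2] circ ((451.4535217285156, -292.552734375), 23.15725326538086)
top [382.6 200.4] 137 mean [ 0.5928 -0.2924] ell [ 592.5 -292. ] circ ((592.344482421875, -291.9794921875), 20.363996505737305)
top [361.8 219.9] 133 mean [ 0.5325 -0.228 ] ell [ 532.9 -227.4] circ ((532.589111328125, -227.34353637695312), 20.280654907226562)
```

Call:
{"name": "servo_tool", "arguments": {
  "deltas": [
    {"xyz":[0.02,-0.005,0],"angular":[0,0,0],"grip":-1},
    {"xyz":[0.06,-0.01,0],"angular":[0,0,0],"grip":-1},
    {"xyz":[0.11,-0.014,0],"angular":[0,0,0],"grip":-1},
    {"xyz":[0.16,-0.014,0],"angular":[0,0,0],"grip":-1},
    {"xyz":[0.21,-0.014,0],"angular":[0,0,0],"grip":-1},
    {"xyz":[0.25,-0.014,0],"angular":[0,0,0],"grip":-1},
    {"xyz":[0.275,-0.014,0],"angular":[0,0,0],"grip":-1},
    {"xyz":[0.29,-0.014,0],"angular":[0,0,0],"grip":-1}
  ]
}}

```text
clock: 61.97
tcp_pos: [0.5406, -0.288, 0.1259]
orientation: [3.14, -0.001, -0.001]
wrist_force: [-6.2, -2.1, 13.8]
grip_width: 0.0163
grip_force: 61.4
```

Call:
{"name": "servo_tool", "arguments": {
  "deltas": [
    {"xyz":[0.008,0,0],"angular":[0,0,0],"grip":-1},
    {"xyz":[0.013,0,0],"angular":[0,0,0],"grip":-1},
    {"xyz":[0.016,0,0],"angular":[0,0,0],"grip":-1},
    {"xyz":[0.016,0,0],"angular":[0,0,0],"grip":-1},
    {"xyz":[0.016,0,0],"angular":[0,0,0],"grip":-1},
    {"xyz":[0.016,0,0],"angular":[0,0,0],"grip":-1},
    {"xyz":[0.016,0,0],"angular":[0,0,0],"grip":-1},
    {"xyz":[0.016,0,0],"angular":[0,0,0],"grip":-1}
  ]
}}

```text
clock: 62.63
tcp_pos: [0.5447, -0.288, 0.126]
orientation: [3.14, -0.001, -0.0]
wrist_force: [-4.0, -3.9, 9.7]
grip_width: 0.0162
grip_force: 61.3
```

```bash
python3 - <<'E'
from h import *
plan((.5456,-.287,.1258,0))
S,_=snap("scene","14")
cv2.imwrite("pics/m14.png",cv2.resize(S[225:285,350:430,::-1],(800,600),interpolation=cv2.INTER_CUBIC))
print(proj("scene",[(.6256,-.222,.07),(.6256,-.222,.076)]))
E
```

```text
t62.6 tcp [ 0.5447 -0.288   0.126 ] yaw -0.05 tilt [-0.    -0.002 -1.   ] F [-4.  -3.9  9.7] w 0.0162 gf 61 q7 -0.97
-> (0.5456, -0.287, 0.1258, 0) xyz [0.0029, -0.0032, 0.0006] ang [0.0006, 0.0, -0.0003] mm 1 deg 0
[[388.47881141 259.02237218]
 [388.95938169 257.17627504]]
```

View pics/m14.png

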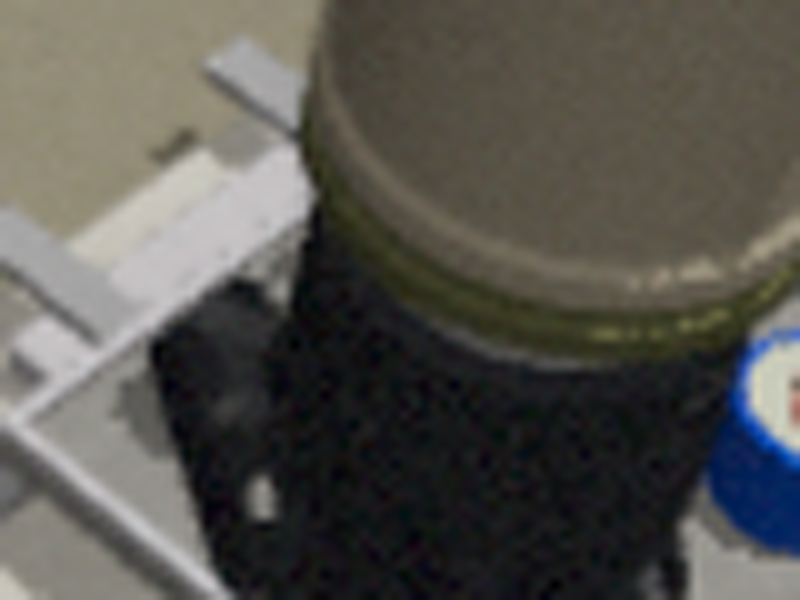

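Call:
{"name": "servo_tool", "arguments": {
  "deltas": [
    {"xyz":[0.003,-0.003,0],"angular":[0,0,0],"grip":-1},
    {"xyz":[0.003,-0.003,0],"angular":[0,0,0],"grip":-1},
    {"xyz":[0.003,-0.003,0],"angular":[0,0,0],"grip":-1},
    {"xyz":[0.003,-0.003,0],"angular":[0,0,0],"grip":-1},
    {"xyz":[0.003,-0.003,0],"angular":[0,0,0],"grip":-1},
    {"xyz":[0.003,-0.003,0],"angular":[0,0,0],"grip":-1},
    {"xyz":[0.003,-0.003,0],"angular":[0,0,0],"grip":-1},
    {"xyz":[0.003,-0.003,0],"angular":[0,0,0],"grip":-1}
  ]
}}

```text
clock: 63.35
tcp_pos: [0.5453, -0.2874, 0.1259]
orientation: [3.139, -0.002, -0.001]
wrist_force: [-3.8, -4.2, 9.8]
grip_width: 0.0165
grip_force: 61.3
```

Call:
{"name": "servo_tool", "arguments": {
  "deltas": [
    {"xyz":[0,0,0],"angular":[0,0,0],"grip":-1},
    {"xyz":[0,0,0],"angular":[0,0,0],"grip":-1},
    {"xyz":[0,0,0],"angular":[0,0,0],"grip":-1},
    {"xyz":[0,0,0],"angular":[0,0,0],"grip":-1},
    {"xyz":[0,0,0],"angular":[0,0,0],"grip":-1},
    {"xyz":[0,0,0],"angular":[0,0,0],"grip":-1},
    {"xyz":[0,0,0],"angular":[0,0,0],"grip":-1},
    {"xyz":[0,0,0],"angular":[0,0,0],"grip":-1}
  ]
}}

```text
clock: 64.02
tcp_pos: [0.5454, -0.2874, 0.126]
orientation: [3.139, -0.002, -0.001]
wrist_force: [-3.7, -3.8, 11.3]
grip_width: 0.0163
grip_force: 61.3
```

Call:
{"name": "servo_tool", "arguments": {
  "deltas": [
    {"xyz":[0,0,0],"angular":[0,0,0],"grip":0.3},
    {"xyz":[0,0,0],"angular":[0,0,0],"grip":0.3},
    {"xyz":[0,0,0],"angular":[0,0,0],"grip":0.3},
    {"xyz":[0,0,0],"angular":[0,0,0],"grip":0.3},
    {"xyz":[0,0,-0.1],"angular":[0,0,0],"grip":0.3},
    {"xyz":[0,0,-0.2],"angular":[0,0,0],"grip":0.3},
    {"xyz":[-0.05,0,-0.25],"angular":[0,0,0],"grip":0.3},
    {"xyz":[-0.15,0,-0.25],"angular":[0,0,0],"grip":0.3}
  ]
}}

```text
clock: 64.68
tcp_pos: [0.5047, -0.2849, 0.2033]
orientation: [3.139, 0.006, 0.009]
wrist_force: [0.5, -0.6, 1.1]
grip_width: 0.0554
grip_force: 0.0
```

Call:
{"name": "servo_tool", "arguments": {
  "deltas": [
    {"xyz":[-0.1,0.2,0],"angular":[0,0,0],"grip":0.3},
    {"xyz":[-0.2,0.35,0],"angular":[0,0,0],"grip":0.3},
    {"xyz":[-0.2,0.4,0],"angular":[0,0,0],"grip":0.3},
    {"xyz":[-0.2,0.4,0],"angular":[0,0,0],"grip":0.3},
    {"xyz":[-0.2,0.4,0],"angular":[0,0,0],"grip":0.3},
    {"xyz":[-0.2,0.4,0],"angular":[0,0,0],"grip":0.3},
    {"xyz":[-0.2,0.4,0],"angular":[0,0,0],"grip":0.3},
    {"xyz":[-0.2,0.4,0],"angular":[0,0,0],"grip":0.3}
  ]
}}

```text
clock: 65.35
tcp_pos: [0.4426, -0.4038, 0.1996]
orientation: [-3.141, -0.005, 0.0]
wrist_force: [-0.1, 1.0, -0.5]
grip_width: 0.0556
grip_force: 0.0
```

```bash
python3 - <<'E'
from h import *
plan((.5456,-.287,.2,0))
S,_=snap("scene","15"); T,_=snap("top","15")
cv2.imwrite("pics/m15.png",cv2.resize(S[225:285,350:430,::-1],(800,600),interpolation=cv2.INTER_CUBIC))
E
python3 b.py 15b
```

```text
t65.3 tcp [ 0.4426 -0.4038  0.1996] yaw 0.18 tilt [-0.     0.001 -1.   ] F [-0.1  1.  -0.5] w 0.0556 gf 0 q7 -0.73
-> (0.5456, -0.287, 0.2, 0) xyz [0.3447, -0.3882, -0.001] ang [-0.0003, 0.0, 0.001] mm 156 deg 0
t65.5 tcp [ 0.4421 -0.4045  0.1998] yaw 0.13 tilt [ 0.  0. -1.] F [-1.  -0.3 -0.2] w 0.0554 gf 0 q7 -0.73
scene [389.1 261.8] 235 mean [ 0.6208 -0.2276] ell [ 620.9 -227.2] circ ((620.6228637695312, -227.90252685546875), 21.92620086669922)
top [380.8 170.9] 132 mean [ 0.6841 -0.2893] ell [ 684.2 -289.4] circ ((683.9066162109375, -289.870361328125), 21.74748420715332)
top [359.2 191. ] 108 mean [ 0.6209 -0.222 ] ell [ 623.5 -223.3] circ ((623.0680541992188, -223.08106994628906), 20.16889762878418)
top [403.3 190.8] 131 mean [ 0.6229 -0.3559] ell [ 622.8 -355.9] circ ((622.676025390625, -356.41241455078125), 20.0886173248291)
```

View pics/m15.png

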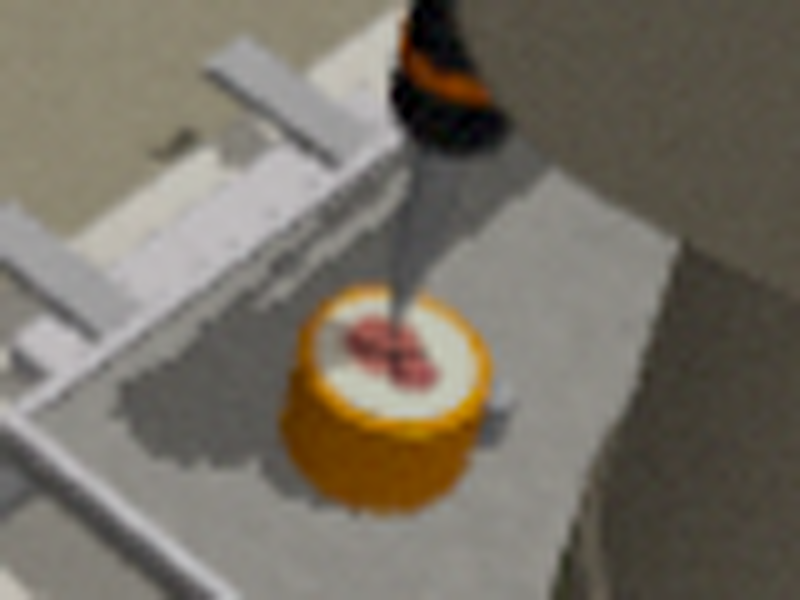

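```bash
python3 - <<'E'
from h import *
S=cv2.imread("pics/scene15.png")
H=cv2.cvtColor(S,cv2.COLOR_BGR2HSV).astype(int)
f=lambda x,y:(350+(x+.5)/10-.5,225+(y+.5)/10-.5)
print("tip",at_z("scene",[f(398,322)],.076),"blk",at_z("scene",[f(397,357)],.070))
print("proj of tip-est block outline: ")
# model fit: top ellipse at z=.07 radius 20; boundary of orange/white top vs. gray on far edge
c=np.array([.6256,-.222]); a=np.linspace(0,2*np.pi,16,endpoint=False)
for c in([.6256,-.222],[.6236,-.224],[.6216,-.226]):
    q=proj("scene",np.c_[c[0]+.02*np.cos(a),c[1]+.02*np.sin(a),np.full(16,.07)]); q=(q-[350,225]+.5)*10-.5
    b=proj("scene",np.c_[c[0]+.02*np.cos(a),c[1]+.02*np.sin(a),np.full(16,.042)]); b=(b-[350,225]+.5)*10-.5
    print(c,"top",q.min(0).round(),q.max(0).round(),"bot",b.max(0).round())
E
```

```text
tip [[ 0.62711388 -0.22178279  0.076     ]] blk [[ 0.62426006 -0.22517554  0.07      ]]
proj of tip-est block outline: 
[0.6256, -0.222] top [293. 272.] [486. 420.] bot [462. 504.]
[0.6236, -0.224] top [294. 282.] [488. 431.] bot [464. 515.]
[0.6216, -0.226] top [295. 292.] [489. 442.] bot [465. 526.]
```

Call:
{"name": "servo_tool", "arguments": {
  "deltas": [
    {"xyz":[0.15,-0.385,0],"angular":[0,0,0],"grip":0.3},
    {"xyz":[0.25,-0.387,0],"angular":[0,0,0],"grip":0.3},
    {"xyz":[0.345,-0.387,0],"angular":[0,0,0],"grip":0.3},
    {"xyz":[0.345,-0.387,0],"angular":[0,0,0],"grip":0.3},
    {"xyz":[0.345,-0.387,0],"angular":[0,0,0],"grip":0.3},
    {"xyz":[0.345,-0.387,0],"angular":[0,0,0],"grip":0.3},
    {"xyz":[0.345,-0.387,0],"angular":[0,0,0],"grip":0.3},
    {"xyz":[0.345,-0.387,0],"angular":[0,0,0],"grip":0.3}
  ]
}}

```text
clock: 66.22
tcp_pos: [0.544, -0.29, 0.1999]
orientation: [3.141, -0.001, -0.001]
wrist_force: [-0.2, 0.1, -0.1]
grip_width: 0.0555
grip_force: 0.0
```

```bash
python3 - <<'E'
from h import *
plan((.5454,-.2874,.126,0))
E
```

```text
t66.2 tcp [ 0.544  -0.29    0.1999] yaw -0.04 tilt [-0. -0. -1.] F [-0.2  0.1 -0.1] w 0.0555 gf 0 q7 -0.99
-> (0.5454, -0.2874, 0.126, 0) xyz [0.0046, -0.0089, 0.2463] ang [0.0001, 0.0001, -0.0002] mm 74 deg 0
```

Call:
{"name": "servo_tool", "arguments": {
  "deltas": [
    {"xyz":[0.004,-0.008,0.06],"angular":[0,0,0],"grip":0.3},
    {"xyz":[0.004,-0.008,0.12],"angular":[0,0,0],"grip":0.3},
    {"xyz":[0.004,-0.008,0.18],"angular":[0,0,0],"grip":0.3},
    {"xyz":[0.004,-0.008,0.23],"angular":[0,0,0],"grip":0.3},
    {"xyz":[0.004,-0.008,0.246],"angular":[0,0,0],"grip":0.3},
    {"xyz":[0.004,-0.008,0.246],"angular":[0,0,0],"grip":0.3},
    {"xyz":[0.004,-0.008,0.246],"angular":[0,0,0],"grip":-1},
    {"xyz":[0.004,-0.008,0.246],"angular":[0,0,0],"grip":-1}
  ],
  "force": 90
}}

```text
clock: 66.88
tcp_pos: [0.5464, -0.2873, 0.1273]
orientation: [3.141, 0.0, 0.003]
wrist_force: [1.2, 0.4, -0.3]
grip_width: 0.0319
grip_force: 0.0
```

Call:
{"name": "servo_tool", "arguments": {
  "deltas": [
    {"xyz":[0,0,0],"angular":[0,0,0],"grip":-1},
    {"xyz":[0,0,0],"angular":[0,0,0],"grip":-1},
    {"xyz":[0,0,0],"angular":[0,0,0],"grip":-1},
    {"xyz":[0,0,0],"angular":[0,0,0],"grip":-1},
    {"xyz":[0,0,0],"angular":[0,0,0],"grip":-1},
    {"xyz":[0,0,0],"angular":[0,0,0],"grip":-1},
    {"xyz":[0,0,0],"angular":[0,0,0],"grip":-1},
    {"xyz":[0,0,0],"angular":[0,0,0],"grip":-1}
  ]
}}

```text
clock: 67.55
tcp_pos: [0.5465, -0.2871, 0.1275]
orientation: [3.141, 0.001, 0.003]
wrist_force: [-2.0, 0.6, 5.7]
grip_width: 0.0156
grip_force: 87.6
```

```bash
python3 - <<'E'
from h import *
plan((.5474,-.2859,.126,0))
E
```

```text
t67.5 tcp [ 0.5465 -0.2871  0.1275] yaw 0.03 tilt [ 0.002 -0.001 -1.   ] F [-2.   0.6  5.7] w 0.0156 gf 88 q7 -0.96
-> (0.5474, -0.2859, 0.126, 0) xyz [0.0029, -0.0041, 0.0048] ang [0.0002, -0.0005, 0.0002] mm 2 deg 0
```

Call:
{"name": "servo_tool", "arguments": {
  "deltas": [
    {"xyz":[0.003,-0.002,0],"angular":[0,0,0],"grip":-1},
    {"xyz":[0.006,-0.004,0],"angular":[0,0,0],"grip":-1},
    {"xyz":[0.009,-0.006,0],"angular":[0,0,0],"grip":-1},
    {"xyz":[0.009,-0.006,0],"angular":[0,0,0],"grip":-1},
    {"xyz":[0.009,-0.006,0],"angular":[0,0,0],"grip":-1},
    {"xyz":[0.009,-0.006,0],"angular":[0,0,0],"grip":-1},
    {"xyz":[0.009,-0.006,0],"angular":[0,0,0],"grip":-1},
    {"xyz":[0.009,-0.006,0],"angular":[0,0,0],"grip":-1}
  ]
}}

```text
clock: 68.22
tcp_pos: [0.5483, -0.2868, 0.1275]
orientation: [3.139, -0.001, 0.001]
wrist_force: [-4.6, -4.4, 6.3]
grip_width: 0.0161
grip_force: 87.7
```

```bash
python3 - <<'E'
from h import *
plan((.5485,-.2857,.1275,0))
E
python3 b.py 16
```

```text
t68.2 tcp [ 0.5483 -0.2868  0.1275] yaw -0.05 tilt [ 0.001 -0.002 -1.   ] F [-4.6 -4.4  6.3] w 0.0161 gf 88 q7 -0.97
-> (0.5485, -0.2857, 0.1275, 0) xyz [0.0005, -0.0037, -0.0001] ang [0.0007, -0.0002, -0.0003] mm 1 deg 0
t68.3 tcp [ 0.5484 -0.2868  0.1275] yaw -0.05 tilt [ 0.001 -0.002 -1.   ] F [-3.5 -4.5  5.2] w 0.0156 gf 88 q7 -0.97
scene [432.4 264.8] 248 mean [ 0.6828 -0.2906] ell [ 682.5 -290.6] circ ((682.6826782226562, -290.6788024902344), 21.85309600830078)
scene [441.4 301.1] 312 mean [ 0.6222 -0.355 ] ell [ 622.  -354.8] circ ((621.7302856445312, -355.5057373046875), 22.016210556030273)
scene [388.2 303.2] 84 mean [ 0.5405 -0.2921] ell [ 549. -288.] circ ((545.2242431640625, -289.0722961425781), 22.266366958618164)
top [380.2 170.6] 129 mean [ 0.6852 -0.2874] ell [ 685.2 -287.7] circ ((686.0368041992188, -288.7532653808594), 21.095870971679688)
top [359.1 190.3] 101 mean [ 0.623  -0.2216] ell [ 626.1 -223.8] circ ((625.5466918945312, -222.70370483398438), 20.17432403564453)
```

Another 1 mm left, then hold for 1.3 s.

Call:
{"name": "servo_tool", "arguments": {
  "deltas": [
    {"xyz":[0.001,-0.004,0],"angular":[0,0,0],"grip":-1},
    {"xyz":[0.001,-0.004,0],"angular":[0,0,0],"grip":-1},
    {"xyz":[0.001,-0.004,0],"angular":[0,0,0],"grip":-1},
    {"xyz":[0.001,-0.004,0],"angular":[0,0,0],"grip":-1},
    {"xyz":[0.001,-0.004,0],"angular":[0,0,0],"grip":-1},
    {"xyz":[0.001,-0.004,0],"angular":[0,0,0],"grip":-1},
    {"xyz":[0.001,-0.004,0],"angular":[0,0,0],"grip":-1},
    {"xyz":[0.001,-0.004,0],"angular":[0,0,0],"grip":-1}
  ]
}}

```text
clock: 68.98
tcp_pos: [0.5485, -0.2857, 0.1274]
orientation: [3.139, -0.001, 0.001]
wrist_force: [-4.8, -4.1, 6.2]
grip_width: 0.0155
grip_force: 87.8
```

Call:
{"name": "servo_tool", "arguments": {
  "deltas": [
    {"xyz":[0,0,0],"angular":[0,0,0],"grip":-1},
    {"xyz":[0,0,0],"angular":[0,0,0],"grip":-1},
    {"xyz":[0,0,0],"angular":[0,0,0],"grip":-1},
    {"xyz":[0,0,0],"angular":[0,0,0],"grip":-1},
    {"xyz":[0,0,0],"angular":[0,0,0],"grip":-1},
    {"xyz":[0,0,0],"angular":[0,0,0],"grip":-1},
    {"xyz":[0,0,0],"angular":[0,0,0],"grip":-1},
    {"xyz":[0,0,0],"angular":[0,0,0],"grip":-1}
  ]
}}

```text
clock: 69.65
tcp_pos: [0.5485, -0.2857, 0.1274]
orientation: [3.139, -0.002, 0.001]
wrist_force: [-4.8, -3.5, 6.0]
grip_width: 0.0158
grip_force: 87.8
```

Call:
{"name": "servo_tool", "arguments": {
  "deltas": [
    {"xyz":[0,0,0],"angular":[0,0,0],"grip":-1},
    {"xyz":[0,0,0],"angular":[0,0,0],"grip":-1},
    {"xyz":[0,0,0],"angular":[0,0,0],"grip":-1},
    {"xyz":[0,0,0],"angular":[0,0,0],"grip":-1},
    {"xyz":[0,0,0],"angular":[0,0,0],"grip":-1},
    {"xyz":[0,0,0],"angular":[0,0,0],"grip":-1},
    {"xyz":[0,0,0],"angular":[0,0,0],"grip":-1},
    {"xyz":[0,0,0],"angular":[0,0,0],"grip":-1}
  ]
}}

```text
clock: 70.32
tcp_pos: [0.5485, -0.2857, 0.1275]
orientation: [3.139, -0.001, 0.001]
wrist_force: [-4.9, -4.6, 6.2]
grip_width: 0.0161
grip_force: 87.8
```

```bash
python3 - <<'E'
from h import *
plan((.4885,-.2207,.1275,0))
E
python3 b.py 17
```

```text
t70.3 tcp [ 0.5485 -0.2857  0.1275] yaw -0.05 tilt [ 0.001 -0.002 -1.   ] F [-4.9 -4.6  6.2] w 0.0161 gf 88 q7 -0.97
-> (0.4885, -0.2207, 0.1275, 0) xyz [-0.2003, -0.2165, -0.0007] ang [0.0007, -0.0002, -0.0003] mm 88 deg 0
t70.4 tcp [ 0.5485 -0.2857  0.1275] yaw -0.06 tilt [ 0.001 -0.002 -1.   ] F [-4.9 -4.2  6.3] w 0.0160 gf 88 q7 -0.97
scene [432.1 264.5] 239 mean [ 0.683  -0.2896] ell [ 683.2 -289.2] circ ((683.0431518554688, -289.473876953125), 21.116178512573242)
scene [387.9 302.8] 92 mean [ 0.5408 -0.2911] ell [ 549. -286.] circ ((543.7537841796875, -287.7108459472656), 22.390731811523438)
scene [441.  300.7] 305 mean [ 0.6223 -0.354 ] ell [ 622.3 -353.8] circ ((622.6847534179688, -354.979248046875), 21.474245071411133)
top [379.9 170.5] 129 mean [ 0.6856 -0.2866] ell [ 685.2 -286.2] circ ((685.7799072265625, -286.32330322265625), 19.862224578857422)
top [358.4 190.1] 103 mean [ 0.6236 -0.2195] ell [ 626.1 -221.3] circ ((625.8968505859375, -221.4082489013672), 19.812318801879883)
```

Call:
{"name": "servo_tool", "arguments": {
  "deltas": [
    {"xyz":[-0.01,-0.01,0],"angular":[0,0,0],"grip":-1},
    {"xyz":[-0.03,-0.035,0],"angular":[0,0,0],"grip":-1},
    {"xyz":[-0.06,-0.065,0],"angular":[0,0,0],"grip":-1},
    {"xyz":[-0.095,-0.1,0],"angular":[0,0,0],"grip":-1},
    {"xyz":[-0.13,-0.14,0],"angular":[0,0,0],"grip":-1},
    {"xyz":[-0.16,-0.175,0],"angular":[0,0,0],"grip":-1},
    {"xyz":[-0.185,-0.2,0],"angular":[0,0,0],"grip":-1},
    {"xyz":[-0.195,-0.21,0],"angular":[0,0,0],"grip":-1}
  ]
}}

```text
clock: 71.08
tcp_pos: [0.4913, -0.221, 0.1275]
orientation: [3.14, 0.001, 0.006]
wrist_force: [5.0, -5.3, -2.9]
grip_width: 0.0159
grip_force: 88.4
```

Call:
{"name": "servo_tool", "arguments": {
  "deltas": [
    {"xyz":[-0.003,-0.003,0],"angular":[0,0,0],"grip":-1},
    {"xyz":[-0.006,-0.006,0],"angular":[0,0,0],"grip":-1},
    {"xyz":[-0.006,-0.006,0],"angular":[0,0,0],"grip":-1},
    {"xyz":[-0.006,-0.006,0],"angular":[0,0,0],"grip":-1},
    {"xyz":[-0.006,-0.006,0],"angular":[0,0,0],"grip":-1},
    {"xyz":[-0.006,-0.006,0],"angular":[0,0,0],"grip":-1},
    {"xyz":[-0.006,-0.006,0],"angular":[0,0,0],"grip":-1},
    {"xyz":[-0.006,-0.006,0],"angular":[0,0,0],"grip":-1}
  ]
}}

```text
clock: 71.75
tcp_pos: [0.49, -0.2198, 0.1274]
orientation: [3.14, 0.001, 0.005]
wrist_force: [3.7, -5.3, 6.8]
grip_width: 0.0156
grip_force: 89.1
```

```bash
python3 - <<'E'
from h import *
plan((.4885,-.2207,.1275,0))
E
python3 b.py 18
```

```text
t71.8 tcp [ 0.49   -0.2198  0.1274] yaw 0.03 tilt [ 0.003 -0.001 -1.   ] F [ 3.7 -5.3  6.8] w 0.0156 gf 89 q7 -1.08
-> (0.4885, -0.2207, 0.1275, 0) xyz [-0.0051, 0.0029, -0.0005] ang [0.0004, -0.001, 0.0002] mm 2 deg 0
t71.8 tcp [ 0.49   -0.2198  0.1274] yaw 0.03 tilt [ 0.003 -0.001 -1.   ] F [ 3.5 -4.1  6.6] w 0.0156 gf 89 q7 -1.08
scene [389.  260.1] 229 mean [ 0.6243 -0.2245] ell [ 624.9 -223.9] circ ((625.2796630859375, -224.56890869140625), 21.563758850097656)
scene [395.  295.3] 292 mean [ 0.5646 -0.2889] ell [ 564.6 -288.6] circ ((563.9959106445312, -287.220458984375), 21.69828224182129)
scene [341.8 297.4] 79 mean [ 0.4824 -0.2254] ell [ 487.7 -222.6] circ ((487.44732666015625, -221.71856689453125), 22.97846794128418)
top [358.  189.6] 99 mean [ 0.6252 -0.2184] ell [ 627.3 -220.5] circ ((627.063232421875, -220.53208923339844), 19.383676528930664)
top [337.8 208.1] 135 mean [ 0.5675 -0.1564] ell [ 567.7 -155.9] circ ((567.779541015625, -155.89773559570312), 19.988645553588867)
```

Call:
{"name": "servo_tool", "arguments": {
  "deltas": [
    {"xyz":[-0.005,0.003,0],"angular":[0,0,0],"grip":-1},
    {"xyz":[-0.005,0.003,0],"angular":[0,0,0],"grip":-1},
    {"xyz":[-0.005,0.003,0],"angular":[0,0,0],"grip":-1},
    {"xyz":[-0.005,0.003,0],"angular":[0,0,0],"grip":-1},
    {"xyz":[-0.005,0.003,0],"angular":[0,0,0],"grip":-1},
    {"xyz":[-0.005,0.003,0],"angular":[0,0,0],"grip":-1},
    {"xyz":[-0.005,0.003,0],"angular":[0,0,0],"grip":-1},
    {"xyz":[-0.005,0.003,0],"angular":[0,0,0],"grip":-1}
  ]
}}

```text
clock: 72.52
tcp_pos: [0.4887, -0.22, 0.1273]
orientation: [3.141, 0.002, 0.005]
wrist_force: [3.8, -1.0, 7.0]
grip_width: 0.0157
grip_force: 89.4
```

```bash
python3 - <<'E'
from h import *
plan((.4885,-.2207,.1275,0))
S,_=snap("scene","19")
cv2.imwrite("pics/m19.png",cv2.resize(S[225:285,350:430,::-1],(800,600),interpolation=cv2.INTER_CUBIC))
E
```

```text
t72.5 tcp [ 0.4887 -0.22    0.1273] yaw 0.06 tilt [ 0.003 -0.    -1.   ] F [ 3.8 -1.   7. ] w 0.0157 gf 89 q7 -1.07
-> (0.4885, -0.2207, 0.1275, 0) xyz [-0.0008, 0.0025, -0.0005] ang [0.0001, -0.001, 0.0003] mm 1 deg 0
```

View pics/m19.png

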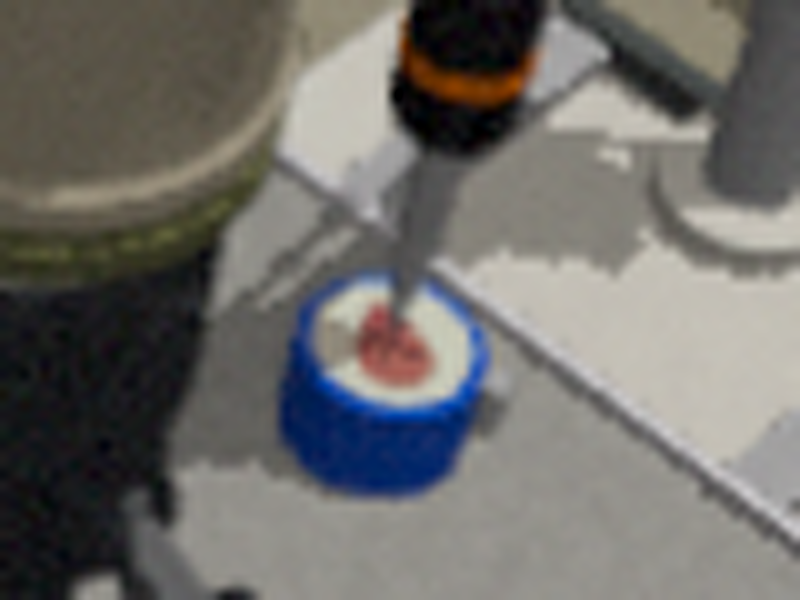

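Call:
{"name": "servo_tool", "arguments": {
  "deltas": [
    {"xyz":[0,0,0],"angular":[0,0,0],"grip":-1},
    {"xyz":[0,0,0],"angular":[0,0,0],"grip":-1},
    {"xyz":[0,0,0],"angular":[0,0,0],"grip":-1},
    {"xyz":[0,0,0],"angular":[0,0,0],"grip":-1},
    {"xyz":[0,0,0],"angular":[0,0,0],"grip":-1},
    {"xyz":[0,0,0],"angular":[0,0,0],"grip":-1},
    {"xyz":[0,0,0],"angular":[0,0,0],"grip":-1},
    {"xyz":[0,0,0],"angular":[0,0,0],"grip":-1}
  ]
}}

```text
clock: 73.23
tcp_pos: [0.4888, -0.2199, 0.1274]
orientation: [3.141, 0.002, 0.005]
wrist_force: [3.5, -0.3, 7.7]
grip_width: 0.0156
grip_force: 89.4
```

Call:
{"name": "servo_tool", "arguments": {
  "deltas": [
    {"xyz":[0,0,0],"angular":[0,0,0],"grip":-1},
    {"xyz":[0,0,0],"angular":[0,0,0],"grip":-1},
    {"xyz":[0,0,0],"angular":[0,0,0],"grip":-1},
    {"xyz":[0,0,0],"angular":[0,0,0],"grip":-1},
    {"xyz":[0,0,0],"angular":[0,0,0],"grip":-1},
    {"xyz":[0,0,0],"angular":[0,0,0],"grip":-1},
    {"xyz":[0,0,0],"angular":[0,0,0],"grip":-1},
    {"xyz":[0,0,0],"angular":[0,0,0],"grip":-1}
  ]
}}

```text
clock: 73.9
tcp_pos: [0.4887, -0.22, 0.1274]
orientation: [3.141, 0.002, 0.005]
wrist_force: [4.1, -0.3, 7.6]
grip_width: 0.0154
grip_force: 89.4
```

Call:
{"name": "servo_tool", "arguments": {
  "deltas": [
    {"xyz":[0.01,-0.01,0],"angular":[0,0,0],"grip":-1},
    {"xyz":[0.03,-0.035,0],"angular":[0,0,0],"grip":-1},
    {"xyz":[0.06,-0.065,0],"angular":[0,0,0],"grip":-1},
    {"xyz":[0.095,-0.1,0],"angular":[0,0,0],"grip":-1},
    {"xyz":[0.13,-0.14,0],"angular":[0,0,0],"grip":-1},
    {"xyz":[0.16,-0.175,0],"angular":[0,0,0],"grip":-1},
    {"xyz":[0.185,-0.2,0],"angular":[0,0,0],"grip":-1},
    {"xyz":[0.195,-0.21,0],"angular":[0,0,0],"grip":-1}
  ]
}}

```text
clock: 74.57
tcp_pos: [0.5466, -0.1569, 0.1273]
orientation: [3.141, 0.002, 0.001]
wrist_force: [-4.8, -5.3, 15.2]
grip_width: 0.0157
grip_force: 89.9
```

Call:
{"name": "servo_tool", "arguments": {
  "deltas": [
    {"xyz":[0.003,-0.003,0],"angular":[0,0,0],"grip":-1},
    {"xyz":[0.006,-0.006,0],"angular":[0,0,0],"grip":-1},
    {"xyz":[0.006,-0.006,0],"angular":[0,0,0],"grip":-1},
    {"xyz":[0.006,-0.006,0],"angular":[0,0,0],"grip":-1},
    {"xyz":[0.006,-0.006,0],"angular":[0,0,0],"grip":-1},
    {"xyz":[0.006,-0.006,0],"angular":[0,0,0],"grip":-1},
    {"xyz":[0.006,-0.006,0],"angular":[0,0,0],"grip":-1},
    {"xyz":[0.006,-0.006,0],"angular":[0,0,0],"grip":-1}
  ]
}}

```text
clock: 75.23
tcp_pos: [0.5476, -0.1563, 0.1273]
orientation: [3.141, -0.0, 0.001]
wrist_force: [-2.7, -3.3, 12.4]
grip_width: 0.0161
grip_force: 90.0
```

```bash
python3 - <<'E'
from h import *
plan((.5487,-.1555,.1275,0))
E
python3 b.py 20
```

```text
t75.2 tcp [ 0.5476 -0.1563  0.1273] yaw -0.01 tilt [ 0.001 -0.001 -1.   ] F [-2.7 -3.3 12.4] w 0.0161 gf 90 q7 -1.21
-> (0.5487, -0.1555, 0.1275, 0) xyz [0.0038, -0.0025, -0.0006] ang [0.0003, -0.0002, -0.0001] mm 1 deg 0
t75.3 tcp [ 0.5476 -0.1562  0.1273] yaw -0.01 tilt [ 0.001 -0.001 -1.   ] F [-4.1 -4.1 12.6] w 0.0162 gf 90 q7 -1.21
scene [382.4 229.8] 175 mean [ 0.6807 -0.1589] ell [ 681.8 -161. ] circ ((681.58642578125, -160.8455810546875), 21.898494720458984)
scene [339.4 262.6] 73 mean [ 0.5406 -0.1623] ell [ 546.7 -158.4] circ ((544.6719360351562, -157.93540954589844), 23.37430763244629)
scene [388.7 261.4] 234 mean [ 0.6212 -0.2263] ell [ 621.6 -225.7] circ ((621.955078125, -226.0152587890625), 21.511856079101562)
top [337.7 170.2] 129 mean [ 0.6852 -0.1574] ell [ 685.2 -157.3] circ ((685.0858764648438, -157.07012939453125), 20.0400447845459)
```

Call:
{"name": "servo_tool", "arguments": {
  "deltas": [
    {"xyz":[0.003,-0.002,0],"angular":[0,0,0],"grip":-1},
    {"xyz":[0.006,-0.005,0],"angular":[0,0,0],"grip":-1},
    {"xyz":[0.006,-0.005,0],"angular":[0,0,0],"grip":-1},
    {"xyz":[0.006,-0.005,0],"angular":[0,0,0],"grip":-1},
    {"xyz":[0.006,-0.005,0],"angular":[0,0,0],"grip":-1},
    {"xyz":[0.006,-0.005,0],"angular":[0,0,0],"grip":-1},
    {"xyz":[0.006,-0.005,0],"angular":[0,0,0],"grip":-1},
    {"xyz":[0.006,-0.005,0],"angular":[0,0,0],"grip":-1}
  ]
}}

```text
clock: 76.0
tcp_pos: [0.5492, -0.155, 0.1273]
orientation: [3.141, -0.001, 0.001]
wrist_force: [-3.8, -4.3, 12.5]
grip_width: 0.0162
grip_force: 90.0
```

```bash
python3 b.py 21; python3 - <<'E'
from h import *
S=cv2.imread("pics/scene21.png")
cv2.imwrite("pics/m21.png",cv2.resize(S[225:285,350:430],(800,600),interpolation=cv2.INTER_CUBIC))
E
```

```text
t76.1 tcp [ 0.5492 -0.155   0.1273] yaw -0.03 tilt [ 0.    -0.001 -1.   ] F [-4.3 -4.2 13. ] w 0.0154 gf 90 q7 -1.21
scene [382.5 229.1] 174 mean [ 0.6824 -0.1577] ell [ 683.4 -158. ] circ ((684.0745849609375, -160.3793487548828), 21.284698486328125)
scene [429.  230.2] 40 mean [ 0.7583 -0.2267] ell [ 762.7 -224.2] circ ((760.6220703125, -224.64755249023438), 11.681924819946289)
scene [339.6 261.8] 73 mean [ 0.5424 -0.1611] ell [ 551.1 -155.6] circ ((547.9702758789062, -156.27760314941406), 23.759483337402344)
scene [388.8 260.6] 232 mean [ 0.6228 -0.2251] ell [ 622.9 -224.3] circ ((622.795654296875, -224.58737182617188), 21.78985023498535)
top [337.2 169.7] 122 mean [ 0.6866 -0.1558] ell [ 686.4 -155.6] circ ((686.2493896484375, -156.75228881835938), 20.01709747314453)
```

View pics/m21.png

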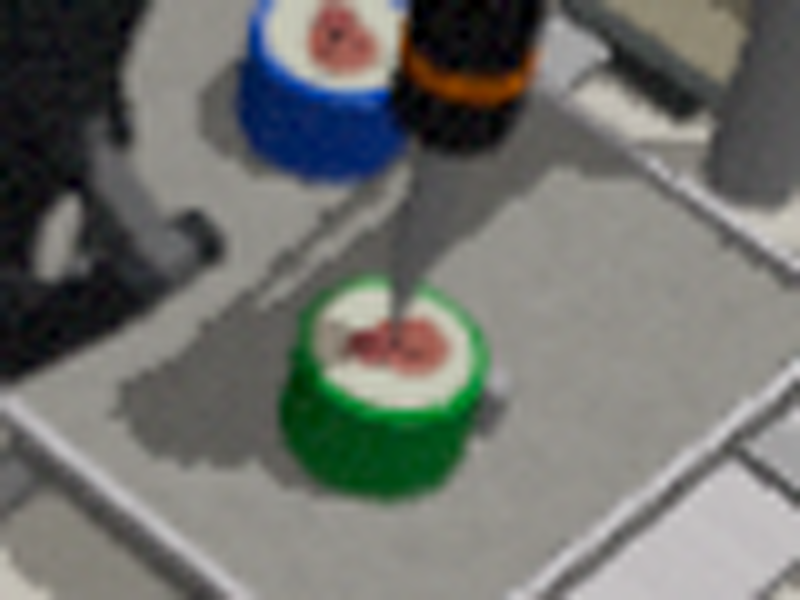

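Call:
{"name": "servo_tool", "arguments": {
  "deltas": [
    {"xyz":[0,0,0],"angular":[0,0,0],"grip":-1},
    {"xyz":[0,0,0],"angular":[0,0,0],"grip":-1},
    {"xyz":[0,0,0],"angular":[0,0,0],"grip":-1},
    {"xyz":[0,0,0],"angular":[0,0,0],"grip":-1},
    {"xyz":[0,0,0],"angular":[0,0,0],"grip":-1},
    {"xyz":[0,0,0],"angular":[0,0,0],"grip":-1},
    {"xyz":[0,0,0],"angular":[0,0,0],"grip":-1},
    {"xyz":[0,0,0],"angular":[0,0,0],"grip":-1}
  ]
}}

```text
clock: 76.77
tcp_pos: [0.5492, -0.155, 0.1273]
orientation: [3.141, -0.001, 0.001]
wrist_force: [-4.2, -3.4, 13.4]
grip_width: 0.0157
grip_force: 90.0
```

Call:
{"name": "servo_tool", "arguments": {
  "deltas": [
    {"xyz":[0,0,0],"angular":[0,0,0],"grip":-1},
    {"xyz":[0,0,0],"angular":[0,0,0],"grip":-1},
    {"xyz":[0,0,0],"angular":[0,0,0],"grip":-1},
    {"xyz":[0,0,0],"angular":[0,0,0],"grip":-1},
    {"xyz":[0,0,0],"angular":[0,0,0],"grip":-1},
    {"xyz":[0,0,0],"angular":[0,0,0],"grip":-1},
    {"xyz":[0,0,0],"angular":[0,0,0],"grip":-1},
    {"xyz":[0,0,0],"angular":[0,0,0],"grip":-1}
  ]
}}

```text
clock: 77.43
tcp_pos: [0.5492, -0.155, 0.1273]
orientation: [3.141, -0.001, 0.001]
wrist_force: [-4.2, -4.5, 13.2]
grip_width: 0.0157
grip_force: 90.0
```

Call:
{"name": "servo_tool", "arguments": {
  "deltas": [
    {"xyz":[-0.01,0,0],"angular":[0,0,0],"grip":-1},
    {"xyz":[-0.03,0,0],"angular":[0,0,0],"grip":-1},
    {"xyz":[-0.055,0,0],"angular":[0,0,0],"grip":-1},
    {"xyz":[-0.08,0,0],"angular":[0,0,0],"grip":-1},
    {"xyz":[-0.105,0,0],"angular":[0,0,0],"grip":-1},
    {"xyz":[-0.13,0,0],"angular":[0,0,0],"grip":-1},
    {"xyz":[-0.15,0,0],"angular":[0,0,0],"grip":-1},
    {"xyz":[-0.16,0,0],"angular":[0,0,0],"grip":-1}
  ]
}}

```text
clock: 78.1
tcp_pos: [0.5022, -0.1545, 0.1274]
orientation: [3.141, 0.0, 0.006]
wrist_force: [5.1, -4.7, 3.1]
grip_width: 0.0157
grip_force: 89.3
```

Call:
{"name": "servo_tool", "arguments": {
  "deltas": [
    {"xyz":[-0.01,0,0],"angular":[0,0,0],"grip":-1},
    {"xyz":[-0.03,0,0],"angular":[0,0,0],"grip":-1},
    {"xyz":[-0.055,0,0],"angular":[0,0,0],"grip":-1},
    {"xyz":[-0.08,0,0],"angular":[0,0,0],"grip":-1},
    {"xyz":[-0.105,0,0],"angular":[0,0,0],"grip":-1},
    {"xyz":[-0.13,0,0],"angular":[0,0,0],"grip":-1},
    {"xyz":[-0.15,0,0],"angular":[0,0,0],"grip":-1},
    {"xyz":[-0.16,0,0],"angular":[0,0,0],"grip":-1}
  ]
}}

```text
clock: 78.77
tcp_pos: [0.4543, -0.1543, 0.1274]
orientation: [3.141, 0.001, 0.006]
wrist_force: [5.9, -4.6, 4.2]
grip_width: 0.0158
grip_force: 89.4
```

Call:
{"name": "servo_tool", "arguments": {
  "deltas": [
    {"xyz":[-0.01,0,0],"angular":[0,0,0],"grip":-1},
    {"xyz":[-0.03,0,0],"angular":[0,0,0],"grip":-1},
    {"xyz":[-0.055,0,0],"angular":[0,0,0],"grip":-1},
    {"xyz":[-0.08,0,0],"angular":[0,0,0],"grip":-1},
    {"xyz":[-0.1,0,0],"angular":[0,0,0],"grip":-1},
    {"xyz":[-0.115,0,0],"angular":[0,0,0],"grip":-1},
    {"xyz":[-0.125,0,0],"angular":[0,0,0],"grip":-1},
    {"xyz":[-0.13,0,0],"angular":[0,0,0],"grip":-1}
  ]
}}

```text
clock: 79.43
tcp_pos: [0.4156, -0.1541, 0.1273]
orientation: [3.141, 0.001, 0.006]
wrist_force: [5.1, -2.6, 4.4]
grip_width: 0.016
grip_force: 89.2
```

Call:
{"name": "servo_tool", "arguments": {
  "deltas": [
    {"xyz":[-0.006,0,0],"angular":[0,0,0],"grip":-1},
    {"xyz":[-0.012,0,0],"angular":[0,0,0],"grip":-1},
    {"xyz":[-0.018,0,0],"angular":[0,0,0],"grip":-1},
    {"xyz":[-0.024,0,0],"angular":[0,0,0],"grip":-1},
    {"xyz":[-0.029,0,0],"angular":[0,0,0],"grip":-1},
    {"xyz":[-0.033,0,0],"angular":[0,0,0],"grip":-1},
    {"xyz":[-0.033,0,0],"angular":[0,0,0],"grip":-1},
    {"xyz":[-0.033,0,0],"angular":[0,0,0],"grip":-1}
  ]
}}

```text
clock: 80.1
tcp_pos: [0.4066, -0.1541, 0.1274]
orientation: [3.141, 0.001, 0.008]
wrist_force: [7.4, -3.1, 1.1]
grip_width: 0.0159
grip_force: 88.2
```

Call:
{"name": "servo_tool", "arguments": {
  "deltas": [
    {"xyz":[0.003,0,0],"angular":[0,0,0],"grip":-1},
    {"xyz":[0.004,0,0],"angular":[0,0,0],"grip":-1},
    {"xyz":[0.004,0,0],"angular":[0,0,0],"grip":0.3},
    {"xyz":[0.004,0,0],"angular":[0,0,0],"grip":0.3},
    {"xyz":[0.004,0,0],"angular":[0,0,0],"grip":0.3},
    {"xyz":[0.004,0,0],"angular":[0,0,0],"grip":0.3},
    {"xyz":[0.004,0,-0.1],"angular":[0,0,0],"grip":0.3},
    {"xyz":[0.004,0,-0.2],"angular":[0,0,0],"grip":0.3}
  ]
}}

```text
clock: 80.77
tcp_pos: [0.4042, -0.1533, 0.1855]
orientation: [3.142, 0.001, -0.008]
wrist_force: [1.7, -0.3, 0.2]
grip_width: 0.0555
grip_force: 0.0
```

Call:
{"name": "servo_tool", "arguments": {
  "deltas": [
    {"xyz":[0,0,-0.15],"angular":[0,0,0],"grip":0.3},
    {"xyz":[0,-0.1,-0.25],"angular":[0,0,0],"grip":0.3},
    {"xyz":[0,-0.3,-0.25],"angular":[0,0,0],"grip":0.3},
    {"xyz":[0,-0.45,-0.25],"angular":[0,0,0],"grip":0.3},
    {"xyz":[0,-0.6,-0.25],"angular":[0,0,0],"grip":0.3},
    {"xyz":[0,-0.65,-0.25],"angular":[0,0,0],"grip":0.3},
    {"xyz":[0,-0.65,-0.25],"angular":[0,0,0],"grip":0.3},
    {"xyz":[0,-0.65,-0.25],"angular":[0,0,0],"grip":0.3}
  ]
}}

```text
clock: 81.43
tcp_pos: [0.405, 0.0434, 0.2608]
orientation: [3.141, 0.009, -0.001]
wrist_force: [0.4, -0.5, -0.6]
grip_width: 0.0555
grip_force: 0.0
```

```bash
python3 b.py 22; python3 m.py 22 | grep -e knob -e dot; python3 - <<'E'
from h import *
S=cv2.imread("pics/scene22.png");T=cv2.convertScaleAbs(cv2.imread("pics/top22.png"),alpha=1.4)
cv2.imwrite("pics/f.png",np.vstack([np.hstack([cv2.resize(T[140:290,170:370],(400,300)),cv2.resize(S[110:260,150:350],(400,300))]),np.hstack([cv2.resize(T[180:255,305:405],(400,300)),cv2.resize(S[240:315,310:410],(400,300))])]))
E
```

```text
t81.5 tcp [0.4053 0.0408 0.2608] yaw 0.03 tilt [-0.001 -0.    -1.   ] F [ 0.1  0.4 -0.4] w 0.0557 gf 0 q7 -1.81
scene [428.9 229.8] 43 mean [ 0.7592 -0.2259] ell [ 763.2 -223.4] circ ((760.6421508789062, -223.11566162109375), 12.648396492004395)
scene [338.9 261.3] 240 mean [ 0.5424 -0.1591] ell [ 542.5 -158.5] circ ((542.3836669921875, -158.97622680664062), 21.20699691772461)
scene [300.5 260.9] 73 mean [ 0.4823 -0.1068] ell [ 482.5 -106.2] circ ((483.10430908203125, -104.24604797363281), 16.697694778442383)
scene [341.  296.9] 297 mean [ 0.4821 -0.2236] ell [ 482.1 -223.7] circ ((482.197265625, -224.01187133789062), 21.41982650756836)
top [337.6 215.7] 137 mean [ 0.5444 -0.1555] ell [ 544.3 -155.3] circ ((545.0540771484375, -155.23507690429688), 20.206491470336914)
top [359.5 235.9] 139 mean [ 0.4841 -0.2203] ell [ 484.2 -220.1] circ ((483.9936218261719, -220.07655334472656), 19.950523376464844)
scene knob [ 0.4014 -0.1598  0.0751] top [ 0.4038 -0.1564  0.0852] [ 0.4048 -0.1559  0.0844] 59
scene dot [261.  137.5] [0.6865 0.2814 0.0787] 2
top knob [ 0.4059 -0.1538  0.0848] top [ 0.4057 -0.1539  0.0866] [ 0.4058 -0.1543  0.0859] 25
top dot [179.  68.] [1.0102 0.3425 0.0736] 1
top dot [199. 115.] [0.8531 0.2722 0.0802] 1
```

View pics/f.png

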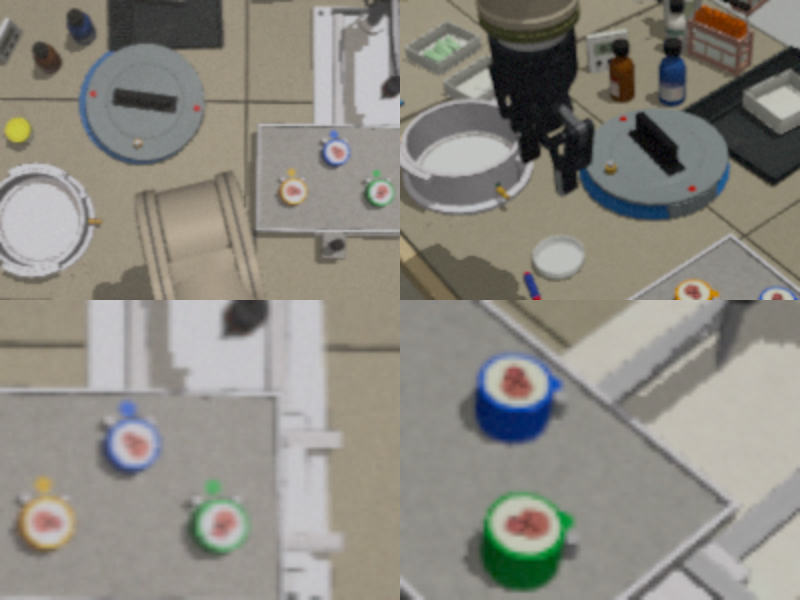

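```bash
python3 -c "
from plant import manip
print(manip.finish_job())"
```

```text
the job is handed in; nothing more can be done
None
```

I handed the job in at about 82 s of the 210 s, but the hand-in call reported no verdict. By camera, amber, blue and green were each held under the pointer for over a second with the block centre about 1 to 2 mm off, and at hand-in the carrier was at its front stop, the blocks looked home against their pins and the cover lay on the mat.

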